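# Zero the counting scale and load it with posts

### The arm

A 6-joint arm with a two-finger parallel gripper is mounted at the origin on the work surface. World frame = base frame: x ahead of the robot, y to its left, z up, the work surface at z = 0. Lengths are in mm, angles in degrees, forces in N, time in s.
With the tool pointing down it reaches from about 350 to 850 mm from the base axis. Payload 8.1 kg.
Tool frame: the origin (TCP) lies midway between the tips of the shut fingers; the grasp point (between the pads) lies 19 mm behind it (r.grip_depth is the distance from the TCP to the grasp point, in mm); z points along the fingers, y is the direction in which the jaws open and shut (so a half turn about z gives the same grasp; the last joint's range is limited). The gripper opens to 85 mm and grips with 20 to 120 N. Pads are 22 mm wide; open, the fingers measure 114 mm over their backs; the gripper's body (76 mm by 85 mm) begins 54 mm behind the grasp point. The pads swing forward as they close: fully open they stand 13 mm farther back than shut.
Start: joints at [-75.252, 7.471, 85.268, -0, 87.261, -4.893], TCP at [201.695, -565.088, 231.292] pointing down, gripper open.
Joint ranges: [-169.43, 169.43], [-51.17, 129.36], [1.28, 143.12], [-76.62, 256.62], [0, 156.53], [-152.29, 152.29]. Speed limits (degrees/s): [136.94, 136.94, 159.86, 180, 180, 180].

### API

Orientations are given as [roll, pitch, yaw] about the fixed x, y, z axes, in that order (R = Rz(yaw) Ry(pitch) Rx(roll)).
In Python, from bench import r, imaging gives the robot as it stands.
- The arm moves only by the shell command python3 -m creep 'ROWS' [FORCE]. ROWS is text: rows parted by semicolons, each of 7 numbers parted by spaces: the shift along the tool's x, y, z in cm, then the turn, a rotation vector about the tool's x, y, z in degrees, then the finger opening in cm, from 0 to 8.54. In form: dx dy dz ax ay az gripper; .... A call has 1 to 20 rows; each row is the pose to reach, as a shift and turn from the pose measured when the call began, along the tool's axes at that moment; what a row does not reach only later rows make up. A row lasts 1/10 s, in which the tool goes at most 50 mm and 8.59 degrees, less where a joint would pass 70% of its speed; a pose out of reach is approached as far as the arm can. A call with a gripper value outside its range is refused whole. The fingers move at their own pace and stop on an object; FORCE is the grip in N (left out, the last holds). Time passes only in rows, so rows that repeat a pose let the fingers close. It gives the time, the measured TCP pose, the force and the opening at its end, in the units of the state.
- r.sense(): the state, without advancing time (a new reading comes with each control period).
- imaging.snapshot(name): name is "scene" or "top" or "wrist"; returns the picture (400x640x3 uint8, red, green, blue); there is no depth.
- imaging.camera_info(name): a dict with "camera_matrix" (3x3 intrinsics, pixels), "R" (3x3) and "t" (3): a world point X has camera coordinates R X + t. Camera axes: x right, y down, z forward; pixel columns grow to the right and rows downward; lengths in mm; the calibration is good to about 2 mm. A picture is of the moment at which its call begins: read the wrist's pose just before it. camera_info takes no time and is no camera call; for the wrist camera it gives the pose at the moment of the call.
- r.hand_in(): hands the job in, once; it reports no verdict.
The state is a dict: "time": time; "joint_pos": joint angles; "qd": joint speeds; "joint_efforts": joint torques, N m; "tool_pos": TCP position; "tcp_rot": TCP orientation; "ft_force": force on the tool from outside, world axes, zero at the start; "wrist_torque": the same for the moment, N m; "finger_gap": finger opening in mm.
Only numpy, scipy, OpenCV 4.12 (cv2) and the standard library are available. Lean on these libraries where they do the work, as an engineer would, in place of code of your own. Each camera call takes 0.05 s, during which the arm holds its last target.

### The job

Get the bench scale ready and load it: first take every steel disc that was left lying on top of the scale's row of cups and lay it flat in the shallow grey tray. Then, with nothing left on the scale, turn its black knob until the pointer stands on the zero mark, and after that stand every square aluminium post upright in the cups, one post to a cup, right down on the cup floor (they may lean a little in the loose cups). Leave the knob on zero and the other things on the bench where they are.

Things in the scene. Friction and masses are not known exactly. Their poses are not given: they have to be found in the camera images.
- scale: Low grey bench scale, fixed, 385 mm long (its y) by 130 mm deep (its x), 36 mm high to the steel pan; it carries a row of five square upright aluminium cups along its y and, at its -y end, a white dial with a black knob (axis at y = -185 mm). Origin at table height under the middle cup; z up; -x is the side towards the robot.
- cups (a point): Centre of the inner floor of the middle cup, 40 mm above the table, axes as the scale's. Cup centres lie at y = -100, -50, 0, 50, 100 mm from it. Each cup is square, 30 mm inside and 36 mm outside, 68 mm deep; its rim stands 108 mm above the table; 14 mm gaps between cups.
- zero_knob (a joint): Angle of the scale's black knob with its red pointer, rad: 0 = pointer on the broad zero mark of the dial (towards the scale's -x side); positive = turned counter-clockwise seen from above. Stiff enough to stay where it is left. Range -2.1 to 2.1.
- knob_grip (a point): On the knob's vertical axis, 65 mm above the table, at the height to grip. The knob's grip is an upright bar 42 mm long, 14 mm thick, from 41 to 73 mm above the table; this point turns with the knob: its x axis runs along the bar (pointer at -x), y across it.
- tray: Shallow grey plastic tray, fixed, 118 mm (its x) by 200 mm (its y) outside, 4 mm floor and walls, rim 14 mm above the table. Origin at table height under its centre.
- disc1: Plain steel disc with a small bore, 46 mm diameter, 18 mm thick, 0.2 kg, at first lying flat across the rims of the cups. Origin at the centre of its underside, z up. May be absent (None at the start).
- disc2: Plain steel disc with a small bore, 46 mm diameter, 18 mm thick, 0.2 kg, at first lying flat across the rims of the cups. Origin at the centre of its underside, z up. May be absent (None at the start).
- disc3: Plain steel disc with a small bore, 46 mm diameter, 18 mm thick, 0.2 kg, at first lying flat across the rims of the cups. Origin at the centre of its underside, z up. May be absent (None at the start).
- post1: Plain square aluminium post, 16 x 16 mm, 140 mm long, 0.1 kg, both ends alike, at first lying flat on the table to the robot's right. Origin at its centre; x along its length. May be absent (None at the start).
- post2: Plain square aluminium post, 16 x 16 mm, 140 mm long, 0.1 kg, both ends alike, at first lying flat on the table to the robot's right. Origin at its centre; x along its length. May be absent (None at the start).
- post3: Plain square aluminium post, 16 x 16 mm, 140 mm long, 0.1 kg, both ends alike, at first lying flat on the table to the robot's right. Origin at its centre; x along its length. May be absent (None at the start).
- post4: Plain square aluminium post, 16 x 16 mm, 140 mm long, 0.1 kg, both ends alike, at first lying flat on the table to the robot's right. Origin at its centre; x along its length. May be absent (None at the start).
- stack_a: Bystander: stack of four steel discs, 46 mm diameter, 72 mm high, beyond the posts; not to be moved. Origin at the middle of its underside.
- stack_b: Bystander: stack of three steel discs, 46 mm diameter, 54 mm high, beyond the posts; not to be moved. Origin at the middle of its underside.
- tape_roll: Bystander: upright cardboard tape roll core, 90 mm diameter, 45 mm high, between the posts and the tray; not to be moved. Origin at the middle of its underside.
- screwdriver: Bystander: screwdriver lying on the table, 180 mm long, in front on the right; not to be moved. Origin at the middle of its underside.
- mug: Bystander: white mug, 80 mm diameter, 90 mm high, on the left; not to be moved. Origin at the middle of its underside.
- jar: Bystander: clear jar with black cap, 60 mm diameter, 90 mm high, on the left; not to be moved. Origin at the middle of its underside.
Mind the look-alikes: they are no part of the job. Leave any blue or red look-alike of the post1 alone.

How it is judged (in metres and radians):
On the way, in this order (a step that is already met when the one before it is completed fails the run):
1. every disc lies flat in the tray (x of disc1 in the frame of tray between -0.04 and 0.04 m and y of disc1 in the frame of tray between -0.08 and 0.08 m and z of each of disc1, disc2, disc3 in the frame of tray below 0.009 m and angle between each of disc1, disc2, disc3's own z axis and vertical below 0.12 rad and linear speed of each of disc1, disc2, disc3 below 0.02 m/s and x of disc2 in the frame of tray between -0.04 and 0.04 m and y of disc2 in the frame of tray between -0.08 and 0.08 m and x of disc3 in the frame of tray between -0.04 and 0.04 m and y of disc3 in the frame of tray between -0.08 and 0.08 m), for 0.2 s.
2. with the discs in the tray and no post raised onto the scale, the pointer is on zero (within 0.09 rad) (all of step 1 and value of joint zero_knob between -0.09 and 0.09 rad and height (world z) of each of post1, post2, post3, post4 below 0.03 m), for 0.3 s.
3. every post stands upright in a cup, knob still on zero (x of post1 in the frame of cups between -0.02 and 0.02 m and y of post1 in the frame of cups between -0.122 and 0.122 m and z of post1 in the frame of cups between 0.055 and 0.078 m and angle between the x axis of each of post1, post2, post3, post4 and the z axis of scale, either way round below 0.35 rad and linear speed of each of post1, post2, post3, post4 below 0.06 m/s and x of post2 in the frame of cups between -0.02 and 0.02 m and y of post2 in the frame of cups between -0.122 and 0.122 m and z of post2 in the frame of cups between 0.055 and 0.078 m and x of post3 in the frame of cups between -0.02 and 0.02 m and y of post3 in the frame of cups between -0.122 and 0.122 m and z of post3 in the frame of cups between 0.055 and 0.078 m and x of post4 in the frame of cups between -0.02 and 0.02 m and y of post4 in the frame of cups between -0.122 and 0.122 m and z of post4 in the frame of cups between 0.055 and 0.078 m and value of joint zero_knob between -0.09 and 0.09 rad), for 0.2 s.
At the end, for the whole second after the job is handed in: Every disc lies flat and at rest in the tray (centre within 40 mm of its centre along x, 80 mm along y); knob within 0.09 rad of zero; every post rests on the floor of a cup (centre 55 to 78 mm above it), within 0.35 rad of vertical (it may lean in the loose cup), released (all of step 1 and all of step 3 and velocity of joint zero_knob below 0.05 rad/s); the robot touches nothing.
It fails at once if another thing on the bench is moved more than 40 mm (distance of any of stack_a, stack_b, tape_roll, screwdriver, mug, jar from where it was at the start of the episode above 0.04 m).
Of disc1, disc2, disc3 only 2 to 3 are there at a start; the rules pass over those that are not, and their reading is None.
Of post1, post2, post3, post4 only 3 to 4 are there at a start; the rules pass over those that are not, and their reading is None.
At some moment in a run one of post1, post2, post3, post4 may be knocked a few centimetres aside while the robot is not near it.
It also fails if it takes over 210 s, if anything falls off the work surface, if the arm or the gripper's body presses on something with over 40 N, if the wrist force passes 120 N, or if a joint passes its speed limit or range.

## Working session

There is one attempt and no reset: what is moved stays moved. The work goes in short steps, Python scripts to look and compute and a shell command to move; the robot and the scene stay as the last step left them, time stands still between calls to the robot, and variables do not carry over. Pictures are saved under pics/ and viewed, and the job is handed in when it is done.

```bash
ls; mkdir -p pics; python3 - <<'E'
from bench import r, imaging
import cv2
print(r.sense())
for n in ("scene","top","wrist"):
    im=imaging.snapshot(n); cv2.imwrite(f"pics/{n}0.png",im[:,:,::-1])
    i=imaging.camera_info(n); print(n,i)
E
```

```text
pics
{'time': 0.0, 'joint_pos': array([-7.52537184e+01,  7.51548470e+00,  8.53296530e+01, -1.26544289e-03,
        8.72608766e+01, -4.89518647e+00]), 'qd': array([-0.0233134 , -0.0121176 , -0.07043483, -0.00376105, -0.0141292 ,
        0.07595501]), 'joint_efforts': array([ 3.48803869e-04, -5.69390774e+01, -5.00551987e+01, -2.74285831e-04,
        1.47770788e-02,  2.64637328e-05]), 'tool_pos': array([ 201.53223673, -564.55868114,  230.23691804]), 'tcp_rot': array([-1.79894265e+02, -7.78726183e-03,  1.96415225e+01]), 'ft_force': array([ 0.55573962, -0.53547399, -0.09680935]), 'wrist_torque': array([-0.01181229,  0.01631587,  0.03197206]), 'finger_gap': 85.69420919345457}
scene {'camera_matrix': array([[420.09036308,   0.        , 320.73148584],
       [  0.        , 420.09036308, 205.94127371],
       [  0.        ,   0.        ,   1.        ]]), 'R': array([[ 0.1979117 ,  0.98020724,  0.00497284],
       [ 0.64522808, -0.12645427, -0.75345208],
       [-0.73791035,  0.1523256 , -0.65748402]]), 't': array([ -36.34905452, -237.01672981, 1629.72520146])}
top {'camera_matrix': array([[404.20311759,   0.        , 318.7965147 ],
       [  0.        , 404.20311759, 195.64631663],
       [  0.        ,   0.        ,   1.        ]]), 'R': array([[-8.70629670e-04, -9.99999488e-01,  5.16244452e-04],
       [-9.86190207e-01,  7.73109103e-04, -1.65614850e-01],
       [ 1.65614366e-01, -6.53304426e-04, -9.86190375e-01]]), 't': array([ -62.97799905,  489.68433293, 1476.29682664])}
wrist {'camera_matrix': array([[322.50250128,   0.        , 319.48172884],
       [  0.        , 322.50250128, 204.00729731],
       [  0.        ,   0.        ,   1.        ]]), 'R': array([[ 0.33577695, -0.94194089, -0.00109679],
       [-0.89442732, -0.31920434,  0.31322253],
       [-0.29538721, -0.1041919 , -0.94967913]]), 't': array([-599.85084108,  -40.78360871,  380.00055499])}
```

View pics/scene0.png

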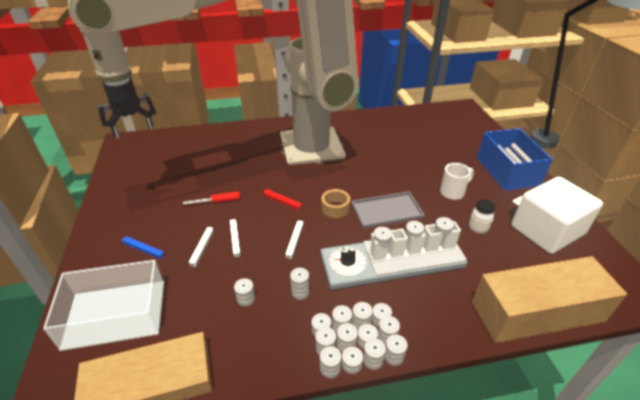

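View pics/top0.png

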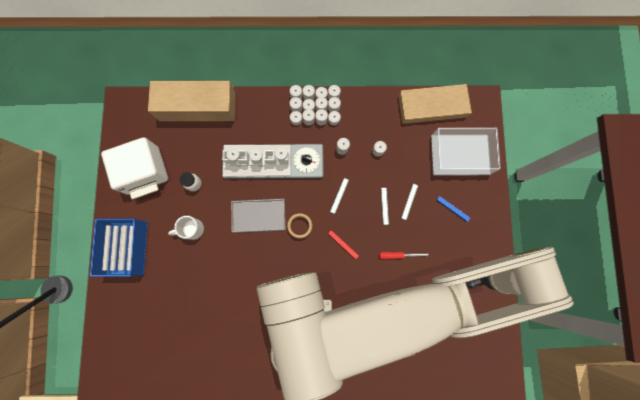

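View pics/wrist0.png

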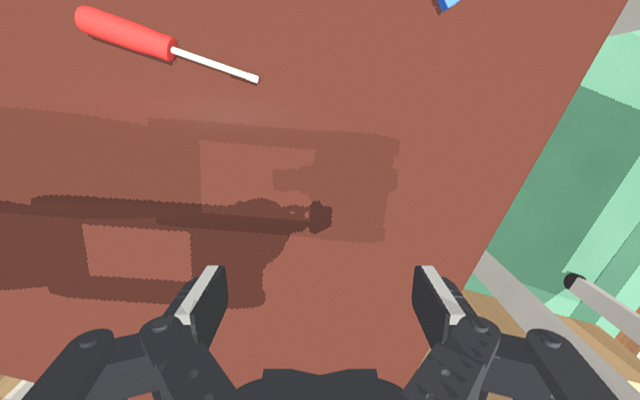

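The top view shows three posts, at (340,196), (385,206) and (410,202). The look-alikes are a red bar (343,245), a blue bar (453,209), the screwdriver (405,255) and some rods in the blue box (118,248). Discs on the cups are at about (233,155), (256,156) and (281,156). I'll take close crops to check these.

```bash
cat > h.py <<'E'
import numpy as np, cv2
from bench import r, imaging
from scipy.spatial.transform import Rotation as Ro
def pix2w(cam,u,v,z,info=None):
    i=info or imaging.camera_info(cam); K=i["camera_matrix"];R=np.array(i["R"]);t=np.array(i["t"])
    d=R.T@np.linalg.solve(K,[u,v,1.]); c=-R.T@t
    return c+d*(z-c[2])/d[2]
def w2pix(cam,X,info=None):
    i=info or imaging.camera_info(cam); p=i["camera_matrix"]@(np.array(i["R"])@np.array(X,float)+i["t"]); return p[:2]/p[2]
def state(): return r.sense()
def Rt(s=None):
    s=s or r.sense(); return Ro.from_euler('xyz',s["tcp_rot"],degrees=True), np.array(s["tool_pos"])
def plan(pos,yaw,rpy=None):
    """needed shift (cm, tool axes) and rotvec (deg) from now to TCP pos with tool down & yaw"""
    R,p=Rt(); T=Ro.from_euler('xyz',rpy if rpy is not None else [180,0,yaw],degrees=True)
    d=R.inv().apply(np.array(pos)-p)/10; w=np.degrees((R.inv()*T).as_rotvec())
    print("shift cm",d.round(2),"rot deg",w.round(2)); return d,w
def snap(cam,name,crop=None,scale=1):
    im=imaging.snapshot(cam)[:,:,::-1]
    if crop: x0,y0,x1,y1=crop; im=im[y0:y1,x0:x1]
    if scale!=1: im=cv2.resize(im,None,fx=scale,fy=scale,interpolation=cv2.INTER_CUBIC)
    cv2.imwrite(f"pics/{name}.png",im); 
E
python3 - <<'E'
import cv2
im=cv2.imread("pics/top0.png")
cv2.imwrite("pics/c1.png",cv2.resize(im[130:270,215:345],None,fx=5,fy=4.2,interpolation=cv2.INTER_CUBIC))
cv2.imwrite("pics/c1.png",cv2.resize(im[135:245,215:335],None,fx=5,fy=5,interpolation=cv2.INTER_CUBIC))
cv2.imwrite("pics/c2.png",cv2.resize(im[130:265,320:480],None,fx=4,fy=4,interpolation=cv2.INTER_CUBIC))
im=cv2.imread("pics/scene0.png")
cv2.imwrite("pics/c3.png",cv2.resize(im[180:300,310:480],None,fx=4,fy=4,interpolation=cv2.INTER_CUBIC))
E
```

```text
(no output)
```

View pics/c1.png

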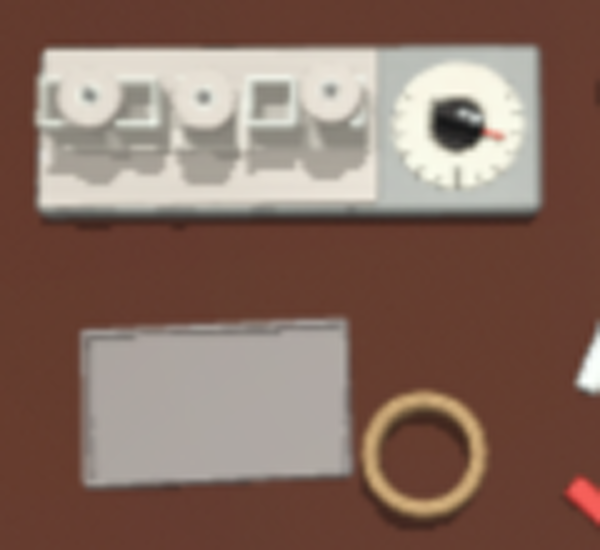

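View pics/c2.png

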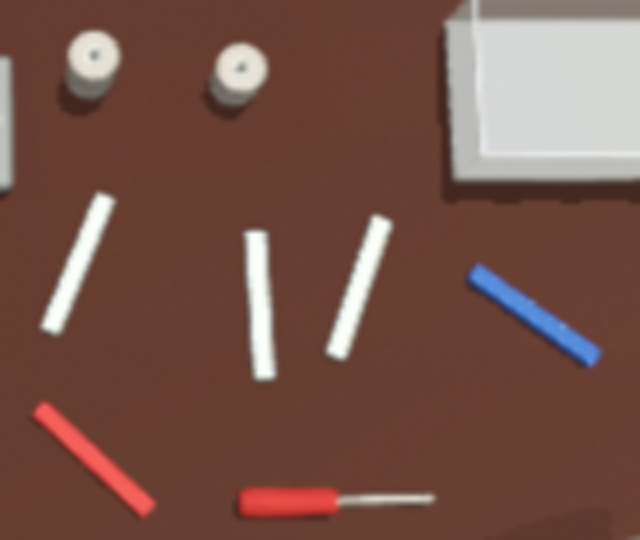

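View pics/c3.png

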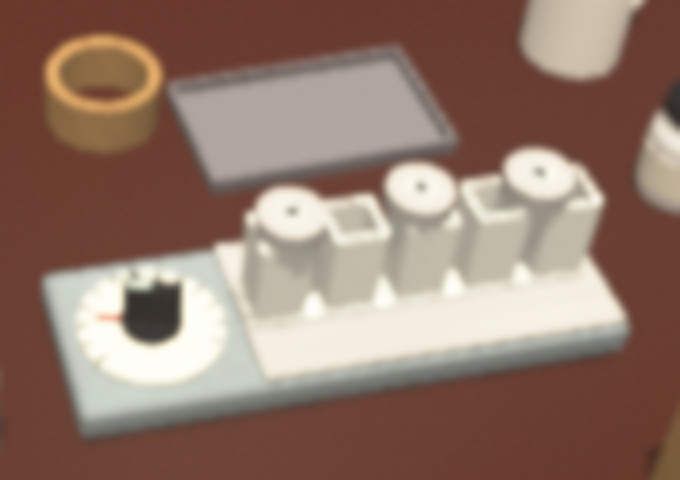

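```bash
python3 - <<'E'
from h import *
def c1(x,y): return 215+(x+.5)/5-.5,135+(y+.5)/5-.5
def c2(x,y): return 320+(x+.5)/4-.5,130+(y+.5)/4-.5
def P(n,uv,z): print(n,pix2w("top",*uv,z).round(1))
for i,p in enumerate([(90,94),(204,97),(331,93)]): P("disc",c1(*p),126)
for n,p in dict(tl=(42,47),tr=(540,46),bl=(37,208),br=(542,208)).items(): P("scale "+n,c1(*p),36)
P("dial",c1(458,126),40); P("knob",c1(457,120),73); P("ptr",c1(502,136),60)
for n,p in dict(tl=(82,330),tr=(347,320),bl=(86,486),br=(351,474)).items(): P("tray "+n,c1(*p),14)
P("tape",c1(426,457),45)
for n,a,b in [("A",(104,196),(52,330)),("B",(256,234),(265,378)),("C",(381,219),(337,356)),("red",(40,406),(149,513)),("blue",(475,270),(595,360))]:
    P(n,c2(*a),16);P(n,c2(*b),16)
P("stack a?",c2(240,67),54);P("stack b?",c2(95,54),72)
for p in [(141,100),(272,104)]: P("cup rim",c1(*p),108)
E
```

```text
disc [629.9 247.1 126. ]
disc [627.6 164.9 126. ]
disc [630.5  73.4 126. ]
scale tl [692.2 305.   36. ]
scale tr [692.8 -78.2  36. ]
scale bl [565.6 304.   36. ]
scale br [565.3 -79.4  36. ]
dial [628.4 -15.5  40. ]
knob [624.4 -15.8  73. ]
ptr [615.4 -49.2  60. ]
tray tl [475.3 271.3  14. ]
tray tr [482.8  69.4  14. ]
tray bl [356.4 264.2  14. ]
tray br [365.3  64.8  14. ]
tape [375.2   6.9  45. ]
A [ 560.1 -166.6   16. ]
A [ 430.4 -115.8   16. ]
B [ 522.8 -311.6   16. ]
B [ 384.7 -316.3   16. ]
C [ 537.3 -431.8   16. ]
C [ 405.5 -384.9   16. ]
red [ 358.5 -104.    16. ]
red [ 259.  -204.8   16. ]
blue [ 487.7 -519.5   16. ]
blue [ 401.5 -628.6   16. ]
stack a? [ 677.  -294.6   54. ]
stack b? [ 684.4 -155.9   72. ]
cup rim [630.4 213.7 108. ]
cup rim [627.3 118.1 108. ]
```

```bash
python3 - <<'E'
from h import *
R,p=Rt(); i=imaging.camera_info("wrist"); Rc=np.array(i["R"]); c=-Rc.T@np.array(i["t"])
print("cam in tool",R.inv().apply(c-p).round(1),"axis",R.inv().apply(Rc[2]).round(3), r.grip_depth)
plan([629,100,330],90)
plan([420,120,330],90)
E
```

```text
cam in tool [  80.     0.5 -142.5] axis [-0.313  0.     0.95 ] 18.700000000000003
shift cm [ 62.6  -48.25  -9.87] rot deg [-7.000e-02 -6.000e-02 -7.036e+01]
shift cm [ 43.58 -57.16  -9.86] rot deg [-7.000e-02 -6.000e-02 -7.036e+01]
```

```bash
python3 - <<'E'
from h import *
plan([600,170,300],90)
E
```

```text
shift cm [ 62.22 -55.81  -6.86] rot deg [-7.000e-02 -6.000e-02 -7.036e+01]
```

```bash
python3 -m creep '62.2 -55.8 -6.9 0 0 -70.4 8.5;62.2 -55.8 -6.9 0 0 -70.4 8.5;62.2 -55.8 -6.9 0 0 -70.4 8.5;62.2 -55.8 -6.9 0 0 -70.4 8.5;62.2 -55.8 -6.9 0 0 -70.4 8.5;62.2 -55.8 -6.9 0 0 -70.4 8.5;62.2 -55.8 -6.9 0 0 -70.4 8.5;62.2 -55.8 -6.9 0 0 -70.4 8.5;62.2 -55.8 -6.9 0 0 -70.4 8.5;62.2 -55.8 -6.9 0 0 -70.4 8.5;62.2 -55.8 -6.9 0 0 -70.4 8.5;62.2 -55.8 -6.9 0 0 -70.4 8.5;62.2 -55.8 -6.9 0 0 -70.4 8.5;62.2 -55.8 -6.9 0 0 -70.4 8.5;62.2 -55.8 -6.9 0 0 -70.4 8.5;62.2 -55.8 -6.9 0 0 -70.4 8.5;62.2 -55.8 -6.9 0 0 -70.4 8.5;62.2 -55.8 -6.9 0 0 -70.4 8.5;62.2 -55.8 -6.9 0 0 -70.4 8.5;62.2 -55.8 -6.9 0 0 -70.4 8.5' 40; python3 - <<'E'
from h import *
plan([600,170,300],90)
snap("wrist","w1"); print(imaging.camera_info("wrist"), r.sense()["joint_pos"].round(1))
E
```

```text
time: 2.15
tool_pos: [599.6, 169.1, 300.0]
tcp_rot: [-179.9, -0.1, 90.0]
ft_force: [-0.4, -0.7, -0.3]
finger_gap: 85.1
shift cm [0.09 0.04 0.  ] rot deg [-0.06 -0.05  0.01]
{'camera_matrix': array([[322.50250128,   0.        , 319.48172884],
       [  0.        , 322.50250128, 204.00729731],
       [  0.        ,   0.        ,   1.        ]]), 'R': array([[ 9.99999591e-01, -7.31555586e-04,  5.32624921e-04],
       [-8.61602046e-04, -9.49647299e-01,  3.13319749e-01],
       [ 2.76595005e-04, -3.13320080e-01, -9.49647540e-01]]), 't': array([-599.21938814,   97.88464044,  498.37394346])} [11.  10.  75.3  0.1 94.7 11. ]
```

View pics/w1.png

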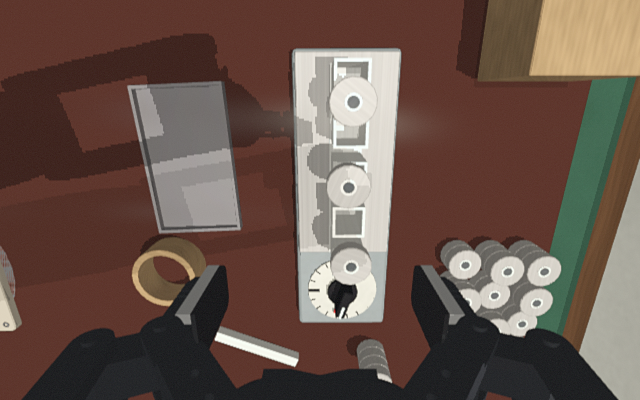

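The wrist view shows three discs with bores at (353,102), (349,187) and (351,267). The knob is at (343,292) and the tray corners are at about (128,88), (222,82), (240,231) and (158,233). I'll refine these by fitting circles.

```bash
python3 - <<'E'
from h import *
im=cv2.imread("pics/w1.png"); g=cv2.cvtColor(im,cv2.COLOR_BGR2GRAY)
info=imaging.camera_info("wrist")
for u,v in [(353,102),(349,187),(351,267)]:
    a=g[v-8:v+9,u-8:u+9].astype(float); m=np.clip(150-a,0,None); yy,xx=np.mgrid[v-8:v+9,u-8:u+9]
    cu,cv_=(m*xx).sum()/m.sum(),(m*yy).sum()/m.sum(); print("bore",round(cu,1),round(cv_,1),pix2w("wrist",cu,cv_,126,info).round(1))
for p in [(128,88),(222,82),(240,231),(158,233)]: print("tray rim",pix2w("wrist",*p,14,info).round(1))
for p in [(294,50),(400,49),(383,322),(300,321)]: print("scale",pix2w("wrist",*p,36,info).round(1))
for p in [(350,134),(348,223)]: print("cup rim",pix2w("wrist",*p,108,info).round(1))
cv2.imwrite("pics/w1k.png",cv2.resize(im[35:335,285:415],None,fx=2,fy=2,interpolation=cv2.INTER_CUBIC))
E
```

```text
bore 353.1 101.4 [630.8 245.2 126. ]
bore 348.2 187.3 [628.5 162.  126. ]
bore 350.6 266.5 [633.6  71.3 126. ]
tray rim [359.7 260.3  14. ]
tray rim [478.1 267.2  14. ]
tray rim [484.8  66.3  14. ]
tray rim [366.3  63.3  14. ]
scale [570.2 300.6  36. ]
scale [691.8 301.5  36. ]
scale [695.1 -73.5  36. ]
scale [569.7 -71.5  36. ]
cup rim [630.5 213.4 108. ]
cup rim [631.1 115.8 108. ]
```

View pics/w1k.png

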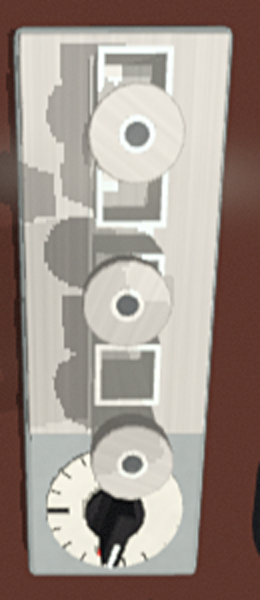

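```bash
python3 -m creep '7.7 3.1 8 0 0 0 8;7.7 3.1 8 0 0 0 8;7.7 3.1 8 0 0 0 7;7.7 3.1 12 0 0 0 7;7.7 3.1 16 0 0 0 7;7.7 3.1 18 0 0 0 7;7.7 3.1 19.4 0 0 0 7;7.7 3.1 19.4 0 0 0 7;7.7 3.1 19.4 0 0 0 7'; python3 - <<'E'
from h import *
snap("wrist","w2"); print(r.sense()["finger_gap"])
E
```

```text
time: 3.1
tool_pos: [631.4, 245.6, 108.2]
tcp_rot: [179.9, -0.1, 89.9]
ft_force: [0.0, -0.5, 1.0]
finger_gap: 70.1
70.1237617949635
```

View pics/w2.png

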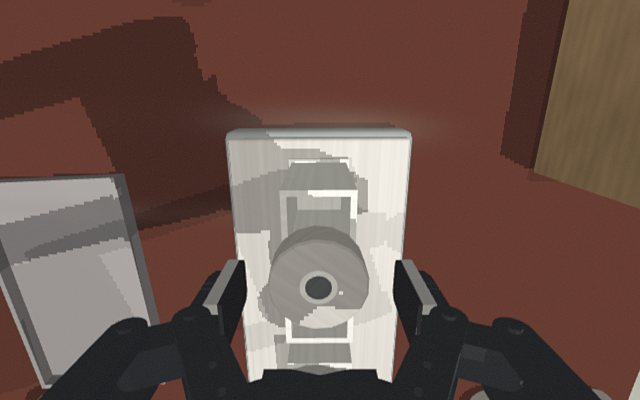

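The disc, with its bore at (318,288), sits centred between the fingers. Closing on it.

```bash
python3 -m creep '0 0 0.2 0 0 0 4;0 0 0.2 0 0 0 4;0 0 0.2 0 0 0 4;0 0 0.2 0 0 0 4;0 0 0.2 0 0 0 4;0 0 0.2 0 0 0 4' 40;  python3 -m creep '0 0 -4 0 0 0 4;0 0 -8 0 0 0 4;0 0 -8 0 0 0 4;0 0 -8 0 0 0 4'; python3 - <<'E'
from h import *
snap("wrist","w3"); 
plan([421-60*np.sin(np.radians(2))*1,165.5+60,60],92)
E
```

```text
time: 3.75
tool_pos: [633.2, 246.2, 109.4]
tcp_rot: [179.7, -0.2, 90.0]
ft_force: [-0.7, -1.3, 5.4]
finger_gap: 44.4
time: 4.15
tool_pos: [633.9, 246.4, 191.7]
tcp_rot: [179.4, -0.2, 90.0]
ft_force: [-0.3, -0.1, -3.1]
finger_gap: 44.3
shift cm [ -2.11 -21.46  12.8 ] rot deg [ 0.37 -0.16 -2.04]
```

View pics/w3.png

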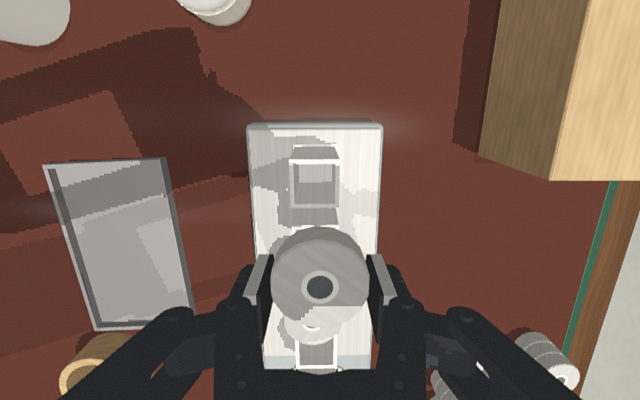

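```bash
python3 -m creep '-2.1 -10 0 0 0 0 4;-2.1 -21.5 0 0 0 -2 4;-2.1 -21.5 0 0 0 -2 4;-2.1 -21.5 5 0 0 -2 4;-2.1 -21.5 10 0 0 -2 4;-2.1 -21.5 13 0 0 -2 4;-2.1 -21.5 15 0 0 -2 4;-2.1 -21.5 17 0 0 -2 4;-2.1 -21.5 17 0 0 -2 4;-2.1 -21.5 17 0 0 -2 4'; python3 - <<'E'
from h import *
snap("wrist","w4"); 
plan([419,225.5,6.5],92)
E
```

```text
time: 5.2
tool_pos: [417.5, 225.2, 17.0]
tcp_rot: [179.8, -0.1, 92.0]
ft_force: [0.3, 0.3, -0.9]
finger_gap: 44.0
shift cm [-0.02  0.02  1.17] rot deg [ 0.35 -0.14 -0.04]
```

View pics/w4.png

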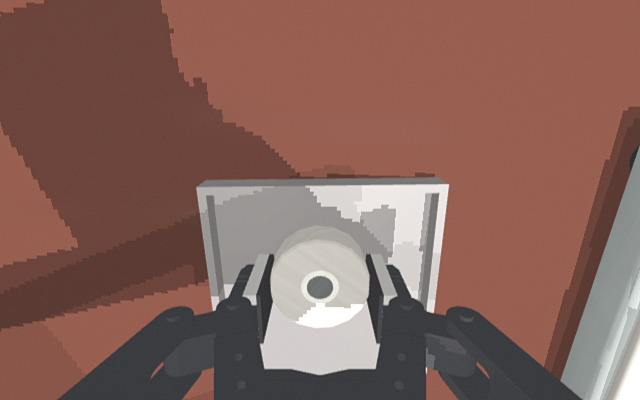

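The disc is centred over the tray's +y part. Lowering and releasing.

```bash
python3 -m creep '0 0 0.6 0 0 0 4;0 0 1.1 0 0 0 4;0 0 1.2 0 0 0 4;0 0 1.2 0 0 0 4'; python3 -m creep '0 0 0 0 0 0 6;0 0 0 0 0 0 6;0 0 -1 0 0 0 6;0 0 -5 0 0 0 6;0 0 -10 0 0 0 7;0 0 -15 0 0 0 7;0 0 -18 0 0 0 7;0 0 -18 0 0 0 7' ; python3 - <<'E'
from h import *
snap("wrist","w5"); 
plan([629,163,200],90)
E
```

```text
time: 5.65
tool_pos: [418.7, 225.6, 6.1]
tcp_rot: [179.7, -0.1, 91.9]
ft_force: [0.2, 0.4, -2.2]
finger_gap: 44.7
time: 6.45
tool_pos: [421.0, 226.5, 193.4]
tcp_rot: [179.1, -0.4, 92.0]
ft_force: [0.3, -0.7, 0.1]
finger_gap: 70.1
shift cm [-7.   20.72 -0.75] rot deg [ 0.71 -0.3   1.95]
```

View pics/w5.png

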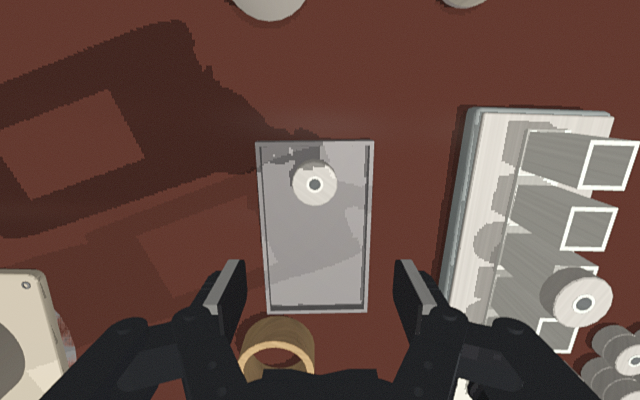

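```bash
python3 -m creep '-3.5 10 -0.7 0.7 -0.3 1.9 7;-7 20.7 -0.7 0.7 -0.3 1.9 7;-7 20.7 -0.7 0.7 -0.3 1.9 7;-7 20.7 -0.7 0.7 -0.3 1.9 7;-7 20.7 -0.7 0.7 -0.3 1.9 7;-7 20.7 3 0.7 -0.3 1.9 7;-7 20.7 6 0.7 -0.3 1.9 7;-7 20.7 6 0.7 -0.3 1.9 7;-7 20.7 6 0.7 -0.3 1.9 7' ; python3 - <<'E'
from h import *
snap("wrist","w6"); 
plan([629,163,107],90)
E
```

```text
time: 7.4
tool_pos: [628.3, 163.2, 131.3]
tcp_rot: [-179.8, 0.0, 90.1]
ft_force: [0.6, -0.1, 0.3]
finger_gap: 70.3
shift cm [-0.05 -0.07  2.63] rot deg [0.02 0.01 0.06]
```

View pics/w6.png

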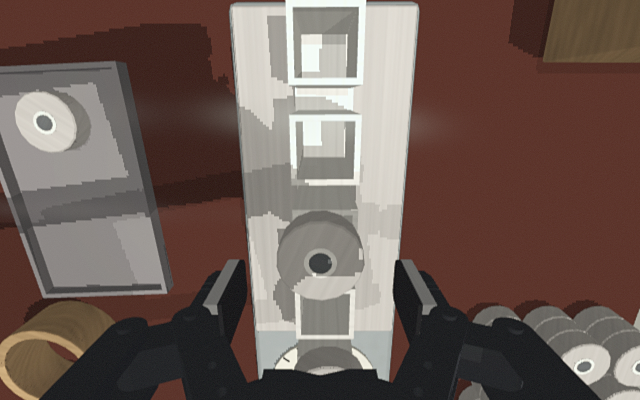

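```bash
python3 -c "
from h import *
print(pix2w('wrist',320,263,126).round(1))"; python3 -m creep '0 0 1.3 0 0 0 7;0 0 2.4 0 0 0 7;0 0 2.4 0 0 0 4;0 0 2.4 0 0 0 4;0 0 2.4 0 0 0 4;0 0 2.4 0 0 0 4;0 0 2.4 0 0 0 4;0 0 2.4 0 0 0 4;0 0 2.4 0 0 0 4' 40;  python3 -m creep '0 0 -4 0 0 0 4;0 0 -8 0 0 0 4;0 0 -8 0 0 0 4;0 0 -8 0 0 0 4';python3 - <<'E'
from h import *
plan([421,165.5,20],92)
E
```

```text
[629.6 161.5 126. ]
time: 8.35
tool_pos: [629.7, 163.5, 109.3]
tcp_rot: [180.0, 0.0, 90.1]
ft_force: [0.3, 0.3, -2.5]
finger_gap: 44.7
time: 8.75
tool_pos: [630.7, 163.7, 191.2]
tcp_rot: [179.8, -0.0, 90.1]
ft_force: [-0.5, -0.2, -2.9]
finger_gap: 44.3
shift cm [  0.19 -21.04  17.04] rot deg [ 0.22 -0.02 -1.93]
```

```bash
python3 -m creep '0.2 -10 0 0 0 0 4;0.2 -21 0 0 0 -1.9 4;0.2 -21 0 0.2 0 -1.9 4;0.2 -21 5 0.2 0 -1.9 4;0.2 -21 10 0.2 0 -1.9 4;0.2 -21 14 0.2 0 -1.9 4;0.2 -21 16 0.2 0 -1.9 4;0.2 -21 17 0.2 0 -1.9 4;0.2 -21 17 0.2 0 -1.9 4'; python3 - <<'E'
from h import *
snap("wrist","w7"); 
plan([421,165.5,6],92)
E
```

```text
time: 9.65
tool_pos: [419.2, 164.9, 18.2]
tcp_rot: [-179.7, 0.0, 92.0]
ft_force: [0.0, 0.3, -1.8]
finger_gap: 44.2
shift cm [ 0.01 -0.    1.42] rot deg [-0.07 -0.   -0.04]
```

View pics/w7.png

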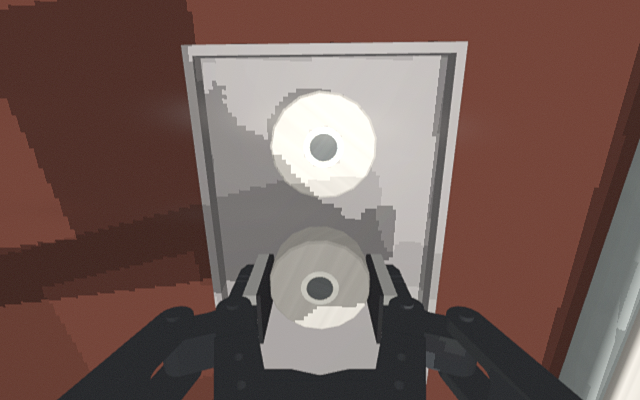

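```bash
python3 -m creep '0 0 0.7 0 0 0 4;0 0 1.2 0 0 0 4;0 0 1.4 0 0 0 4;0 0 1.4 0 0 0 4;0 0 1.4 0 0 0 4'; python3 -m creep '0 0 0 0 0 0 6;0 0 0 0 0 0 6;0 0 -1 0 0 0 6;0 0 -5 0 0 0 6;0 0 -10 0 0 0 7;0 0 -15 0 0 0 7;0 0 -18 0 0 0 7;0 0 -18 0 0 0 7' ; python3 - <<'E'
from h import *
plan([631.5,72,200],90)
E
```

```text
time: 10.2
tool_pos: [421.3, 165.4, 6.5]
tcp_rot: [-180.0, -0.0, 92.0]
ft_force: [0.4, -0.0, -2.3]
finger_gap: 44.6
time: 11.0
tool_pos: [424.8, 166.4, 193.6]
tcp_rot: [179.4, -0.2, 92.0]
ft_force: [1.3, 0.5, -1.1]
finger_gap: 70.1
shift cm [-10.14  20.34  -0.46] rot deg [ 0.58 -0.16  1.96]
```

```bash
python3 -m creep '-5 10 -0.5 0.6 -0.2 1.9 7;-10.1 20.3 -0.5 0.6 -0.2 1.9 7;-10.1 20.3 -0.5 0.6 -0.2 1.9 7;-10.1 20.3 -0.5 0.6 -0.2 1.9 7;-10.1 20.3 -0.5 0.6 -0.2 1.9 7;-10.1 20.3 3 0.6 -0.2 1.9 7;-10.1 20.3 6 0.6 -0.2 1.9 7;-10.1 20.3 6 0.6 -0.2 1.9 7;-10.1 20.3 6 0.6 -0.2 1.9 7'; python3 - <<'E'
from h import *
snap("wrist","w8"); 
plan([631.5,72,107],90)
E
```

```text
time: 11.9
tool_pos: [630.9, 72.6, 135.0]
tcp_rot: [-179.8, 0.0, 90.1]
ft_force: [0.9, 0.0, 0.8]
finger_gap: 69.9
shift cm [-0.07 -0.06  2.97] rot deg [0.03 0.04 0.07]
```

View pics/w8.png

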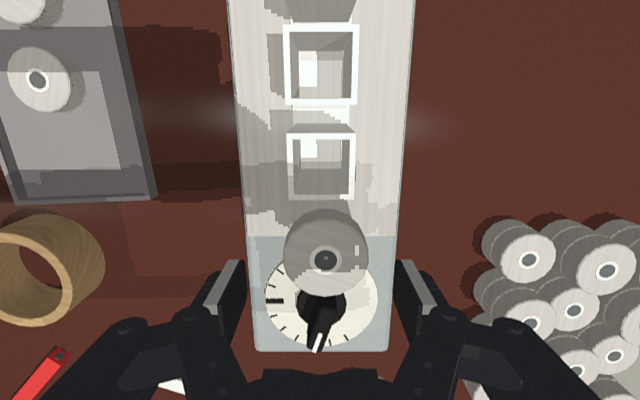

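```bash
python3 -c "
from h import *
print(pix2w('wrist',325,260,126).round(1))"; python3 -m creep '0 0.2 1.5 0 0 0 7;0 0.2 2.7 0 0 0 7;0 0.2 2.7 0 0 0 4;0 0.2 2.7 0 0 0 4;0 0.2 2.7 0 0 0 4;0 0.2 2.7 0 0 0 4;0 0.2 2.7 0 0 0 4;0 0.2 2.7 0 0 0 4;0 0.2 2.7 0 0 0 4' 40;  python3 -m creep '0 0 -4 0 0 0 4;0 0 -8 0 0 0 4;0 0 -8 0 0 0 4;0 0 -8 0 0 0 4';python3 - <<'E'
from h import *
plan([423,106.5,20],92)
E
```

```text
[634.6  70.7 126. ]
time: 12.85
tool_pos: [634.1, 72.7, 109.8]
tcp_rot: [180.0, 0.0, 90.1]
ft_force: [-0.1, 0.2, -1.2]
finger_gap: 44.4
time: 13.25
tool_pos: [635.1, 72.8, 191.6]
tcp_rot: [179.8, 0.0, 90.1]
ft_force: [0.2, -0.9, -1.9]
finger_gap: 44.5
shift cm [  3.41 -21.28  17.07] rot deg [ 0.23  0.03 -1.93]
```

```bash
python3 -m creep '3.4 -10 0 0 0 0 4;3.4 -21.3 0 0 0 -1.9 4;3.4 -21.3 0 0.2 0 -1.9 4;3.4 -21.3 5 0.2 0 -1.9 4;3.4 -21.3 10 0.2 0 -1.9 4;3.4 -21.3 14 0.2 0 -1.9 4;3.4 -21.3 16 0.2 0 -1.9 4;3.4 -21.3 17 0.2 0 -1.9 4;3.4 -21.3 17 0.2 0 -1.9 4'; python3 - <<'E'
from h import *
snap("wrist","w9"); 
plan([423,106.5,6],92)
E
```

```text
time: 14.15
tool_pos: [420.4, 106.1, 18.5]
tcp_rot: [-179.7, 0.1, 92.0]
ft_force: [-0.3, -0.6, -1.9]
finger_gap: 44.3
shift cm [0.02 0.05 1.46] rot deg [-0.05  0.05 -0.03]
```

View pics/w9.png

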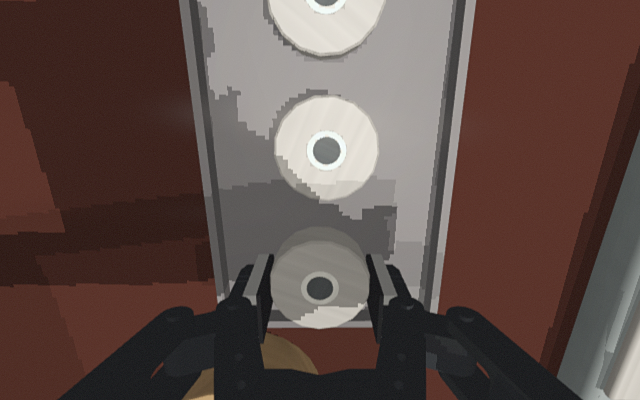

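```bash
python3 -m creep '0 0 0.7 0 0 0 4;0 0 1.2 0 0 0 4;0 0 1.4 0 0 0 4;0 0 1.4 0 0 0 4;0 0 1.4 0 0 0 4'; python3 -m creep '0 0 0 0 0 0 6;0 0 0 0 0 0 6;0 0 -1 0 0 0 6;0 0 -5 0 0 0 6;0 0 -10 0 0 0 7;0 0 -15 0 0 0 7;0 0 -20 0 0 0 7;0 0 -25 0 0 0 7;0 0 -25 0 0 0 7' ; python3 - <<'E'
from h import *
snap("wrist","w10"); snap("top","t2",(215,135,335,245),5)
plan([600,20,230],90)
E
```

```text
time: 14.7
tool_pos: [422.7, 106.3, 6.9]
tcp_rot: [-180.0, 0.0, 92.0]
ft_force: [0.5, 0.0, -2.5]
finger_gap: 44.4
time: 15.6
tool_pos: [426.4, 107.0, 266.4]
tcp_rot: [179.2, -0.0, 92.0]
ft_force: [0.0, -0.0, -0.1]
finger_gap: 70.3
shift cm [-9.27 17.29  3.03] rot deg [0.24 0.01 1.97]
```

View pics/w10.png

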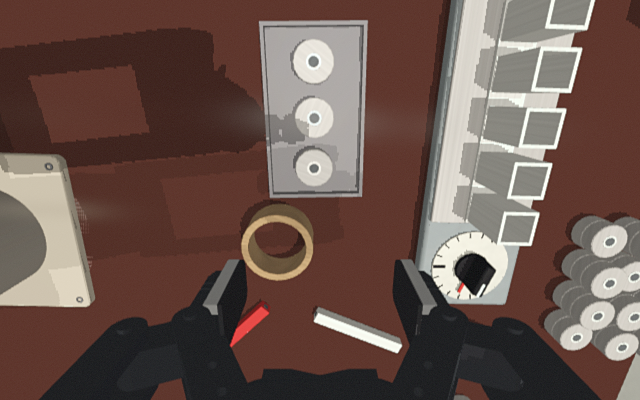

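View pics/t2.png

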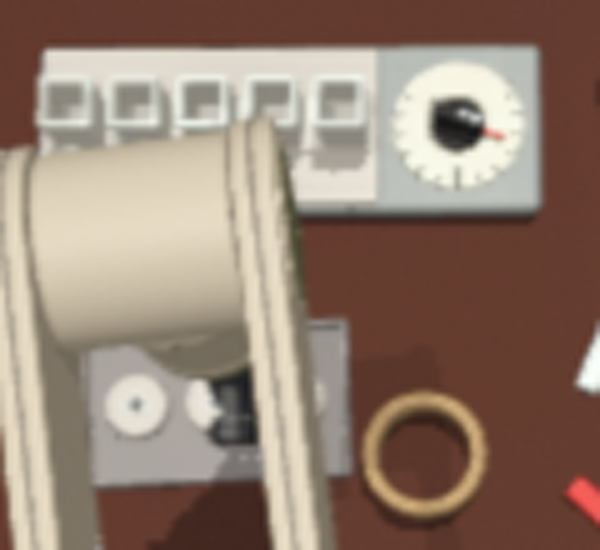

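All three discs lie flat in the tray, with bores at (314,61), (314,117) and (314,168). Next I'll look at the knob from close up.

```bash
python3 -m creep '-9.3 18.5 0 0.2 0 1.9 7;-9.3 18.5 3 0.2 0 1.9 7;-9.3 18.5 3 0.2 0 1.9 7;-9.3 18.5 3 0.2 0 1.9 7;-9.3 18.5 3 0.2 0 1.9 7;-9.3 18.5 3 0.2 0 1.9 7' ; python3 - <<'E'
from h import *
snap("wrist","w11"); print(imaging.camera_info("wrist")["t"])
plan([628,-18,120],90-15)
im=cv2.imread("pics/w11.png"); cv2.imwrite("pics/w11k.png",cv2.resize(im[60:280,230:430],None,fx=2.7,fy=2.7,interpolation=cv2.INTER_CUBIC))
E
```

```text
time: 16.3
tool_pos: [611.4, 19.2, 226.7]
tcp_rot: [-179.7, -0.0, 90.0]
ft_force: [-0.1, -0.0, 0.1]
finger_gap: 70.2
[-610.14706327  -22.01522174  384.66372488]
shift cm [-3.8   1.73 10.82] rot deg [-1.900e-01  1.000e-02  1.503e+01]
```

View pics/w11.png

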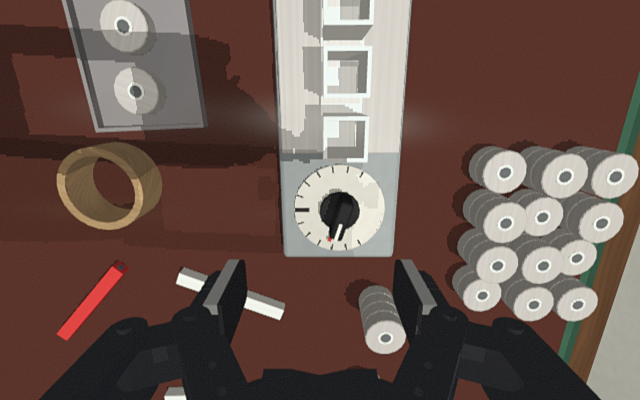

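View pics/w11k.png

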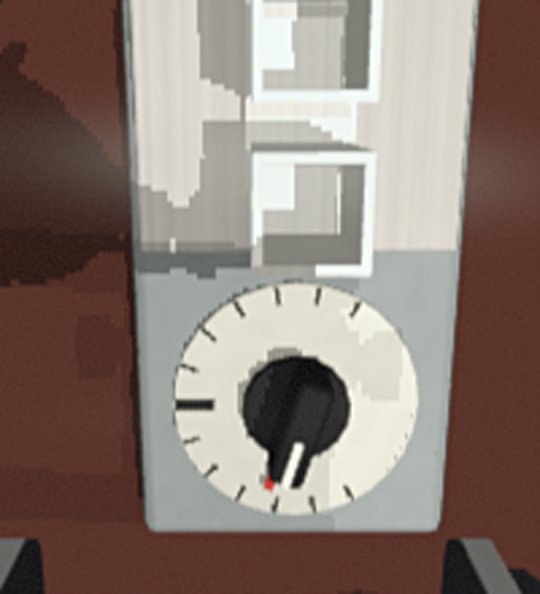

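```bash
python3 - <<'E'
from h import *
def c(x,y): return 230+(x+.5)/2.7-.5,60+(y+.5)/2.7-.5
P=lambda p,z: pix2w("wrist",*c(*p),z)
# dial extents
for z in (38,41):
    L,Rr,T,B=P((174,404),z),P((418,402),z),P((297,281),z),P((296,514),z)
    print(z,L.round(1),Rr.round(1),T.round(1),B.round(1)); ctr=np.array([(L[0]+Rr[0])/2,(T[1]+B[1])/2]); print(ctr.round(1))
    d=P((268,484),z+3)[:2]-ctr; print("red",np.degrees(np.arctan2(d[1],d[0]))+180,np.hypot(*d))
    d=P((195,404),z)[:2]-ctr; print("zero",np.degrees(np.arctan2(d[1],d[0])))
a,b=P((300,445),73),P((289,486),73); d=(b-a)[:2]; print(a.round(1),b.round(1),np.degrees(np.arctan2(d[1],d[0]))+180)
E
```

```text
38 [582.5 -16.2  38. ] [681.2 -15.3  38. ] [631.3  34.2  38. ] [632.9 -65.4  38. ]
[631.9 -15.6]
red 72.28530758487312 36.30825502806314
zero -179.15067933638366
41 [582.8 -15.2  41. ] [680.6 -14.3  41. ] [631.1  34.8  41. ] [632.7 -63.9  41. ]
[631.7 -14.6]
red 72.27810779381777 35.9694743826521
zero -179.15067933638366
[631.5 -19.9  73. ] [627.7 -36.4  73. ] 77.13550908034202
```

```bash
python3 - <<'E'
from h import *
plan([630.5,-16,100],74)
E
```

```text
shift cm [-3.6   1.99 12.82] rot deg [-1.900e-01  1.000e-02  1.603e+01]
```

```bash
python3 -m creep '-3.6 2 4 -0.2 0 8 6;-3.6 2 8 -0.2 0 16 5;-3.6 2 12 -0.2 0 16 5;-3.6 2 12.8 -0.2 0 16 5;-3.6 2 12.8 -0.2 0 16 5' 60; python3 - <<'E'
from h import *
snap("wrist","w12"); 
plan([630.5,-16,48],74)
E
```

```text
time: 16.85
tool_pos: [628.7, -14.9, 99.6]
tcp_rot: [-179.8, 0.0, 74.1]
ft_force: [-0.5, 0.4, 0.1]
finger_gap: 50.0
shift cm [-0.09  0.01  5.41] rot deg [ 0.08 -0.01  0.11]
```

View pics/w12.png

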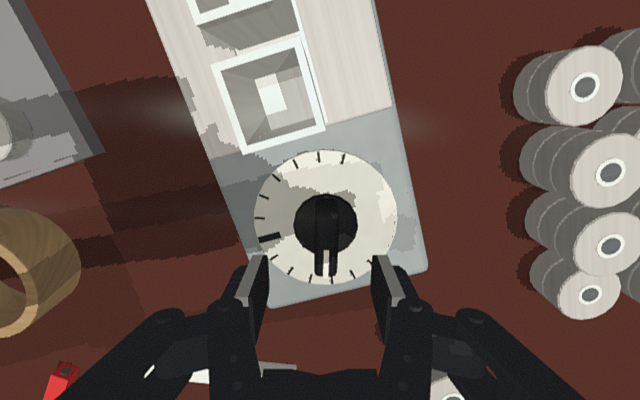

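```bash
python3 - <<'E'
from h import *
for v in (250,272):
  X=pix2w("wrist",326,v,73); R,p=Rt(); print(X.round(1), R.inv().apply(X-p).round(1))
E
python3 -m creep '-0.1 0.2 2 0 0 0 5;-0.1 0.2 4 0 0 0 5;-0.1 0.2 5.2 0 0 0 5;-0.1 0.2 5.2 0 0 0 3;-0.1 0.2 5.2 0 0 0 0.5;-0.1 0.2 5.2 0 0 0 0.5;-0.1 0.2 5.2 0 0 0 0.5;-0.1 0.2 5.2 0 0 0 0.5;-0.1 0.2 5.2 0 0 0 0.5;-0.1 0.2 5.2 0 0 0 0.5;-0.1 0.2 5.2 0 0 0 0.5' 60
```

```text
[632.7 -21.3  73. ] [-5.4  3.7 29.1]
[628.8 -35.4  73. ] [-20.    3.8  29.1]
time: 18.0
tool_pos: [632.5, -16.4, 52.4]
tcp_rot: [179.9, -0.0, 74.1]
ft_force: [-7.7, 1.6, 8.5]
finger_gap: 13.0
```

```bash
python3 -m creep '0 0 0 0 0 6 0.5;0 0 0 0 0 12 0.5;0 0 0 0 0 18 0.5;0 0 0 0 0 24 0.5;0 0 0 0 0 30 0.5;0 0 0 0 0 36 0.5;0 0 0 0 0 42 0.5;0 0 0 0 0 48 0.5;0 0 0 0 0 54 0.5;0 0 0 0 0 60 0.5;0 0 0 0 0 66 0.5;0 0 0 0 0 71 0.5;0 0 0 0 0 74 0.5;0 0 0 0 0 74 0.5;0 0 0 0 0 74 0.5;0 0 0 0 0 74 0.5'; python3 - <<'E'
from h import *
snap("wrist","w13"); print(r.sense()["wrist_torque"])
E
```

```text
time: 19.6
tool_pos: [632.7, -17.2, 52.5]
tcp_rot: [179.9, -0.1, 0.2]
ft_force: [3.6, -4.9, -8.9]
finger_gap: 12.7
[-0.86056063 -0.58444171  0.04905758]
```

View pics/w13.png

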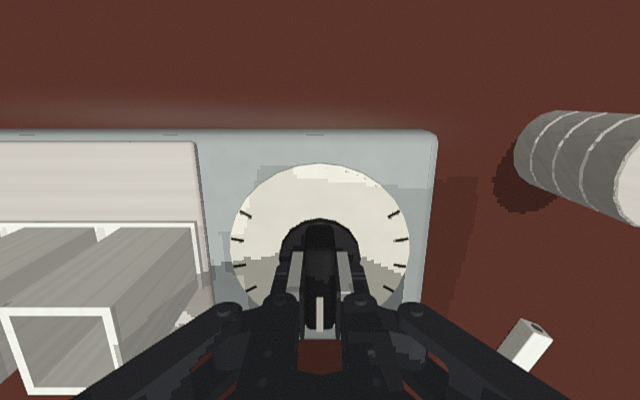

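```bash
python3 -m creep '0 0 0 0 0 0 2;0 0 0 0 0 0 3;0 0 0 0 0 0 3;0 0 0 0 0 0 3.5;0 0 -4 0 0 0 3.5;0 0 -8 0 0 0 4;0 0 -14 0 0 0 5;0 0 -14 0 0 0 7;0 0 -14 0 0 0 7'; python3 - <<'E'
from h import *
snap("wrist","w14"); snap("top","t3",(215,135,335,245),5)
im=cv2.imread("pics/w14.png"); cv2.imwrite("pics/w14k.png",cv2.resize(im[100:320,200:440],None,fx=3,fy=2.7,interpolation=cv2.INTER_CUBIC))
cv2.imwrite("pics/w14k.png",cv2.resize(im[100:320,200:440],None,fx=2.7,fy=2.7,interpolation=cv2.INTER_CUBIC))
E
```

```text
time: 20.55
tool_pos: [634.6, -17.1, 196.7]
tcp_rot: [179.9, -0.5, 0.2]
ft_force: [-0.3, -0.1, -1.4]
finger_gap: 70.2
```

View pics/w14k.png

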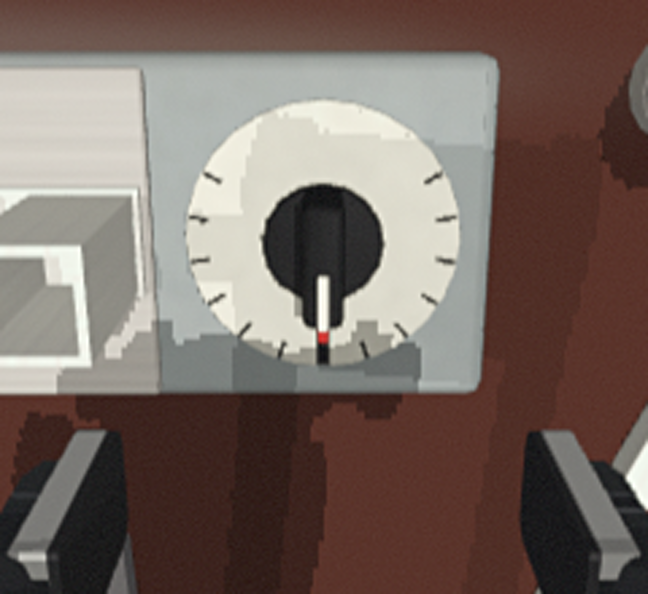

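View pics/t3.png

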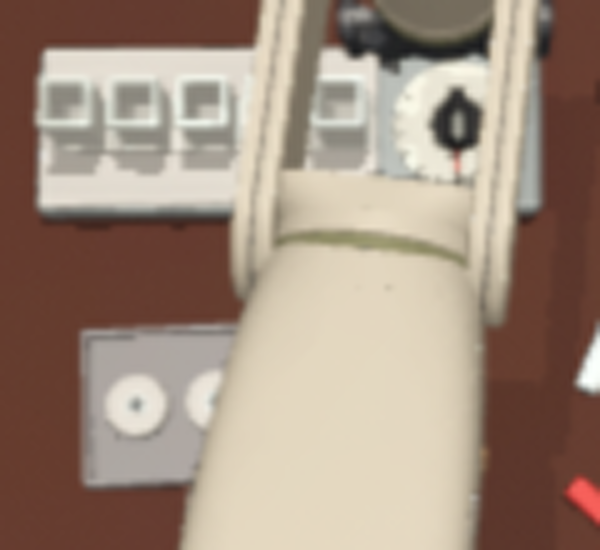

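The pointer (red, at 322,338 in the crop) lies exactly on the broad zero mark. Next, the posts. The arm moves over the nearest one, turned half round so the camera is on the robot side.

```bash
python3 -m creep '-4 4 -3.3 0 0 -8 7;-8 8 -3.3 0 0 -16 7;-12 11 -3.3 0 0 -24 7;-16.5 13.3 -3.3 0 0 -60 7;-16.5 13.3 -3.3 0 0 -60 7;-16.5 13.3 -3.3 0 0 -60 7;-16.5 13.3 -3.3 0 0 -90 7;-16.5 13.3 -3.3 0 0 -90 7;-16.5 13.3 -3.3 0 0 -90 7;-16.5 13.3 -3.3 0 0 -159 7;-16.5 13.3 -3.3 0 0 -159 7;-16.5 13.3 -3.3 0 0 -159 7;-16.5 13.3 -3.3 0 0 -159 7;-16.5 13.3 -3.3 0 0 -159 7;-16.5 13.3 -3.3 0 0 -159 7;-16.5 13.3 -3.3 0 0 -159 7;-16.5 13.3 -3.3 0 0 -159 7;-16.5 13.3 -3.3 0 0 -159 7;-16.5 13.3 -3.3 0 0 -159 7;-16.5 13.3 -3.3 0 0 -159 7'; python3 - <<'E'
from h import *
s=r.sense(); print(s["joint_pos"].round(2),s["tool_pos"].round(1),s["tcp_rot"].round(1))
snap("wrist","w15"); 
E
```

```text
time: 22.65
tool_pos: [466.2, -150.0, 221.7]
tcp_rot: [-180.0, -0.2, 159.3]
ft_force: [0.6, 1.0, -0.8]
finger_gap: 70.0
[-2.3820e+01 -9.4000e+00  1.0295e+02 -2.0000e-02  8.6630e+01 -9.3160e+01] [ 466.2 -150.   221.7] [-180.    -0.2  159.3]
```

View pics/w15.png

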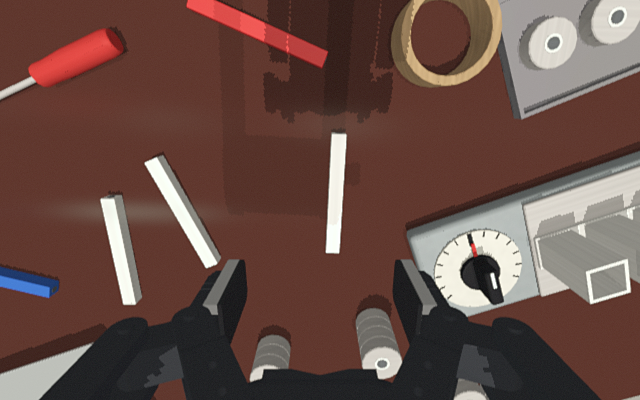

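The wrist view shows post A from (339,133) to (333,252), post B from (155,158) to (212,266) and post C from (112,196) to (132,303). Stacks stand beyond them. I'll zoom in for the ends.

```bash
python3 - <<'E'
import cv2
im=cv2.imread("pics/w15.png")
cv2.imwrite("pics/w15a.png",cv2.resize(im[120:265,300:380],None,fx=4,fy=4,interpolation=cv2.INTER_CUBIC))
cv2.imwrite("pics/w15b.png",cv2.resize(im[145:315,90:240],None,fx=3.5,fy=3.5,interpolation=cv2.INTER_CUBIC))
E
```

```text
(no output)
```

View pics/w15a.png

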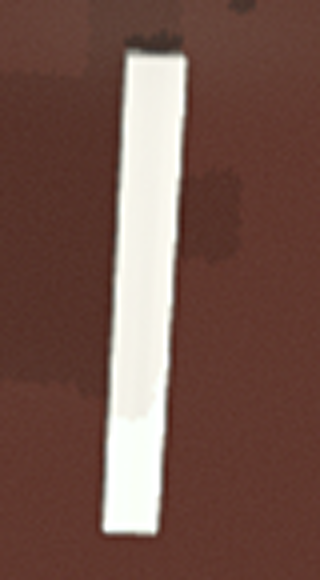

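View pics/w15b.png

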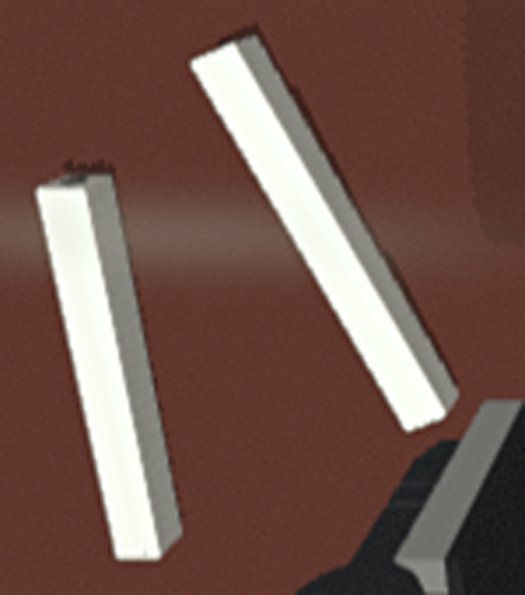

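```bash
python3 - <<'E'
from h import *
def f(c,x0,y0,s):
    near=[pix2w("wrist",x0+(x+.5)/s-.5,y0+(y+.5)/s-.5,16) for x,y in c]
    n=(near[0]+near[1])/2; fa=(near[2]+near[3])/2; d=fa-n
    print("near",n.round(1),"far",fa.round(1),"len",np.linalg.norm(d).round(1),"w",np.linalg.norm(near[0]-near[1]).round(1),np.linalg.norm(near[2]-near[3]).round(1),"dir deg",np.degrees(np.arctan2(d[1],d[0])).round(1),"ctr",((n+fa)/2).round(1))
f([(126,54),(186,56),(103,531),(158,533)],300,120,4)
f([(190,64),(237,42),(409,431),(447,413)],90,145,3.5)
f([(37,187),(85,184),(116,558),(160,557)],90,145,3.5)
E
```

```text
near [ 431.7 -115.9   16. ] far [ 560.9 -170.7   16. ] len 140.4 w 16.0 16.5 dir deg -23.0 ctr [ 496.3 -143.3   16. ]
near [ 385.1 -316.8   16. ] far [ 524.6 -313.1   16. ] len 139.6 w 17.2 15.6 dir deg 1.5 ctr [ 454.9 -314.9   16. ]
near [ 405.3 -384.8   16. ] far [ 536.6 -436.2   16. ] len 141.0 w 15.8 16.0 dir deg -21.4 ctr [ 470.9 -410.5   16. ]
```

```bash
cat >> h.py <<'E'
def plan2(pos,yaw,tilt):
    R,p=Rt(); T=Ro.from_euler('xyz',[180,0,yaw],degrees=True)*Ro.from_euler('y',tilt,degrees=True)
    d=R.inv().apply(np.array(pos)-p)/10; w=np.degrees((R.inv()*T).as_rotvec())
    print("shift cm",d.round(2),"rot deg",w.round(2))
E
python3 - <<'E'
from h import *
plan2([540.2,-160.6,70],157.4,30)
E
```

```text
shift cm [-7.31  1.65 15.19] rot deg [-0.46 29.86  1.66]
```

```bash
python3 -m creep '-3 1 2 0 8 1.6 6;-5 1.6 4 -0.2 16 1.6 5;-7.3 1.6 6 -0.4 24 1.6 4;-7.3 1.6 10 -0.4 29.9 1.6 4;-7.3 1.6 14 -0.4 29.9 1.6 4;-7.3 1.6 15.2 -0.4 29.9 1.6 4;-7.3 1.6 15.2 -0.4 29.9 1.6 4;-7.3 1.6 15.2 -0.4 29.9 1.6 4' 60; python3 - <<'E'
from h import *
s=r.sense(); print(s["joint_pos"].round(2),s["tool_pos"].round(1),s["tcp_rot"].round(1))
snap("wrist","w16"); plan2([540.2,-160.6,8.5],157.4,30)
E
```

```text
time: 23.5
tool_pos: [541.2, -161.5, 73.0]
tcp_rot: [-179.9, -29.7, 157.4]
ft_force: [1.1, -0.3, 0.4]
finger_gap: 40.3
[-21.97  38.62  67.93   0.25 103.19 -89.37] [ 541.2 -161.5   73. ] [-179.9  -29.7  157.4]
shift cm [-3.06  0.05  5.97] rot deg [-0.07  0.53 -0.01]
```

View pics/w16.png

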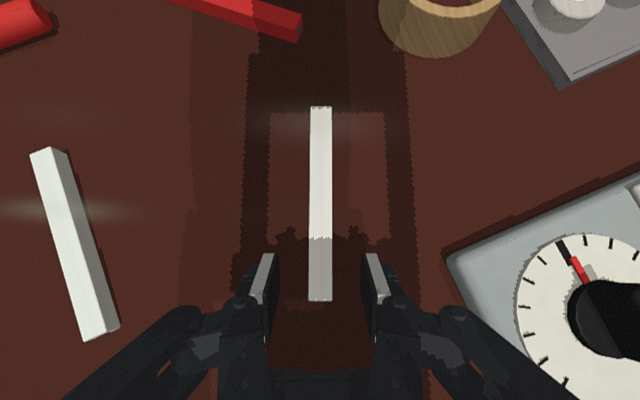

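```bash
python3 -m creep '-1 0 2 0 0.5 0 4;-2 0 4 0 0.5 0 4;-2.8 0 5.5 0 0.5 0 4;-3 0 5.9 0 0.5 0 4;-3 0 5.9 0 0.5 0 4;-3 0 5.9 0 0.5 0 4'; python3 - <<'E'
from h import *
snap("wrist","w17"); plan2([540.2,-160.6,8.5],157.4,30)
E
```

```text
time: 24.15
tool_pos: [540.6, -161.3, 10.7]
tcp_rot: [-179.9, -29.9, 157.4]
ft_force: [0.6, -0.3, -0.0]
finger_gap: 40.2
shift cm [-0.05  0.05  0.23] rot deg [-0.07  0.15 -0.01]
```

View pics/w17.png

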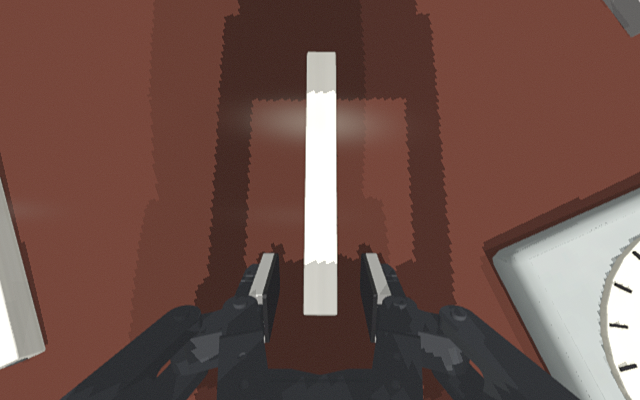

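```bash
python3 -m creep '0 0 0.1 0 0 0 1;0 0 0.1 0 0 0 1;0 0 0.1 0 0 0 1;0 0 0.1 0 0 0 1;0 0 0.1 0 0 0 1;0 0 0.1 0 0 0 1' 60; python3 -m creep '1 0 -1.7 0 0 0 1;3 0 -5.2 0 0 0 1;5 0 -8.7 0 0 0 1;7.5 0 -13 0 0 0 1;10 0 -17.3 0 0 0 1;10 0 -17.3 0 0 0 1;10 0 -17.3 0 0 0 1'; python3 - <<'E'
from h import *
snap("wrist","w18"); s=r.sense(); print(s["joint_pos"].round(2),s["finger_gap"])
E
```

```text
time: 24.8
tool_pos: [541.1, -161.5, 10.8]
tcp_rot: [-179.9, -29.7, 157.4]
ft_force: [1.3, -0.2, 5.5]
finger_gap: 13.9
time: 25.5
tool_pos: [541.3, -161.3, 213.4]
tcp_rot: [-179.9, -29.5, 157.4]
ft_force: [-0.6, 0.0, -2.0]
finger_gap: 13.6
[-21.96  31.86  62.51   0.28 115.32 -89.31] 13.823113243239417
```

View pics/w18.png

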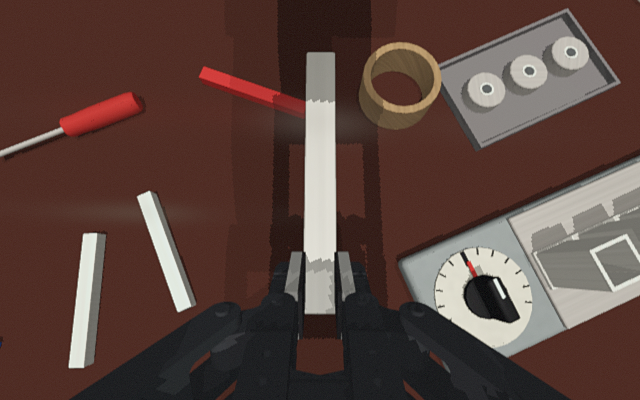

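```bash
python3 -m creep '1 0 -2 0 -8 0 1;2 0 -4 0 -16 0 1;3 0 -5.2 0 -24 0 1;4 0 -7 0 -32 0 1;4 0 -7 0 -40 0 1;4 0 -7 0 -48 0 1;4 0 -7 0 -56 0 1;4 0 -7 0 -64 0 1;4 0 -7 0 -72 0 1;4 0 -7 0 -80 0 1;4 0 -7 0 -86 0 1;4 0 -7 0 -90 0 1;4 0 -7 0 -90 0 1;4 0 -7 0 -90 0 1'; python3 - <<'E'
from h import *
snap("wrist","w19");snap("scene","s19"); s=r.sense(); print(s["joint_pos"].round(2),s["finger_gap"],s["tool_pos"],s["tcp_rot"])
plan2([632,166,280],180,-60)
E
```

```text
time: 26.95
tool_pos: [555.8, -162.9, 286.1]
tcp_rot: [-179.6, 59.6, 157.6]
ft_force: [0.1, 0.8, -1.5]
finger_gap: 13.7
[-19.67 -51.08 142.89  -5.82  28.66 -83.48] 13.80144277149445 [ 555.98764955 -163.17401041  286.86032593] [-179.62818818   59.69573896  157.53614216]
shift cm [ 3.39 33.29 -4.66] rot deg [-19.8   -0.34 -11.28]
```

View pics/w19.png

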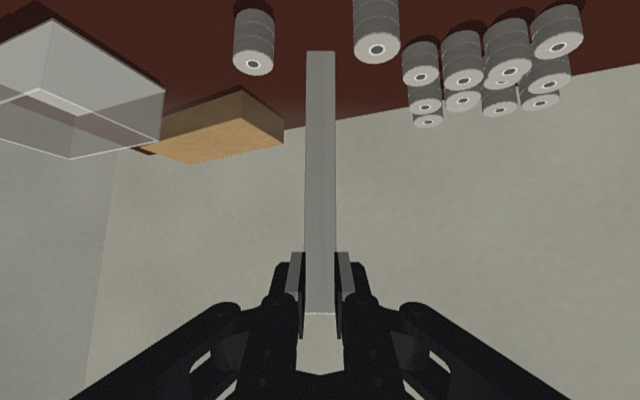

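View pics/s19.png

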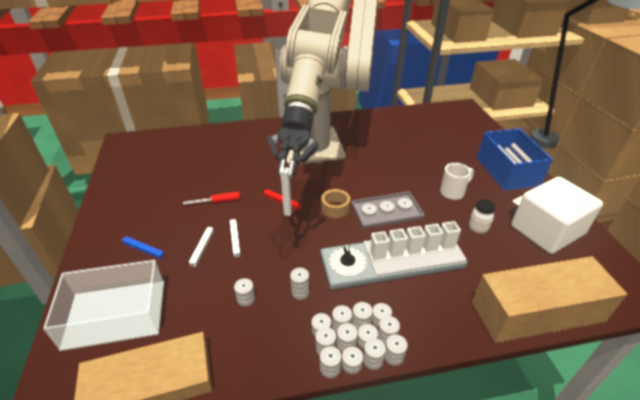

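Joints 2 and 3 are close to their limits here, so I'll move the arm outward first.

```bash
python3 - <<'E'
from h import *
plan2([650,-150,275],157.6,-59)
plan2([660,10,275],170,-59)
plan2([655,166,275],180,-59)
E
```

```text
shift cm [-3.11  4.86  7.63] rot deg [-0.43  0.7  -0.03]
shift cm [-0.49 20.    3.05] rot deg [-11.09   0.67  -6.36]
shift cm [ 2.75 34.19 -2.58] rot deg [-19.7    0.65 -11.46]
```

```bash
python3 -m creep '-1.5 2.4 3.8 0 0.7 0 1;-3.1 4.9 7.6 -0.4 0.7 0 1;-3.1 4.9 7.6 -0.4 0.7 0 1;-2.5 8 7 -2.5 0.7 -1 1;-1.8 12 5.5 -5 0.7 -3 1;-0.5 16 4.2 -8 0.7 -5 1;-0.5 20 3 -11 0.7 -6.4 1;0.5 24 1.5 -13.5 0.7 -8 1;1.5 28 0 -16 0.7 -9.5 1;2.7 34.2 -2.6 -19.7 0.7 -11.5 1;2.7 34.2 -2.6 -19.7 0.7 -11.5 1;2.7 34.2 -2.6 -19.7 0.7 -11.5 1;2.7 34.2 -2.6 -19.7 0.7 -11.5 1'; python3 - <<'E'
from h import *
s=r.sense(); print(s["joint_pos"].round(2),s["finger_gap"],s["tool_pos"].round(1),s["tcp_rot"].round(1))
snap("scene","s20",(310,130,470,270),4); snap("wrist","w20"); snap("top","t20",(215,115,335,225),5)
E
```

```text
time: 28.35
tool_pos: [654.7, 165.9, 274.6]
tcp_rot: [-179.8, 58.8, -179.8]
ft_force: [-1.2, -0.1, -0.9]
finger_gap: 13.9
[ 18.13 -23.06 127.13 -41.22  23.86 -41.78] 13.859795657045389 [654.7 165.9 274.6] [-179.8   58.8 -179.8]
```

View pics/s20.png

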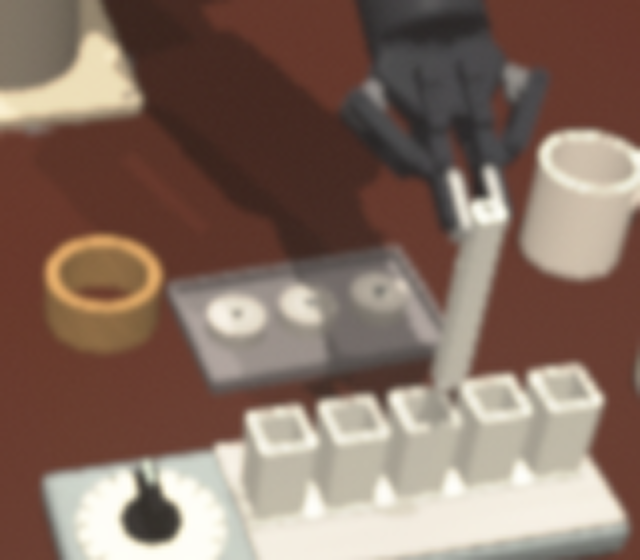

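View pics/w20.png

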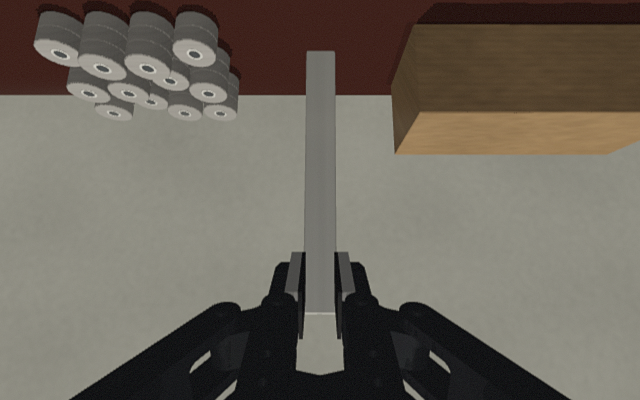

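View pics/t20.png

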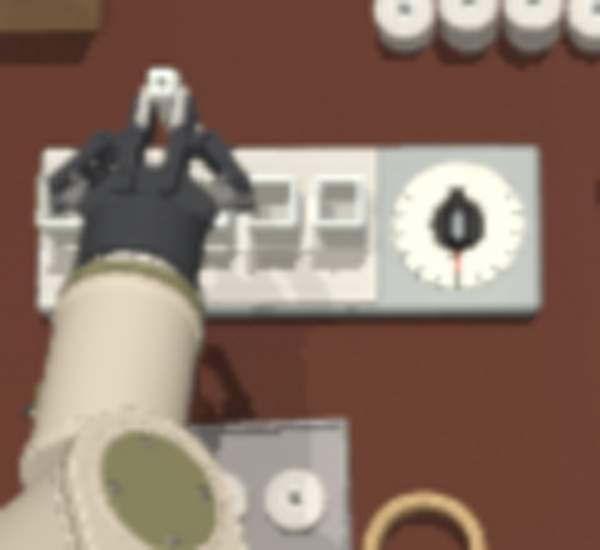

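```bash
cat > kin.py <<'E'
import numpy as np
from scipy.optimize import least_squares
D=[(-75.25,7.515,85.33,87.26,201.53,-564.56,230.24),(11,10.0,75.3,94.7,599.6,169.1,300),(-23.82,-9.4,102.95,86.63,466.2,-150,221.7),(-21.97,38.62,67.93,103.19,541.2,-161.5,73.0),(-21.96,31.86,62.51,115.32,541.3,-161.3,213.4)]
def fk(p,q2,q3,q5):
    a1,L2,L3,a3,d1,Lt=p; A=np.radians([q2,q2+q3,q2+q3+q5])
    return (a1+L2*np.sin(A[0])+L3*np.sin(A[1])+a3*np.cos(A[1])+Lt*np.sin(A[2]), d1+L2*np.cos(A[0])+L3*np.cos(A[1])-a3*np.sin(A[1])+Lt*np.cos(A[2]))
def res(p):
    o=[]
    for q1,q2,q3,q5,x,y,z in D:
        c,s=np.cos(np.radians(q1)),np.sin(np.radians(q1)); rho=x*c+y*s
        f=fk(p,q2,q3,q5); o+=[f[0]-rho,f[1]-z]
    return o
s=least_squares(res,[150,400,400,0,400,250]); P=s.x
def ik(rho,z,tot,x0=(0,110)):
    f=lambda q: np.subtract(fk(P,q[0],q[1],tot-q[0]-q[1]),(rho,z))
    k=least_squares(f,x0); q=k.x; return q.round(1),round(tot-q.sum(),1),np.abs(k.fun).max().round(2)
if __name__=="__main__":
    print(P.round(1),np.round(s.fun,1))
    for (x,y) in [(632,66),(632,166),(632,266)]:
        rho=np.sqrt(x*x+y*y-51**2)
        for z in (158,200,270):
            for t in (45,50,60): print(x,y,z,t,ik(rho,z,180-t))
E
python3 kin.py
```

```text
[  1.7 369.2 551.9  63.1 319.  364.1] [ 0.1  0.3  0.1  0.8  0.1  0.3  0.3  0.6 -0.6 -2.1]
632 66 158 45 (array([-19.1, 129.6]), np.float64(24.5), np.float64(0.0))
632 66 158 50 (array([-20.9, 133.7]), np.float64(17.2), np.float64(0.0))
632 66 158 60 (array([-21.6, 140.6]), np.float64(1.1), np.float64(0.0))
632 66 200 45 (array([-22.8, 127.6]), np.float64(30.2), np.float64(0.0))
632 66 200 50 (array([-25.3, 132. ]), np.float64(23.3), np.float64(0.0))
632 66 200 60 (array([-27.9, 139.7]), np.float64(8.2), np.float64(0.0))
632 66 270 45 (array([-27.1, 123.1]), np.float64(39.0), np.float64(0.0))
632 66 270 50 (array([-30.3, 127.7]), np.float64(32.6), np.float64(0.0))
632 66 270 60 (array([-35.2, 136.4]), np.float64(18.9), np.float64(0.0))
632 166 158 45 (array([-15.6, 126.8]), np.float64(23.7), np.float64(0.0))
632 166 158 50 (array([-17.2, 130.9]), np.float64(16.3), np.float64(0.0))
632 166 158 60 (array([-17.6, 137.7]), np.float64(-0.0), np.float64(0.0))
632 166 200 45 (array([-19.3, 125. ]), np.float64(29.3), np.float64(0.0))
632 166 200 50 (array([-21.5, 129.3]), np.float64(22.2), np
[... 274 characters left out ...]
 np.float64(17.2), np.float64(0.0))
632 266 158 45 (array([ -9.7, 122. ]), np.float64(22.7), np.float64(0.0))
632 266 158 50 (array([-11.1, 126. ]), np.float64(15.1), np.float64(0.0))
632 266 158 60 (array([-11.2, 132.5]), np.float64(-1.4), np.float64(0.0))
632 266 200 45 (array([-13.3, 120.2]), np.float64(28.1), np.float64(0.0))
632 266 200 50 (array([-15.3, 124.5]), np.float64(20.8), np.float64(0.0))
632 266 200 60 (array([-16.8, 131.8]), np.float64(5.0), np.float64(0.0))
632 266 270 45 (array([-17.7, 116.1]), np.float64(36.6), np.float64(0.0))
632 266 270 50 (array([-20.4, 120.7]), np.float64(29.7), np.float64(0.0))
632 266 270 60 (array([-23.9, 129. ]), np.float64(14.9), np.float64(0.0))
```

```bash
python3 - <<'E'
from h import *
plan2([646,169.5,270],190,-53)
E
```

```text
shift cm [ 0.9   0.47 -0.52] rot deg [-8.38  5.87 -5.61]
```

```bash
python3 -m creep '0.4 0.2 -0.2 -4 3 -3 1;0.9 0.5 -0.5 -8.4 5.9 -5.6 1;0.9 0.5 -0.5 -8.4 5.9 -5.6 1;0.9 0.5 -0.5 -8.4 5.9 -5.6 1;0.9 0.5 -0.5 -8.4 5.9 -5.6 1'; python3 - <<'E'
from h import *
s=r.sense(); print(s["joint_pos"].round(2),s["finger_gap"],s["tool_pos"].round(1),s["tcp_rot"].round(1))
snap("scene","s21",(350,130,480,260),4.5); snap("top","t21",(215,95,335,205),5)
for z in (232,200,160): plan2([646 if z>165 else 642,169,z],190,-53)
# predicted post bottom pixels
for n,X in dict(bottom=(632,167,153),rimc=(632,167,108)).items(): print(n,w2pix("scene",X),w2pix("top",X))
E
```

```text
time: 29.0
tool_pos: [646.9, 168.0, 271.1]
tcp_rot: [179.9, 53.1, -170.2]
ft_force: [-0.1, -0.7, -1.1]
finger_gap: 14.0
[ 10.34 -25.34 125.83  -0.73  26.45 -89.04] 14.041552515776587 [646.9 168.  271.1] [ 179.9   53.1 -170.2]
shift cm [3.04 0.09 2.26] rot deg [-0.14 -0.02 -0.14]
shift cm [5.59 0.08 4.19] rot deg [-0.14 -0.02 -0.14]
shift cm [9.02 0.15 6.28] rot deg [-0.14 -0.02 -0.14]
bottom [418.4711935  219.20994373] [253.65644567 150.75961788]
rimc [415.80003504 231.60105208] [255.61082411 154.15393251]
```

View pics/s21.png

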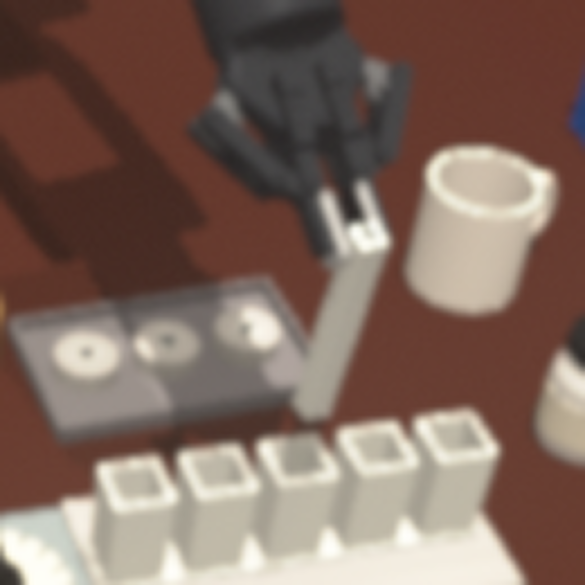

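View pics/t21.png

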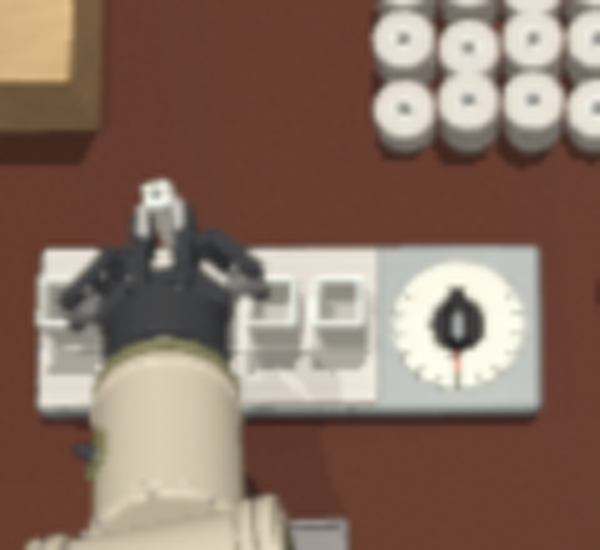

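```bash
python3 -m creep '1.5 0.1 1.1 0 0 0 1;3 0.1 2.3 0 0 0 1;4.3 0.1 3.2 0 0 0 1;5.6 0.1 4.2 0 0 0 1;5.6 0.1 4.2 0 0 0 1;5.6 0.1 4.2 0 0 0 1'; python3 - <<'E'
from h import *
s=r.sense(); print(s["joint_pos"].round(2),s["finger_gap"],s["tool_pos"].round(1),s["tcp_rot"].round(1),s["ft_force"].round(1))
snap("scene","s22",(350,130,480,260),4.5)
for z in (180,162): plan2([646-.1*(200-z),168.5,z],190,-53)
E
```

```text
time: 29.7
tool_pos: [645.7, 169.2, 199.3]
tcp_rot: [180.0, 52.9, -170.2]
ft_force: [0.8, -0.4, -0.5]
finger_gap: 13.9
[ 10.66 -19.71 129.61  -2.29  17.2  -87.28] 13.898361739900297 [645.7 169.2 199.3] [ 180.    52.9 -170.2] [ 0.8 -0.4 -0.5]
shift cm [ 1.8  -0.04  1.05] rot deg [-0.15  0.02 -0.13]
shift cm [ 3.34 -0.01  1.99] rot deg [-0.15  0.02 -0.13]
```

View pics/s22.png

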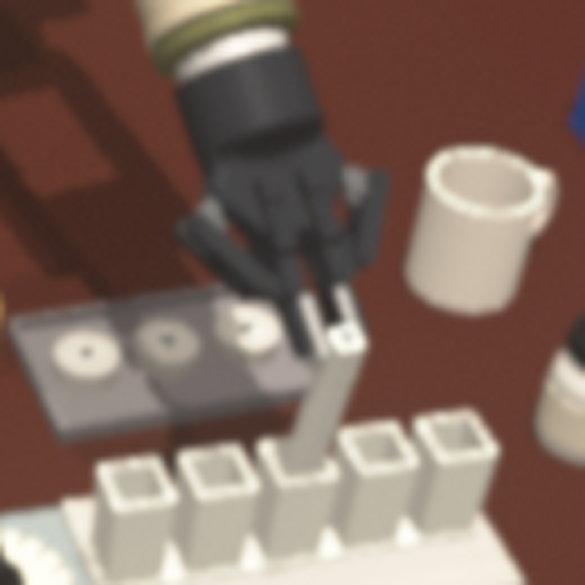

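```bash
python3 -m creep '1.8 0 1.05 0 0 0 1;2.6 0 1.5 0 0 0 1;3.3 0 2 0 0 0 1;3.3 0 2 0 0 0 1;3.3 0 2 0 0 0 1'; python3 - <<'E'
from h import *
s=r.sense(); print(s["joint_pos"].round(2),s["finger_gap"],s["tool_pos"].round(1),s["tcp_rot"].round(1),s["ft_force"].round(1))
snap("scene","s23",(350,130,480,260),4.5)
plan2([642,168.5,158],190,-53)
E
```

```text
time: 30.25
tool_pos: [642.4, 168.7, 162.1]
tcp_rot: [180.0, 53.0, -170.2]
ft_force: [-1.4, 0.0, -1.2]
finger_gap: 14.0
[ 10.66 -16.32 131.42  -3.29  11.94 -86.25] 14.034068824152543 [642.4 168.7 162.1] [ 180.    53.  -170.2] [-1.4  0.  -1.2]
shift cm [ 0.39 -0.01  0.22] rot deg [-0.15  0.01 -0.14]
```

View pics/s23.png

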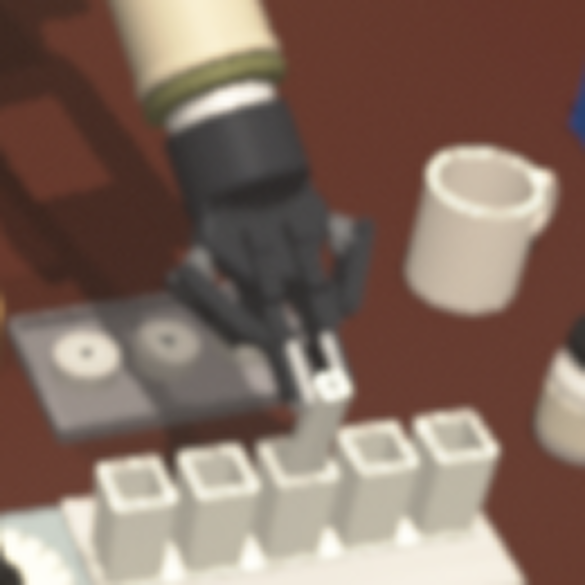

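```bash
python3 -m creep '0.2 0 0.1 0 0 0 1;0.2 0 0.1 0 0 0 2.2;0.2 0 0.1 0 0 0 3;0.2 0 0.1 0 0 0 3.5;0.2 0 0.1 0 0 0 3.5;0 0 -2 0 0 0 3.5;0 0 -5 0 0 0 3.5;-2 0 -9 0 0 0 3.5;-4 0 -11 0 0 0 3.5;-4 0 -11 0 0 0 3.5'; python3 - <<'E'
from h import *
s=r.sense(); print(s["joint_pos"].round(2),s["finger_gap"],s["tool_pos"].round(1),s["tcp_rot"].round(1),s["ft_force"].round(1))
snap("scene","s24",(350,130,480,260),4.5);snap("top","t24")
E
```

```text
time: 31.3
tool_pos: [581.6, 158.2, 269.1]
tcp_rot: [179.9, 53.7, -170.2]
ft_force: [1.2, -0.6, 1.4]
finger_gap: 35.1
[ 10.84 -40.08 135.68  -1.59  30.74 -87.99] 35.115717602437265 [581.6 158.2 269.1] [ 179.9   53.7 -170.2] [ 1.2 -0.6  1.4]
```

View pics/s24.png

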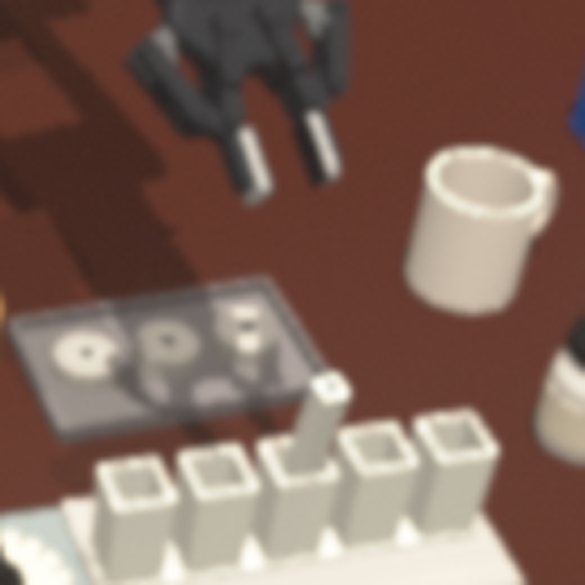

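View pics/t24.png

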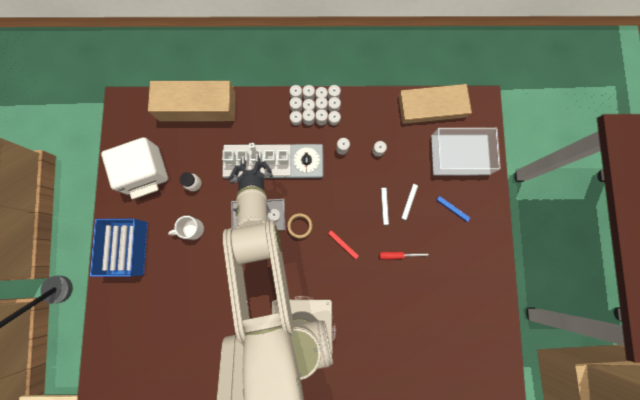

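Post A stands in the middle cup, with its top at (330,388) in the crop. Now I'll move towards post B.

```bash
python3 - <<'E'
from h import *
plan2([570,100,290],185,-20)
plan2([530,-80,290],180,0)
plan2([510,-250,250],180,0)
E
```

```text
shift cm [-1.02 -5.53 -3.24] rot deg [ 2.92 33.16  3.9 ]
shift cm [  3.18 -22.59  -8.85] rot deg [ 4.57 53.05  9.07]
shift cm [  9.29 -39.   -10.36] rot deg [ 4.57 53.05  9.07]
```

```bash
python3 -m creep '-0.5 -2 -1.5 0.7 8 1 3.5;-1 -5.5 -3.2 1.4 16 2 4;0 -9 -5 2.2 25 3 4;1 -13 -6 2.9 33 4 4;2 -18 -7 3.5 41 6 4;3.2 -22.6 -8.8 4.6 49 8 4;5 -27 -9.5 4.6 53 9 4;7 -32 -10 4.6 53 9 4;9.3 -39 -10.4 4.6 53 9 4;9.3 -39 -10.4 4.6 53 9 4;9.3 -39 -10.4 4.6 53 9 4;9.3 -39 -10.4 4.6 53 9 4;9.3 -39 -10.4 4.6 53 9 4'; python3 - <<'E'
from h import *
s=r.sense(); print(s["joint_pos"].round(2),s["finger_gap"],s["tool_pos"].round(1),s["tcp_rot"].round(1))
snap("wrist","w25")
im=cv2.imread("pics/w25.png")
E
```

```text
time: 32.7
tool_pos: [509.7, -249.0, 249.3]
tcp_rot: [180.0, -0.0, -179.9]
ft_force: [0.1, -1.0, -0.2]
finger_gap: 39.5
[-3.1220e+01  2.0200e+00  8.9150e+01  1.0000e-02  8.8840e+01 -1.2131e+02] 39.51163489871622 [ 509.7 -249.   249.3] [ 180.    -0.  -179.9]
```

View pics/w25.png

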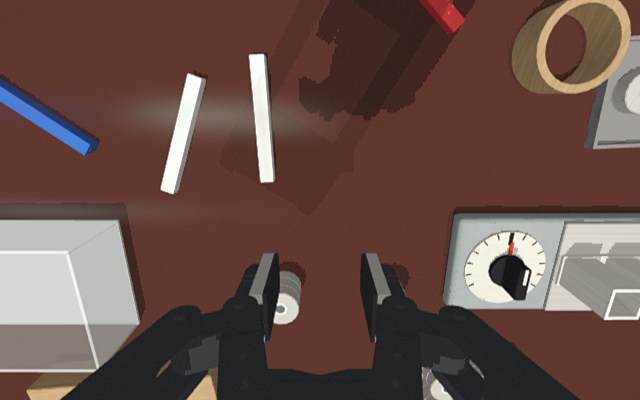

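```bash
python3 - <<'E'
import cv2
im=cv2.imread("pics/w25.png")
cv2.imwrite("pics/w25b.png",cv2.resize(im[45:200,150:290],None,fx=3.8,fy=3.8,interpolation=cv2.INTER_CUBIC))
E
```

```text
(no output)
```

View pics/w25b.png

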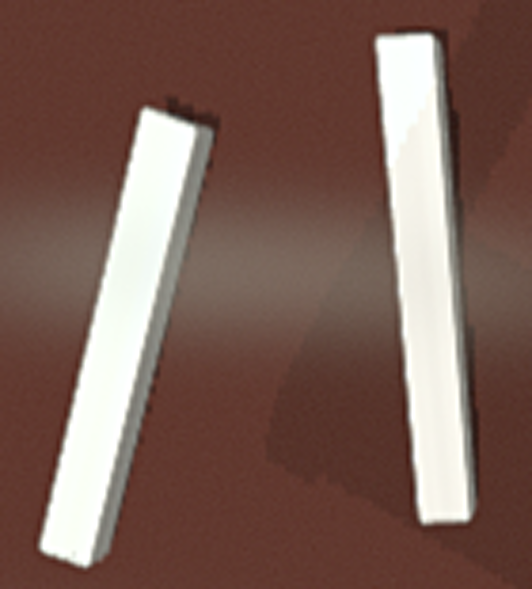

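```bash
python3 - <<'E'
from h import *
def f(c,x0,y0,s):
    near=[pix2w("wrist",x0+(x+.5)/s-.5,y0+(y+.5)/s-.5,16) for x,y in c]
    n=(near[0]+near[1])/2; fa=(near[2]+near[3])/2; d=fa-n
    a=np.arctan2(d[1],d[0])
    print("near",n.round(1),"far",fa.round(1),"len",np.linalg.norm(d).round(1),"w",np.linalg.norm(near[0]-near[1]).round(1),"dir deg",np.degrees(a).round(1)); return fa-22*d/np.linalg.norm(d),np.degrees(a)
f([(141,107),(196,127),(40,550),(87,567)],150,45,3.8)
g,a=f([(376,36),(432,33),(419,524),(471,521)],150,45,3.8)
print(g,a); g[2]=75; plan2(g,180+a,40)
E
```

```text
near [ 407.  -386.2   16. ] far [ 538.3 -435.6   16. ] len 140.4 w 16.0 dir deg -20.6
near [ 385.3 -317.6   16. ] far [ 526.2 -313.1   16. ] len 141.0 w 15.8 dir deg 1.8
[ 504.24512336 -313.81979199   16.        ] 1.8133561704838028
shift cm [ 0.59 -6.49 17.48] rot deg [ 0.57 40.03 -1.63]
```

```bash
python3 -m creep '0 -2 3 0.1 8 -0.5 4;0 -4 6 0.2 16 -1 4;0.3 -6.5 9 0.3 24 -1.6 4;0.6 -6.5 12 0.4 32 -1.6 4;0.6 -6.5 15 0.6 40 -1.6 4;0.6 -6.5 17.5 0.6 40 -1.6 4;0.6 -6.5 17.5 0.6 40 -1.6 4;0.6 -6.5 17.5 0.6 40 -1.6 4'; python3 - <<'E'
from h import *
s=r.sense(); print(s["joint_pos"].round(2),s["tool_pos"].round(1),s["tcp_rot"].round(1))
snap("wrist","w26"); plan2([504.2,-313.8,9.5],181.8,40)
E
```

```text
time: 33.55
tool_pos: [504.9, -313.4, 76.0]
tcp_rot: [-179.9, -39.9, -178.2]
ft_force: [0.5, -0.3, 0.6]
finger_gap: 40.5
[ -26.13   49.21   55.86  -18.79  110.31 -118.89] [ 504.9 -313.4   76. ] [-179.9  -39.9 -178.2]
shift cm [-4.28  0.08  5.41] rot deg [-0.18  0.31 -0.09]
```

View pics/w26.png

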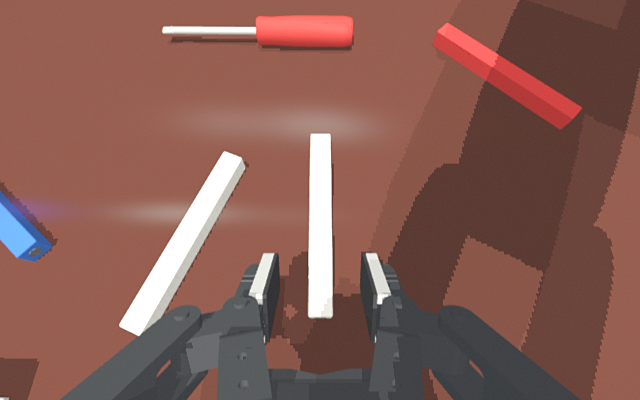

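```bash
python3 -m creep '-1.4 0 1.8 -0.2 0.3 0 4;-2.8 0.1 3.5 -0.2 0.3 0 4;-3.9 0.1 4.9 -0.2 0.3 0 4;-4.2 0.1 5.3 -0.2 0.3 0 4;-4.2 0.1 5.3 -0.2 0.3 0 4;-4.2 0.1 5.3 -0.2 0.3 0 4'; python3 - <<'E'
from h import *
snap("wrist","w27"); plan2([504.2,-313.8,9.5],181.8,40)
E
```

```text
time: 34.2
tool_pos: [504.3, -313.7, 11.1]
tcp_rot: [-179.9, -40.0, -178.3]
ft_force: [-0.1, -0.3, 1.0]
finger_gap: 40.0
shift cm [-0.09  0.01  0.19] rot deg [-0.    0.05 -0.12]
```

View pics/w27.png

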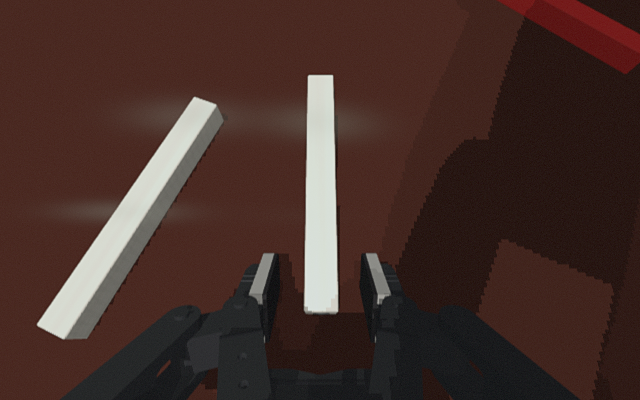

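```bash
python3 -m creep '0 0 0.1 0 0 0 1;0 0 0.1 0 0 0 1;0 0 0.1 0 0 0 1;0 0 0.1 0 0 0 1;0 0 0.1 0 0 0 1;0 0 0.1 0 0 0 1' 60; python3 -m creep '1.3 0 -1.5 0 0 0 1;4 0 -4.6 0 0 0 1;6.4 0 -7.6 0 0 0 1;9.6 0 -11.5 0 0 0 1;12.8 0 -15.3 0 0 0 1;12.8 0 -15.3 0 0 0 1;12.8 0 -15.3 0 0 0 1'; python3 - <<'E'
from h import *
snap("wrist","w28"); s=r.sense(); print(s["joint_pos"].round(2),s["finger_gap"])
plan2([540,-250,260],176,0)
plan2([620,-120,280],167,-25)
plan2([640,-20,280],174,-50)
E
```

```text
time: 34.85
tool_pos: [504.8, -314.2, 11.8]
tcp_rot: [-179.8, -39.9, -178.4]
ft_force: [3.2, -0.2, 6.1]
finger_gap: 14.2
time: 35.55
tool_pos: [505.5, -314.2, 214.3]
tcp_rot: [-179.6, -39.6, -178.5]
ft_force: [0.1, -0.5, -1.6]
finger_gap: 13.6
[ -26.19   42.46   51.34  -20.55  120.82 -122.94] 13.936080587316175
shift cm [ 0.23  6.25 -6.09] rot deg [ -2.14 -39.75   5.43]
shift cm [ -4.92  19.   -13.02] rot deg [ -2.16 -64.4   15.38]
shift cm [ -6.66  28.93 -14.51] rot deg [  0.59 -89.64   8.55]
```

View pics/w28.png

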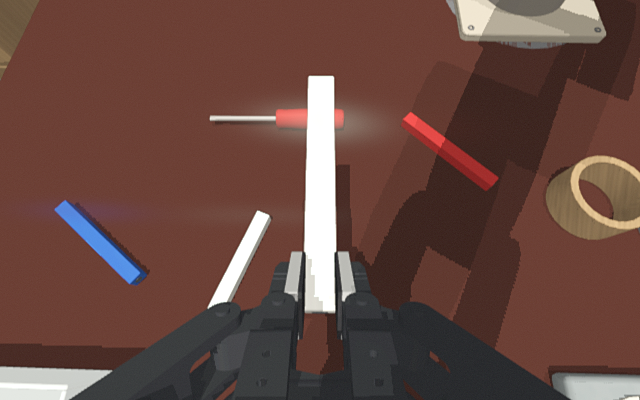

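```bash
python3 -m creep '0 1 -2 -0.5 -8 1 1;0.1 2.5 -3.5 -1 -16 2 1;0.1 4 -5 -1.5 -24 3 1;0.2 6.2 -6.1 -2 -32 5 1;-1 9 -8 -2.1 -40 6 1;-2.5 12 -10 -2.1 -48 8 1;-3.5 15 -11.5 -2.1 -56 12 1;-4.9 19 -13 -2.1 -64 15 1;-5.4 22 -13.5 -1.5 -72 14 1;-6 25 -14 -0.5 -80 11 1;-6.7 28.9 -14.5 0.6 -89.6 8.6 1;-6.7 28.9 -14.5 0.6 -89.6 8.6 1;-6.7 28.9 -14.5 0.6 -89.6 8.6 1;-6.7 28.9 -14.5 0.6 -89.6 8.6 1;-6.7 28.9 -14.5 0.6 -89.6 8.6 1'; python3 - <<'E'
from h import *
s=r.sense(); print(s["joint_pos"].round(2),s["finger_gap"],s["tool_pos"].round(1),s["tcp_rot"].round(1))
plan2([633,67,270],181.4,-50)
E
```

```text
time: 37.1
tool_pos: [641.3, -21.7, 281.7]
tcp_rot: [-180.0, 50.0, 173.9]
ft_force: [0.9, 0.6, -0.5]
finger_gap: 14.2
[ -6.78 -29.79 126.13   0.87  33.64 -91.14] 14.165704640327096 [641.3 -21.7 281.7] [-180.    50.   173.9]
shift cm [ 2.04  8.73 -0.61] rot deg [-5.79  0.03 -4.84]
```

```bash
python3 -m creep '1 4 -0.3 -3 0 -2.4 1;2 8.7 -0.6 -5.8 0 -4.8 1;2 8.7 -0.6 -5.8 0 -4.8 1;2 8.7 -0.6 -5.8 0 -4.8 1;2 8.7 -0.6 -5.8 0 -4.8 1'; python3 - <<'E'
from h import *
s=r.sense(); print(s["joint_pos"].round(2),s["finger_gap"],s["tool_pos"].round(1),s["tcp_rot"].round(1))
snap("scene","s29",(340,130,470,260),4.5)
for z in (195,162): plan2([632.5,67,z],181.4,-50)
for n,X in dict(bottom=(633,67,152),rimc=(632,67,108)).items(): print(n,((w2pix("scene",X)-[340,130])*4.5).round(0))
E
```

```text
time: 37.6
tool_pos: [634.1, 65.6, 271.5]
tcp_rot: [180.0, 50.1, -178.7]
ft_force: [-0.8, -1.6, -1.3]
finger_gap: 13.5
[ 1.2900e+00 -3.0140e+01  1.2747e+02  2.0000e-02  3.2580e+01 -9.0000e+01] 13.540583870010188 [634.1  65.6 271.5] [ 180.    50.1 -178.7]
shift cm [5.94 0.16 4.78] rot deg [-0.08  0.08 -0.1 ]
shift cm [8.47 0.15 6.9 ] rot deg [-0.08  0.08 -0.1 ]
bottom [187. 427.]
rimc [179. 480.]
```

View pics/s29.png

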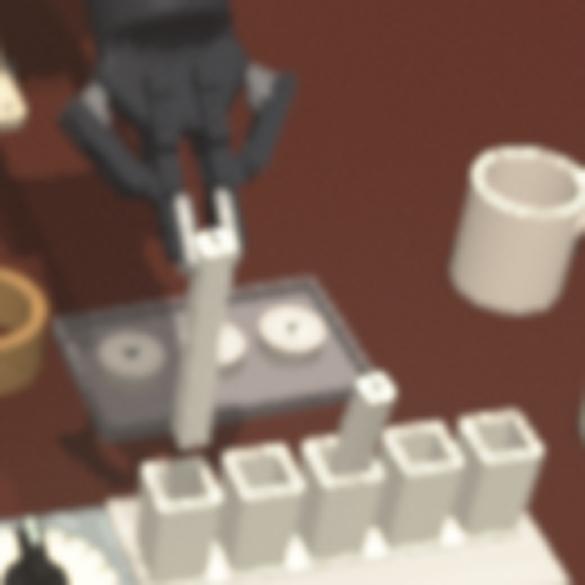

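```bash
python3 -m creep '1.9 0 1.6 0 0 0 1;3.9 0 3.2 0 0 0 1;5.9 0 4.8 0 0 0 1;5.9 0 4.8 0 0 0 1;5.9 0 4.8 0 0 0 1;7.2 0 5.8 0 0 0 1;8.4 0 6.8 0 0 0 1;8.4 0 6.8 0 0 0 1;8.4 0 6.8 0 0 0 1'; python3 - <<'E'
from h import *
s=r.sense(); print(s["joint_pos"].round(2),s["finger_gap"],s["tool_pos"].round(1),s["tcp_rot"].round(1),s["ft_force"].round(1))
snap("scene","s30",(340,130,470,260),4.5)
E
```

```text
time: 38.55
tool_pos: [632.3, 65.1, 163.5]
tcp_rot: [180.0, 50.0, -178.8]
ft_force: [-1.9, -0.4, -0.7]
finger_gap: 12.9
[ 1.2600e+00 -2.1750e+01  1.3359e+02  2.0000e-02  1.8130e+01 -8.9990e+01] 12.855358453846954 [632.3  65.1 163.5] [ 180.    50.  -178.8] [-1.9 -0.4 -0.7]
```

View pics/s30.png

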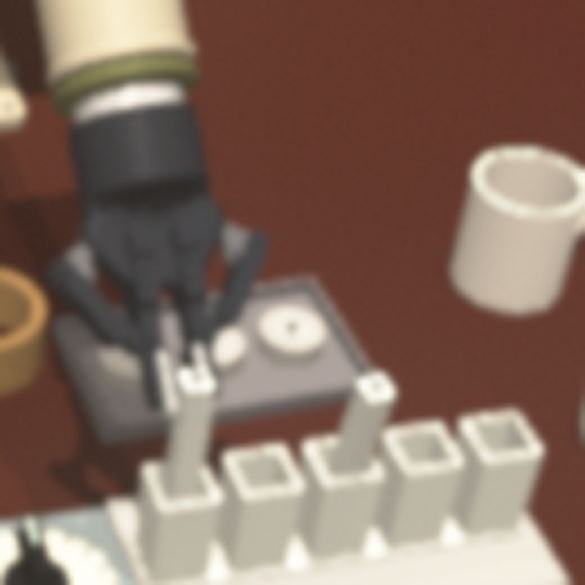

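```bash
python3 -m creep '0.2 0 0.2 0 0 0 1;0.2 0 0.2 0 0 0 2.2;0.2 0 0.2 0 0 0 3;0.2 0 0.2 0 0 0 3.5;0.2 0 0.2 0 0 0 3.5;0 0 -2 0 0 0 3.5;0 0 -5 0 0 0 3.5;-2 0 -8 0 0 0 3.5;-5 0 -10 0 0 0 3.5;-5 0 -10 0 0 0 3.5'; python3 - <<'E'
from h import *
s=r.sense(); print(s["joint_pos"].round(2),s["finger_gap"],s["tool_pos"].round(1),s["tcp_rot"].round(1),s["ft_force"].round(1))
snap("scene","s31",(340,130,470,260),4.5);snap("top","t31")
plan2([570,0,290],180,-20)
plan2([540,-150,290],170,0)
plan2([510,-330,250],160,0)
E
```

```text
time: 39.6
tool_pos: [590.7, 64.3, 276.3]
tcp_rot: [180.0, 50.8, -178.8]
ft_force: [1.0, 0.6, 1.0]
finger_gap: 35.4
[ 1.260e+00 -4.056e+01  1.337e+02  2.000e-02  3.604e+01 -8.999e+01] 35.35147683177159 [590.7  64.3 276.3] [ 180.    50.8 -178.8] [1.  0.6 1. ]
shift cm [-0.34 -6.38 -2.89] rot deg [ 0.75 30.29  1.02]
shift cm [  1.79 -21.31  -5.45] rot deg [ 4.96 50.12 10.51]
shift cm [  7.02 -39.24  -5.51] rot deg [ 9.35 49.69 19.85]
```

View pics/s31.png

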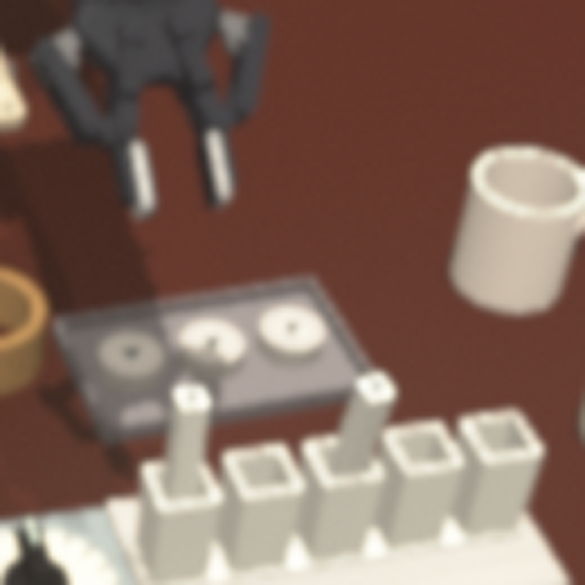

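View pics/t31.png

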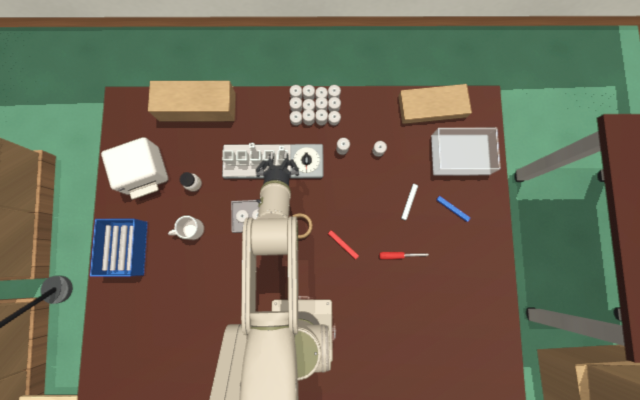

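```bash
python3 -m creep '0 -2 -1 0.2 8 0 3.5;0 -4 -2 0.4 16 0.5 4;-0.3 -6.4 -2.9 0.8 24 1 4;0.2 -10 -3.5 1 30 2 4;0.8 -14 -4.2 2 37 5 4;1.3 -18 -5 3.5 45 8 4;1.8 -21.3 -5.4 5 50 10.5 4;3.5 -27 -5.5 6.5 50 13.5 4;5 -33 -5.5 8 50 17 4;7 -39.2 -5.5 9.4 49.7 19.9 4;7 -39.2 -5.5 9.4 49.7 19.9 4;7 -39.2 -5.5 9.4 49.7 19.9 4;7 -39.2 -5.5 9.4 49.7 19.9 4'; python3 - <<'E'
from h import *
s=r.sense(); print(s["joint_pos"].round(2),s["finger_gap"],s["tool_pos"].round(1),s["tcp_rot"].round(1))
snap("wrist","w32")
E
```

```text
time: 41.0
tool_pos: [509.1, -329.8, 247.5]
tcp_rot: [179.9, -0.2, 159.8]
ft_force: [0.3, 0.0, 0.0]
finger_gap: 40.0
[-3.7770e+01  8.3700e+00  8.2610e+01 -1.0000e-02  8.9270e+01 -1.0759e+02] 40.00232258040664 [ 509.1 -329.8  247.5] [179.9  -0.2 159.8]
```

View pics/w32.png

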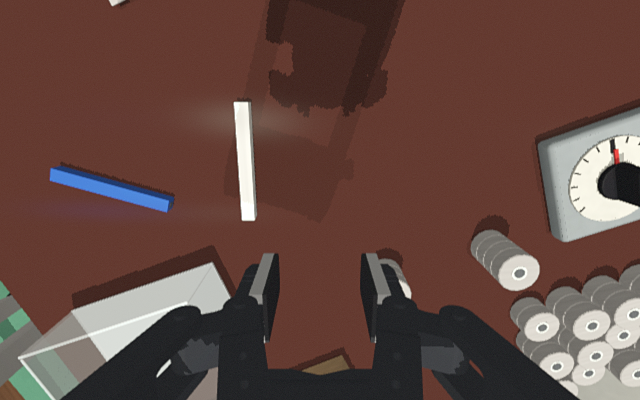

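```bash
python3 - <<'E'
from h import *
im=cv2.imread("pics/w32.png")
cv2.imwrite("pics/w32b.png",cv2.resize(im[90:270,60:280],None,fx=3,fy=3,interpolation=cv2.INTER_CUBIC))
for z in (0,60,90): print(z,"top bin corner",pix2w("top",434,176,z).round(0),pix2w("top",433,130,z).round(0),"wrist corner",pix2w("wrist",215,262,z).round(0))
E
```

```text
0 top bin corner [ 574. -511.    0.] [ 760. -516.    0.] wrist corner [ 584. -508.    0.]
60 top bin corner [ 561. -494.   60.] [ 740. -499.   60.] wrist corner [ 561. -476.   60.]
90 top bin corner [ 554. -485.   90.] [ 729. -490.   90.] wrist corner [ 549. -460.   90.]
```

View pics/w32b.png

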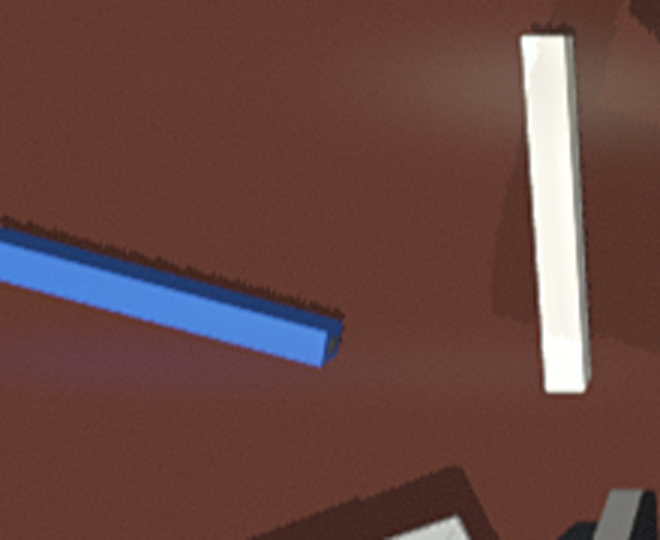

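```bash
python3 - <<'E'
from h import *
def f(c,x0,y0,s):
    near=[pix2w("wrist",x0+(x+.5)/s-.5,y0+(y+.5)/s-.5,16) for x,y in c]
    n=(near[0]+near[1])/2; fa=(near[2]+near[3])/2; d=fa-n
    a=np.arctan2(d[1],d[0])
    print("near",n.round(1),"far",fa.round(1),"len",np.linalg.norm(d).round(1),"w",np.linalg.norm(near[0]-near[1]).round(1),"dir deg",np.degrees(a).round(1)); return (fa+n)/2,np.degrees(a)
g,a=f([(521,36),(571,36),(544,392),(588,391)],60,90,3)
g[2]=60; print(g); plan2(g,180+a,0)
E
```

```text
near [ 408.1 -384.3   16. ] far [ 539.3 -434.8   16. ] len 140.6 w 18.5 dir deg -21.1
[ 473.69471511 -409.5339029    60.        ]
shift cm [ 0.58 -8.81 18.84] rot deg [ 0.04 -0.15  0.97]
```

The clear bin stands close behind post C. I'll first lift C upright-tool at its middle, carry it 130 mm to the open table, then regrip it there.

```bash
python3 -m creep '0.3 -4 4 0 0 1 4;0.6 -8.8 8 0 0 1 4;0.6 -8.8 12 0 0 1 4;0.6 -8.8 16 0 0 1 4;0.6 -8.8 18.8 0 0 1 4;0.6 -8.8 18.8 0 0 1 4;0.6 -8.8 18.8 0 0 1 4'; python3 - <<'E'
from h import *
snap("wrist","w33"); plan2([473.2,-410,7],159,0)
E
```

```text
time: 41.75
tool_pos: [474.2, -408.3, 60.9]
tcp_rot: [179.9, -0.2, 159.0]
ft_force: [0.3, -0.6, 1.0]
finger_gap: 40.1
shift cm [ 0.15 -0.12  5.56] rot deg [-0.02 -0.01 -0.01]
```

View pics/w33.png

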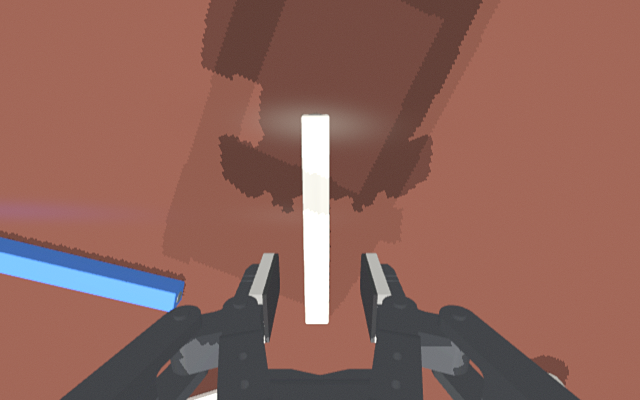

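```bash
python3 -m creep '0.1 -0.1 2 0 0 0 4;0.1 -0.1 4 0 0 0 4;0.1 -0.1 5.4 0 0 0 4;0.1 -0.1 5.4 0 0 0 4;0.1 -0.1 5.4 0 0 0 1;0.1 -0.1 5.4 0 0 0 1;0.1 -0.1 5.4 0 0 0 1;0.1 -0.1 5.4 0 0 0 1;0.1 -0.1 5.4 0 0 0 1;0.1 -0.1 5.4 0 0 0 1' 60; python3 -m creep '0 0 -2 0 0 0 1;0 0 -4 0 0 0 1;1.5 4 -4 0 0 0 1;3 8 -4 0 0 0 1;4.6 12.1 -4 0 0 0 1;4.6 12.1 -4 0 0 0 1;4.6 12.1 -3 0 0 0 1;4.6 12.1 -1.5 0 0 0 1;4.6 12.1 -0.5 0 0 0 1;4.6 12.1 0 0 0 0 1;4.6 12.1 0 0 0 0 1'; python3 - <<'E'
from h import *
s=r.sense(); print(s["joint_pos"].round(2),s["finger_gap"],s["tool_pos"].round(1),s["ft_force"].round(1))
E
```

```text
time: 42.8
tool_pos: [474.9, -411.0, 10.7]
tcp_rot: [-179.9, 0.2, 159.0]
ft_force: [-1.5, 2.2, 6.7]
finger_gap: 13.4
time: 43.9
tool_pos: [474.5, -282.2, 10.6]
tcp_rot: [-179.9, 0.0, 158.9]
ft_force: [-7.0, 3.9, 14.8]
finger_gap: 13.8
[-3.6020e+01  1.2860e+01  1.0371e+02 -6.0000e-02  6.3410e+01 -1.0491e+02] 13.766316721559454 [ 474.5 -282.2   10.6] [-7.   3.9 14.8]
```

```bash
python3 -m creep '0 0 0 0 0 0 3;0 0 0 0 0 0 4;0 0 0 0 0 0 4;0 0 -2 0 0 0 4;0 0 -6 0 0 0 4;0 0 -10 0 0 0 4;0 0 -10 0 0 0 4;0 0 -10 0 0 0 4'; python3 - <<'E'
from h import *
snap("wrist","w34")
im=cv2.imread("pics/w34.png")
cv2.imwrite("pics/w34b.png",cv2.resize(im[100:300,240:400],None,fx=3,fy=3,interpolation=cv2.INTER_CUBIC))
E
```

```text
time: 44.7
tool_pos: [475.5, -282.9, 111.9]
tcp_rot: [-179.9, 0.2, 158.9]
ft_force: [-0.1, 0.4, -0.1]
finger_gap: 40.1
```

View pics/w34b.png

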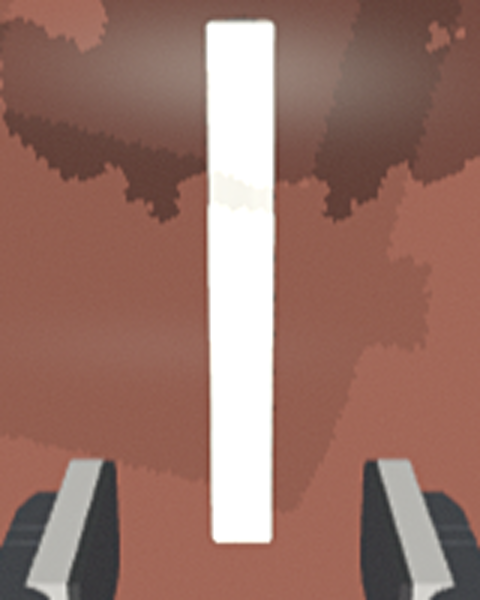

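```bash
python3 - <<'E'
from h import *
def f(c,x0,y0,s):
    near=[pix2w("wrist",x0+(x+.5)/s-.5,y0+(y+.5)/s-.5,16) for x,y in c]
    n=(near[0]+near[1])/2; fa=(near[2]+near[3])/2; d=fa-n
    a=np.arctan2(d[1],d[0])
    print("near",n.round(1),"far",fa.round(1),"len",np.linalg.norm(d).round(1),"w",np.linalg.norm(near[0]-near[1]).round(1),"dir deg",np.degrees(a).round(1)); return fa-22*d/np.linalg.norm(d),np.degrees(a)
g,a=f([(206,22),(274,22),(212,541),(271,541)],240,100,3)
g[2]=75; print(g); plan2(g,180+a,40)
E
```

```text
near [ 405.  -256.1   16. ] far [ 534.9 -305.8   16. ] len 139.1 w 15.9 dir deg -20.9
[ 514.36318767 -297.91928549   75.        ]
shift cm [-4.29 -0.04  3.52] rot deg [-0.   40.02 -0.18]
```

```bash
python3 -m creep '-1 0 0.5 0 8 0 4;-2 0 1 0 16 0 4;-3 0 1.5 0 24 0 4;-4 0 2 0 32 0 4;-4.3 0 3 0 40 -0.2 4;-4.3 0 3.5 0 40 -0.2 4;-4.3 0 3.5 0 40 -0.2 4;-4.3 0 3.5 0 40 -0.2 4'; python3 - <<'E'
from h import *
s=r.sense(); print(s["joint_pos"].round(2),s["tool_pos"].round(1),s["tcp_rot"].round(1))
snap("wrist","w35"); plan2([514.4,-297.9,9.5],159.1,40)
E
```

```text
time: 45.55
tool_pos: [514.6, -297.8, 76.2]
tcp_rot: [-180.0, -39.8, 159.1]
ft_force: [0.9, -0.3, 1.1]
finger_gap: 40.1
[ -31.03   53.74   48.79   -7.25  116.68 -101.07] [ 514.6 -297.8   76.2] [-180.   -39.8  159.1]
shift cm [-4.32  0.01  5.37] rot deg [-0.03  0.36 -0.04]
```

View pics/w35.png

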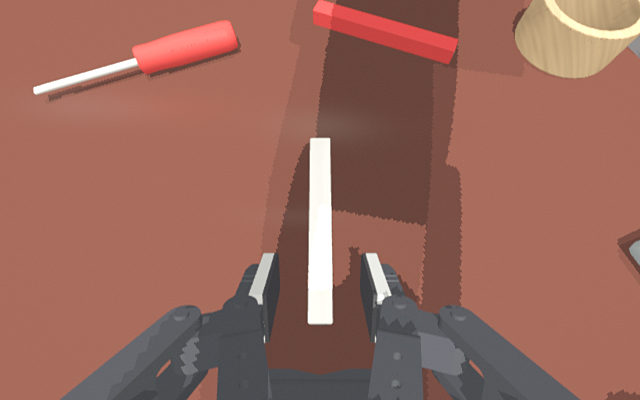

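The post is centred between the pads. Descend, grip and lift.

```bash
python3 -m creep '-1.4 0 1.8 0 0.3 0 4;-2.8 0 3.5 0 0.3 0 4;-3.9 0 4.9 0 0.3 0 4;-4.2 0 5.3 0 0.3 0 4;-4.2 0 5.3 0 0.3 0 4;-4.2 0 5.3 0 0.3 0 4;-4.2 0 5.3 0 0.3 0 1;-4.2 0 5.3 0 0.3 0 1;-4.2 0 5.3 0 0.3 0 1;-4.2 0 5.3 0 0.3 0 1;-4.2 0 5.3 0 0.3 0 1;-4.2 0 5.3 0 0.3 0 1' 60; python3 -m creep '1.3 0 -1.5 0 0 0 1;4 0 -4.6 0 0 0 1;6.4 0 -7.6 0 0 0 1;9.6 0 -11.5 0 0 0 1;12.8 0 -15.3 0 0 0 1;12.8 0 -15.3 0 0 0 1;12.8 0 -15.3 0 0 0 1'; python3 - <<'E'
from h import *
snap("wrist","w36"); s=r.sense(); print(s["joint_pos"].round(2),s["finger_gap"])
plan2([540,-250,260],160,0)
plan2([620,-120,280],167,-25)
plan2([640,-20,280],174,-50)
E
```

```text
time: 46.8
tool_pos: [514.7, -298.2, 11.8]
tcp_rot: [-179.9, -39.8, 159.0]
ft_force: [4.1, -2.0, 4.6]
finger_gap: 13.9
time: 47.5
tool_pos: [515.3, -298.4, 214.2]
tcp_rot: [-179.8, -39.5, 159.0]
ft_force: [0.1, 0.2, -0.8]
finger_gap: 13.8
[ -31.02   47.55   43.83   -8.23  127.64 -102.8 ] 14.197553243865695
shift cm [ 2.57  5.38 -4.13] rot deg [  0.24 -39.75  -0.9 ]
shift cm [ 1.68 20.38 -7.5 ] rot deg [  0.99 -64.65  -8.29]
shift cm [ 3.   30.43 -6.42] rot deg [ -1.56 -89.21 -16.47]
```

View pics/w36.png

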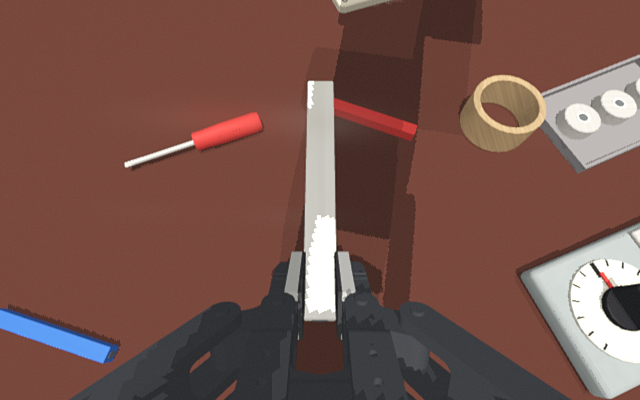

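```bash
python3 - <<'E'
from kin import *
for x,y,z,t in [(640,-20,325,50),(640,100,325,50),(632,267,325,50),(632,267,160,50)]: print(ik(np.sqrt(x*x+y*y-51**2),z,180-t))
E
python3 - <<'E'
from h import *
plan2([540,-250,270],160,0)
plan2([620,-120,320],167,-25)
plan2([645,-20,325],174,-50)
E
```

```text
(array([-31.5, 122.7]), np.float64(38.8), np.float64(0.0))
(array([-30. , 121.7]), np.float64(38.3), np.float64(0.0))
(array([-22.7, 116.6]), np.float64(36.1), np.float64(0.0))
(array([-11.2, 125.8]), np.float64(15.4), np.float64(0.0))
shift cm [ 3.21  5.38 -4.9 ] rot deg [  0.24 -39.75  -0.9 ]
shift cm [  4.24  20.37 -10.57] rot deg [  0.99 -64.65  -8.29]
shift cm [  5.52  30.6  -10.18] rot deg [ -1.56 -89.21 -16.47]
```

```bash
python3 -m creep '0.8 1 -1.5 0 -8 0 1;1.6 2.5 -3 0.1 -16 0 1;2.4 4 -4 0.2 -24 -0.5 1;3.2 5.4 -4.9 0.2 -32 -0.9 1;3.5 9 -6.5 0.3 -40 -2 1;3.8 13 -8 0.5 -48 -4 1;4 17 -9.5 0.8 -56 -6 1;4.2 20.4 -10.6 1 -64 -8.3 1;4.5 24 -10.5 0 -72 -11 1;5 27 -10.4 -1 -80 -14 1;5.5 30.6 -10.2 -1.6 -89.2 -16.5 1;5.5 30.6 -10.2 -1.6 -89.2 -16.5 1;5.5 30.6 -10.2 -1.6 -89.2 -16.5 1;5.5 30.6 -10.2 -1.6 -89.2 -16.5 1;5.5 30.6 -10.2 -1.6 -89.2 -16.5 1'; python3 - <<'E'
from h import *
s=r.sense(); print(s["joint_pos"].round(2),s["finger_gap"],s["tool_pos"].round(1),s["tcp_rot"].round(1))
plan2([640,120,325],186,-50)
plan2([633,266.5,325],198.6,-50)
E
```

```text
time: 49.05
tool_pos: [646.3, -21.4, 327.1]
tcp_rot: [180.0, 50.1, 173.9]
ft_force: [0.6, -0.6, -0.9]
finger_gap: 13.8
[ -6.74 -30.45 121.84   0.86  38.57 -91.09] 13.846097935818863 [646.3 -21.4 327.1] [180.   50.1 173.9]
shift cm [ 1.53 14.   -1.49] rot deg [-9.23  0.06 -7.77]
shift cm [ 2.97 28.49 -3.2 ] rot deg [-18.89   0.06 -15.86]
```

```bash
python3 -m creep '0.4 4 -0.5 -2.6 0 -2.2 1;0.8 8 -1 -5.2 0 -4.4 1;1.2 11 -1.3 -7.2 0 -6 1;1.5 14 -1.5 -9.2 0 -7.8 1;2 18 -2 -12 0 -10 1;2.4 22 -2.5 -15 0 -12.5 1;2.8 26 -2.9 -17.5 0 -14.5 1;3 28.5 -3.2 -18.9 0 -15.9 1;3 28.5 -3.2 -18.9 0 -15.9 1;3 28.5 -3.2 -18.9 0 -15.9 1;3 28.5 -3.2 -18.9 0 -15.9 1'; python3 - <<'E'
from h import *
s=r.sense(); print(s["joint_pos"].round(2),s["finger_gap"],s["tool_pos"].round(1),s["tcp_rot"].round(1))
for z in (270,): plan2([633,266.5,z],198.6,-50)
E
```

```text
time: 50.15
tool_pos: [633.7, 265.5, 325.2]
tcp_rot: [-179.9, 50.0, -161.4]
ft_force: [0.2, -0.7, -0.2]
finger_gap: 13.6
[ 1.8430e+01 -2.2710e+01  1.1661e+02  8.0000e-02  3.6050e+01 -9.0160e+01] 13.556654116728373 [633.7 265.5 325.2] [-179.9   50.  -161.4]
shift cm [4.25 0.12 3.52] rot deg [-0.08  0.05 -0.01]
```

```bash
python3 -m creep '1.5 0 1.2 0 0 0 1;3 0 2.4 0 0 0 1;4.2 0.1 3.5 0 0 0 1;4.2 0.1 3.5 0 0 0 1;4.2 0.1 3.5 0 0 0 1'; python3 - <<'E'
from h import *
s=r.sense(); print(s["finger_gap"],s["tool_pos"].round(1),s["tcp_rot"].round(1))
snap("scene","s37",(350,130,480,260),4.5)
for z in (195,162): plan2([632.5,266.5,z],198.6,-50)
for n,X in dict(bottom=(633,266.5,152),rimc=(632,267,108)).items(): print(n,((w2pix("scene",X)-[350,130])*4.5).round(0))
E
```

```text
time: 50.65
tool_pos: [633.6, 265.4, 270.9]
tcp_rot: [-179.9, 50.0, -161.5]
ft_force: [-0.0, -0.2, -0.4]
finger_gap: 13.5
13.51691327208744 [633.6 265.4 270.9] [-179.9   50.  -161.5]
shift cm [5.99 0.12 4.86] rot deg [-0.13  0.14 -0.05]
shift cm [8.53 0.12 6.97] rot deg [-0.13  0.14 -0.05]
bottom [470. 381.]
rimc [454. 435.]
```

View pics/s37.png

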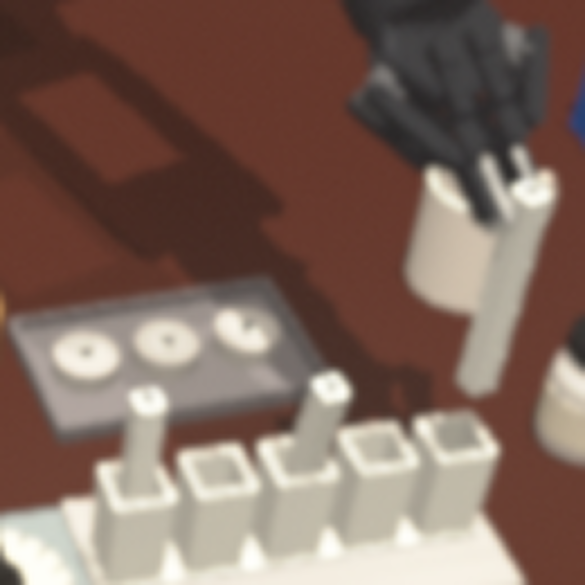

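```bash
python3 -m creep '1.9 -0.1 1.6 0 0 0 1;3.9 -0.2 3.2 0 0 0 1;5.9 -0.2 4.8 0 0 0 1;5.9 -0.2 4.8 0 0 0 1;5.9 -0.2 4.8 0 0 0 1;7.2 -0.2 5.8 0 0 0 1;8.4 -0.2 6.8 0 0 0 1;8.4 -0.2 6.8 0 0 0 1;8.4 -0.2 6.8 0 0 0 1'; python3 - <<'E'
from h import *
s=r.sense(); print(s["joint_pos"].round(2),s["finger_gap"],s["tool_pos"].round(1),s["tcp_rot"].round(1),s["ft_force"].round(1))
snap("scene","s38",(350,130,480,260),4.5)
E
```

```text
time: 51.6
tool_pos: [633.4, 263.1, 165.0]
tcp_rot: [-179.9, 50.2, -161.5]
ft_force: [0.1, 0.2, -0.8]
finger_gap: 10.1
[ 18.19 -12.09 125.97   0.63  15.96 -90.81] 10.07154907643827 [633.4 263.1 165. ] [-179.9   50.2 -161.5] [ 0.1  0.2 -0.8]
```

View pics/s38.png

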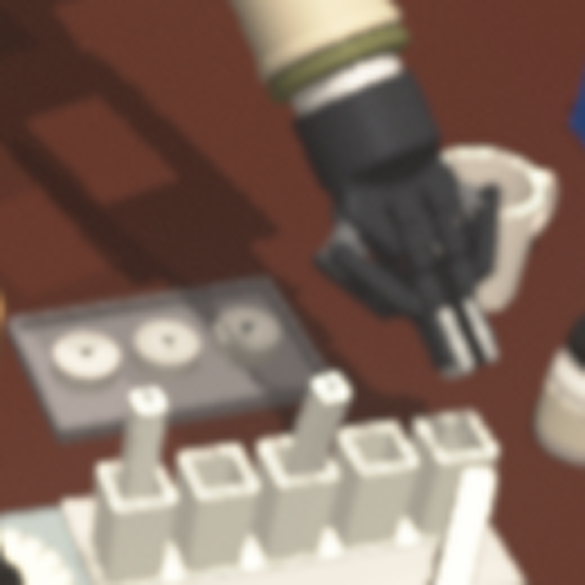

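The post slipped out of the grip: the gap reads 10 mm and the post is leaning or lying at (470,530) on the far side of the scale. I'll look before moving.

```bash
python3 - <<'E'
from h import *
snap("scene","s39",(350,190,500,310),5); snap("top","t39",(200,85,340,205),5)
s=r.sense(); print(s["finger_gap"],s["ft_force"].round(1))
E
```

```text
9.950268941123149 [0.3 0.8 0.2]
```

View pics/s39.png

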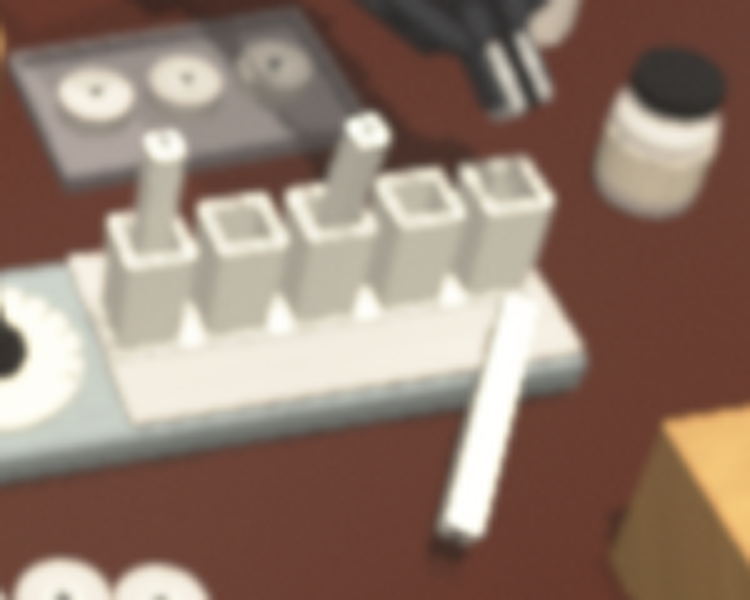

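View pics/t39.png

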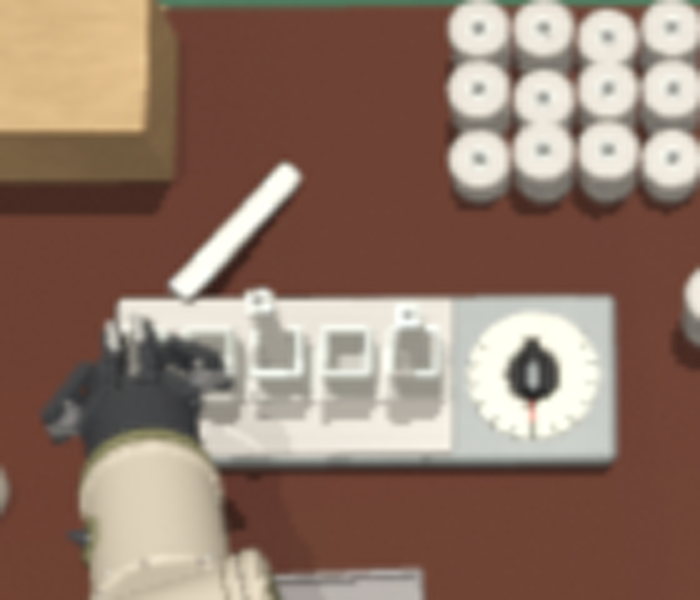

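```bash
python3 - <<'E'
from h import *
from scipy.optimize import least_squares
def tri(a,b):
    f=lambda X: np.r_[w2pix("scene",X)-a,w2pix("top",X)-b]
    k=least_squares(f,[730,200,20]); return k.x.round(1),k.fun.round(1)
print(tri((350+520/5,190+303/5),(200+181/5,85+287/5)))
print(tri((350+462/5,190+533/5),(200+291/5,85+172/5)))
for uv in [(200+181/5,85+287/5),(200+291/5,85+172/5)]:
    print([pix2w("top",*uv,z).round(1) for z in (16,36,50)])
E
```

```text
(array([689.2, 253.1,  75.9]), array([-1.4,  0.2, -1.8, -0.7]))
(array([795.2, 181.7,  35.2]), array([-1.6,  0.2, -2.4, -0.9]))
[array([704.7, 258.7,  16. ]), array([698.6, 254.5,  36. ]), array([694.3, 251.5,  50. ])]
[array([798.6, 175.1,  16. ]), array([791.3, 172. ,  36. ]), array([786.1, 169.8,  50. ])]
```

```bash
python3 - <<'E'
from h import *
for n,X,o in [("C top",(633.6,265.4,293),(350,130)),("C bot",(633.6,265.4,153),(350,130)),("B top",(634.1,65.6,293.5),(340,130)),("B bot",(634.1,65.6,153.5),(340,130))]:
    print(n,((w2pix("scene",X)-o)*4.5).round(1))
for dx in (10,): print(((w2pix("scene",(643.6,265.4,153))-(350,130))*4.5).round(1), ((w2pix("scene",(633.6,275.4,153))-(350,130))*4.5).round(1))
im=cv2.imread("pics/s37.png"); cv2.imwrite("pics/s37z.png",cv2.resize(im[140:480,380:585],None,fx=1.7,fy=1.7))
im=cv2.imread("pics/s29.png"); cv2.imwrite("pics/s29z.png",cv2.resize(im[190:530,100:305],None,fx=1.7,fy=1.7))
E
```

```text
C top [524.6 187.3]
C bot [468.6 381.1]
B top [212.5 231.1]
B bot [185.5 426.8]
[476.1 392.5] [484.6 378.9]
```

View pics/s37z.png

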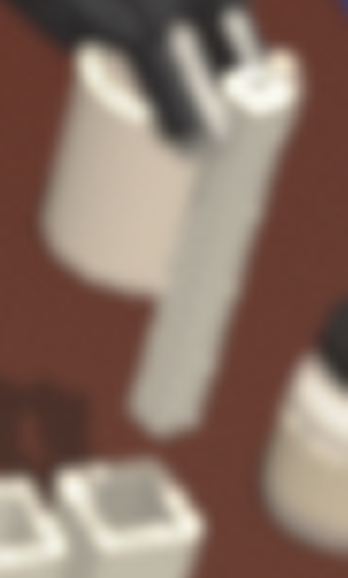

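View pics/s29z.png

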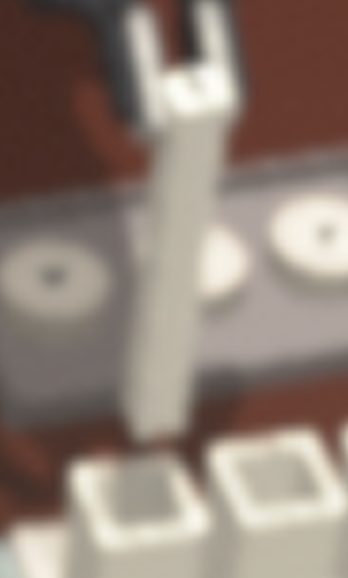

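```bash
python3 - <<'E'
from h import *
plan2([640,263,230],190,-40)
plan2([670,235,270],165,-10)
plan2([680,225,270],146,0)
E
```

```text
shift cm [-5.47 -0.24 -3.72] rot deg [ 5.96 10.11  6.02]
shift cm [-9.8  -3.85 -4.78] rot deg [17.06 38.97 29.57]
shift cm [-10.2   -5.11  -4.29] rot deg [22.86 46.51 49.  ]
```

```bash
python3 -m creep '-3 -0.1 -2 2 4 2 1;-5.5 -0.2 -3.7 5 9 5 2;-7 -1.5 -4.2 8 17 10 4;-8.5 -2.8 -4.5 12 26 18 4;-9.8 -3.8 -4.8 17 35 26 4;-9.8 -3.8 -4.8 17 39 29.6 4;-10.2 -5.1 -4.3 20 43 38 4;-10.2 -5.1 -4.3 22.9 46.5 49 4;-10.2 -5.1 -4.3 22.9 46.5 49 4;-10.2 -5.1 -4.3 22.9 46.5 49 4;-10.2 -5.1 -4.3 22.9 46.5 49 4;-10.2 -5.1 -4.3 22.9 46.5 49 4'; python3 - <<'E'
from h import *
s=r.sense(); print(s["joint_pos"].round(2),s["finger_gap"],s["tool_pos"].round(1),s["tcp_rot"].round(1))
snap("wrist","w40")
E
```

```text
time: 52.95
tool_pos: [679.7, 225.2, 270.0]
tcp_rot: [-180.0, 0.1, 146.2]
ft_force: [-0.2, -0.5, -0.2]
finger_gap: 40.0
[ 1.427e+01  2.523e+01  6.019e+01 -7.000e-02  9.453e+01 -4.189e+01] 39.966858769313234 [679.7 225.2 270. ] [-1.800e+02  1.000e-01  1.462e+02]
```

View pics/w40.png

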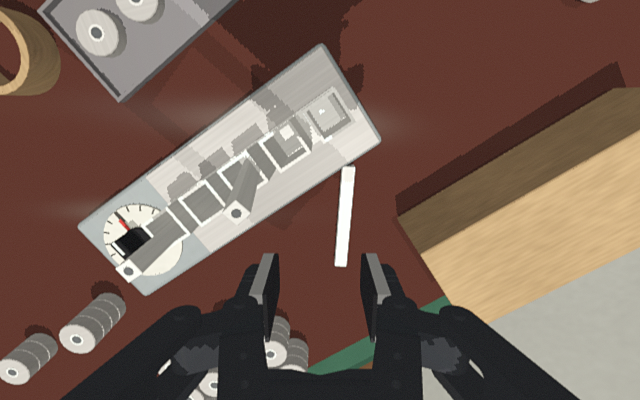

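```bash
python3 - <<'E'
from h import *
im=cv2.imread("pics/w40.png")
cv2.imwrite("pics/w40b.png",cv2.resize(im[140:290,290:400],None,fx=4,fy=4,interpolation=cv2.INTER_CUBIC))
for z1 in (16,30,40,53):
    a=pix2w("wrist",348.5,167,z1); b=pix2w("wrist",341,266,16); print(a.round(1),b.round(1),np.linalg.norm(a-b).round(1))
print(pix2w("wrist",381,137,36).round(1), pix2w("wrist",146,295,36).round(1))
E
```

```text
[701.5 253.5  16. ] [813.6 170.5  16. ] 139.4
[698.4 254.1  30. ] [813.6 170.5  16. ] 143.0
[696.1 254.5  40. ] [813.6 170.5  16. ] 146.4
[693.2 255.   53. ] [813.6 170.5  16. ] 151.7
[688.2 304.1  36. ] [693.1 -68.4  36. ]
```

View pics/w40b.png

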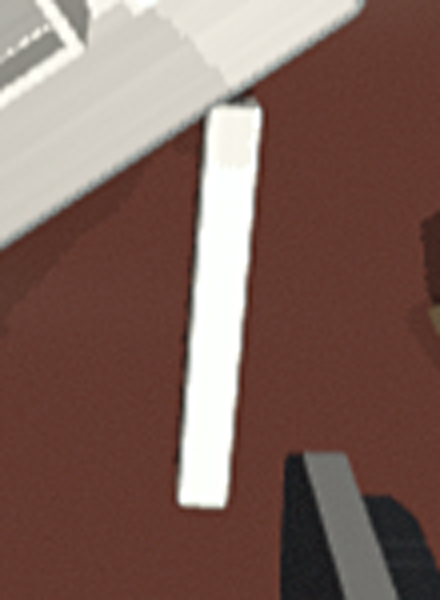

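```bash
python3 - <<'E'
from h import *
plan2([757.5,212,70],143.5,0)
plan2([757.5,212,9],143.5,0)
E
```

```text
shift cm [-7.2   3.23 20.04] rot deg [0.   0.09 2.65]
shift cm [-7.19  3.23 26.14] rot deg [0.   0.09 2.65]
```

```bash
python3 -m creep '-3.5 1.6 4 0 0 2.6 4;-7.2 3.2 8 0 0 2.6 4;-7.2 3.2 12 0 0 2.6 4;-7.2 3.2 16 0 0 2.6 4;-7.2 3.2 20 0 0 2.6 4;-7.2 3.2 20 0 0 2.6 4;-7.2 3.2 20 0 0 2.6 4'; python3 - <<'E'
from h import *
s=r.sense(); print(s["joint_pos"].round(2),s["tool_pos"].round(1),s["tcp_rot"].round(1))
snap("wrist","w41"); plan2([757.5,212,9],143.5,0)
E
```

```text
time: 53.7
tool_pos: [756.4, 212.2, 70.7]
tcp_rot: [-179.9, 0.1, 143.7]
ft_force: [1.1, -0.4, 1.1]
finger_gap: 40.0
[ 1.197e+01  4.246e+01  5.734e+01 -8.000e-02  8.020e+01 -4.166e+01] [756.4 212.2  70.7] [-1.799e+02  1.000e-01  1.437e+02]
shift cm [ 0.06 -0.1   6.46] rot deg [0.14 0.23 0.13]
```

View pics/w41.png

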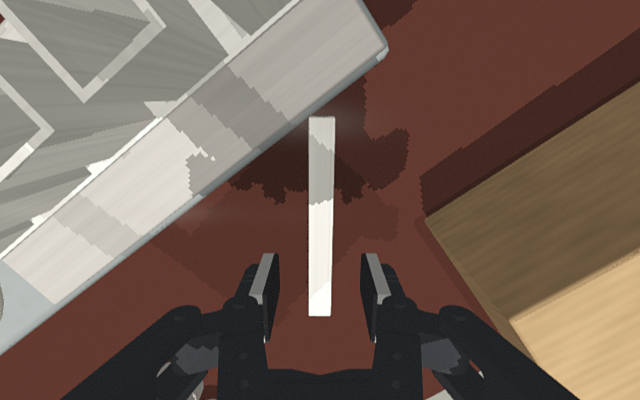

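```bash
python3 - <<'E'
from h import *
R,p=Rt()
for z in (0,40,70): 
    X=pix2w("wrist",427,220,z); print(z,X.round(0),R.inv().apply(X-p).round(0), "w40:")
for z in (0,40,80,120): print(z,[pix2w("top",*q,z).round(0) for q in ((174,120.5),(171,110.5))] if 0 else [pix2w("top",200+174/5,85+180/5,z).round(0),pix2w("top",200+148/5,85+130/5,z).round(0)])
E
```

```text
0 [807. 272.   0.] [-3. 77. 74.] w40:
40 [785. 270.  40.] [12. 62. 34.] w40:
70 [769. 268.  70.] [24. 51.  4.] w40:
0 [array([798., 271.,   0.]), array([840., 293.,   0.])]
40 [array([783., 262.,  40.]), array([824., 283.,  40.])]
80 [array([769., 253.,  80.]), array([808., 274.,  80.])]
120 [array([754., 245., 120.]), array([793., 265., 120.])]
```

```bash
python3 -m creep '0 -0.1 2 0 0 0 4;0 -0.1 4 0 0 0 4;0 -0.1 5.6 0 0 0 4;0 -0.1 6.2 0 0 0 4;0 -0.1 6.2 0 0 0 4;0 -0.1 6.2 0 0 0 1;0 -0.1 6.2 0 0 0 1;0 -0.1 6.2 0 0 0 1;0 -0.1 6.2 0 0 0 1;0 -0.1 6.2 0 0 0 1;0 -0.1 6.2 0 0 0 1' 80; python3 -m creep '0 0 -4 0 0 0 1;0 0 -8 0 0 0 1;0 0 -12 0 0 0 1;0 0 -16 0 0 0 1;0 0 -20 0 0 0 1;0 0 -25 0 0 0 1;0 0 -25 0 0 0 1'; python3 - <<'E'
from h import *
s=r.sense(); print(s["joint_pos"].round(2),s["finger_gap"])
plan2([620,-80,255],150,0)
plan2([473,-285,200],159,0)
E
```

```text
time: 54.85
tool_pos: [758.8, 211.9, 12.9]
tcp_rot: [179.8, 0.3, 143.6]
ft_force: [-0.0, 0.3, 5.5]
finger_gap: 12.0
time: 55.55
tool_pos: [760.0, 212.5, 273.9]
tcp_rot: [179.2, 0.8, 143.6]
ft_force: [1.6, -0.3, 1.3]
finger_gap: 12.0
[ 1.194e+01  3.732e+01  4.355e+01 -8.000e-02  9.795e+01 -4.171e+01] 11.99278030671961
shift cm [ -6.05 -31.88   1.52] rot deg [ 0.79  0.89 -6.36]
shift cm [ -6.28 -57.18   6.66] rot deg [  0.72   0.95 -15.36]
```

```bash
python3 - <<'E'
from h import *
snap("wrist","w42")
E
```

```text
(no output)
```

View pics/w42.png

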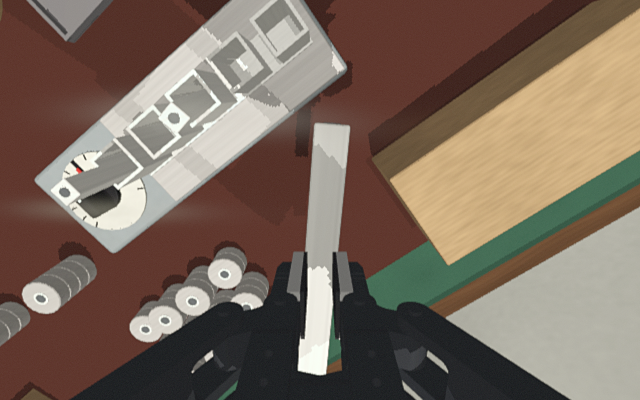

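```bash
python3 -m creep '-0.8 -4 0 0 0 -1 1;-1.6 -8 0.3 0.2 0.2 -2 1;-2.4 -12 0.6 0.3 0.4 -3 1;-3.2 -16 0.8 0.4 0.5 -4 1;-4 -20 1 0.5 0.6 -5 1;-4.8 -24 1.2 0.6 0.7 -6 1;-5.5 -28 1.4 0.8 0.9 -6.4 1;-6 -32 1.5 0.8 0.9 -7 1;-6 -36 2 0.8 0.9 -8 1;-6.1 -40 3 0.8 0.9 -9.5 1;-6.1 -44 4 0.8 0.9 -11 1;-6.2 -48 5 0.8 0.9 -12.5 1;-6.2 -52 6 0.8 0.9 -14 1;-6.3 -57 6.7 0.7 1 -15.4 1;-6.3 -57 6.7 0.7 1 -15.4 1;-6.3 -57 6.7 0.7 1 -15.4 1;-6.3 -57 6.7 0.7 1 -15.4 1'; python3 - <<'E'
from h import *
s=r.sense(); print(s["joint_pos"].round(2),s["finger_gap"],s["tool_pos"].round(1),s["tcp_rot"].round(1))
snap("wrist","w43"); plan2([473,-285,14],159,0); snap("top","t43")
E
```

```text
time: 57.3
tool_pos: [473.2, -283.0, 196.1]
tcp_rot: [-179.9, -0.3, 159.0]
ft_force: [0.0, -0.3, -1.1]
finger_gap: 12.1
[ -36.11    1.33   95.42   -0.15   83.54 -105.13] 12.058807727448434 [ 473.2 -283.   196.1] [-179.9   -0.3  159. ]
shift cm [-0.12 -0.2  18.24] rot deg [-0.08 -0.29  0.09]
```

View pics/w43.png

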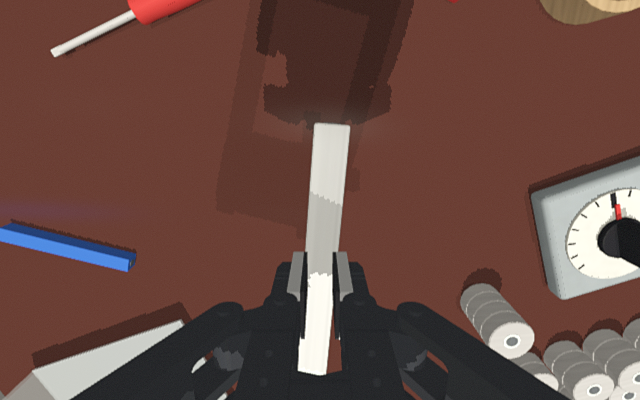

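View pics/t43.png

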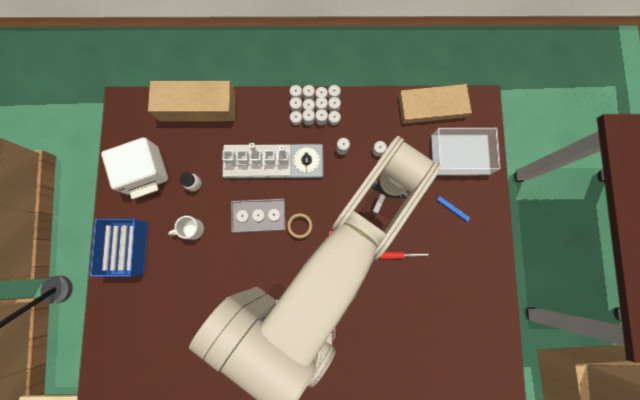

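```bash
python3 -m creep '-0.1 0 4 0 0 0 1;-0.1 0 8 0 0 0 1;-0.1 0 12 0 0 0 1;-0.1 0 15 0 0 0 1;-0.1 0 17 0 0 0 1;-0.1 0 18 0 0 0 1;-0.1 0 18.3 0 0 0 1;-0.1 0 18.3 0 0 0 1;-0.1 0 18.3 0 0 0 1'; python3 -m creep '0 0 0 0 0 0 3;0 0 0 0 0 0 4;0 0 0 0 0 0 4;0 0 -2 0 0 0 4;0 0 -6 0 0 0 4;0 0 -10 0 0 0 4;0 0 -10 0 0 0 4;0 0 -10 0 0 0 4';  python3 - <<'E'
from h import *
snap("wrist","w44")
im=cv2.imread("pics/w44.png")
cv2.imwrite("pics/w44b.png",cv2.resize(im[80:300,220:420],None,fx=2.7,fy=2.7,interpolation=cv2.INTER_CUBIC))
E
```

```text
time: 58.3
tool_pos: [475.0, -283.6, 15.3]
tcp_rot: [-179.9, -0.1, 159.1]
ft_force: [0.5, 0.5, 1.1]
finger_gap: 12.3
time: 59.1
tool_pos: [476.3, -284.3, 117.0]
tcp_rot: [-179.8, 0.1, 159.1]
ft_force: [-0.5, 0.9, -1.1]
finger_gap: 40.1
```

View pics/w44b.png

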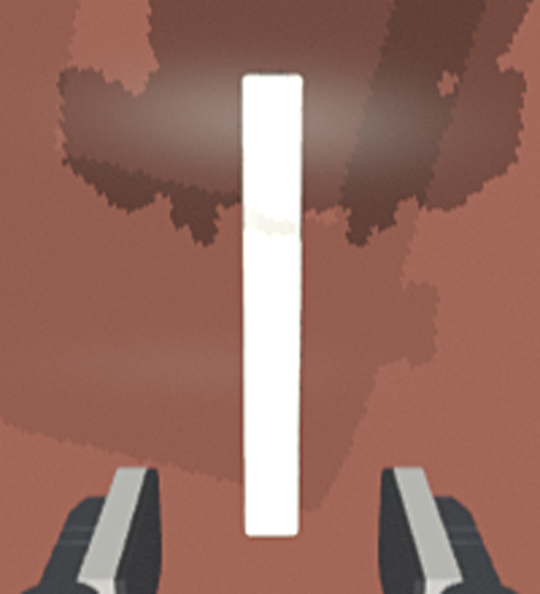

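```bash
python3 - <<'E'
from h import *
def f(c,x0,y0,s):
    near=[pix2w("wrist",x0+(x+.5)/s-.5,y0+(y+.5)/s-.5,16) for x,y in c]
    n=(near[0]+near[1])/2; fa=(near[2]+near[3])/2; d=fa-n
    a=np.arctan2(d[1],d[0])
    print("near",n.round(1),"far",fa.round(1),"len",np.linalg.norm(d).round(1),"w",np.linalg.norm(near[0]-near[1]).round(1),"dir deg",np.degrees(a).round(1)); return fa-22*d/np.linalg.norm(d),np.degrees(a)
g,a=f([(242,75),(302,75),(246,535),(298,535)],220,80,2.7)
g[2]=75; print(g); plan2(g,180+a,40)
E
```

```text
near [ 406.1 -257.5   16. ] far [ 536.6 -307.1   16. ] len 139.6 w 16.0 dir deg -20.8
[ 515.98973944 -299.3276703    75.        ]
shift cm [-4.37 -0.02  4.02] rot deg [-0.12 39.9  -0.08]
```

```bash
python3 -m creep '-1 0 0.5 0 8 0 4;-2 0 1 0 16 0 4;-3 0 1.5 0 24 0 4;-4 0 2 0 32 0 4;-4.4 0 3 0 40 0 4;-4.4 0 4 0 40 0 4;-4.4 0 4 0 40 0 4;-4.4 0 4 0 40 0 4'; python3 - <<'E'
from h import *
s=r.sense(); print(s["joint_pos"].round(2),s["tool_pos"].round(1),s["tcp_rot"].round(1))
snap("wrist","w45"); plan2([516,-299.3,9],159.2,40)
E
```

```text
time: 59.95
tool_pos: [516.0, -299.2, 75.6]
tcp_rot: [-179.8, -40.0, 159.0]
ft_force: [-0.5, -0.6, 0.9]
finger_gap: 39.9
[ -31.     54.31   48.04   -7.42  117.02 -101.09] [ 516.  -299.2   75.6] [-179.8  -40.   159. ]
shift cm [-4.34  0.04  5.34] rot deg [-0.1   0.18 -0.17]
```

View pics/w45.png

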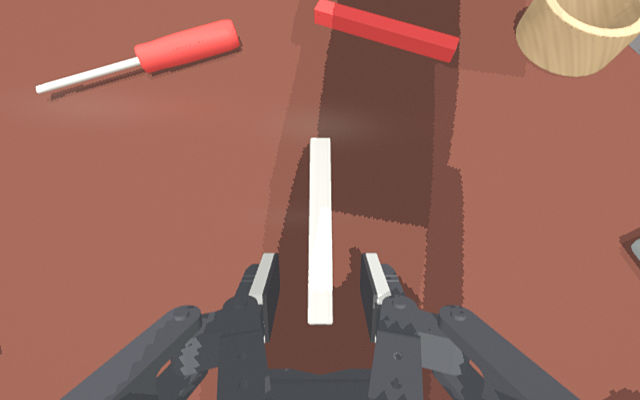

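```bash
python3 -m creep '-1.4 0 1.8 0 0.2 0 4;-2.8 0 3.5 0 0.2 0 4;-3.9 0 4.9 0 0.2 0 4;-4.3 0 5.3 0 0.2 0 4;-4.3 0 5.3 0 0.2 0 4;-4.3 0 5.3 0 0.2 0 4;-4.3 0 5.3 0 0.2 0 1;-4.3 0 5.3 0 0.2 0 1;-4.3 0 5.3 0 0.2 0 1;-4.3 0 5.3 0 0.2 0 1;-4.3 0 5.3 0 0.2 0 1;-4.3 0 5.3 0 0.2 0 1' 70; python3 -m creep '1.3 0 -1.5 0 0 0 1;4 0 -4.6 0 0 0 1;6.4 0 -7.6 0 0 0 1;9.6 0 -11.5 0 0 0 1;12.8 0 -15.3 0 0 0 1;12.8 0 -15.3 0 0 0 1;12.8 0 -15.3 0 0 0 1'; python3 - <<'E'
from h import *
snap("wrist","w46"); s=r.sense(); print(s["joint_pos"].round(2),s["finger_gap"])
plan2([540,-250,270],160,0)
plan2([620,-120,320],167,-25)
plan2([645,-20,325],174,-50)
E
```

```text
time: 61.2
tool_pos: [516.6, -300.1, 10.7]
tcp_rot: [-179.7, -39.9, 159.0]
ft_force: [3.2, -1.4, 6.3]
finger_gap: 13.6
time: 61.9
tool_pos: [517.7, -299.9, 213.2]
tcp_rot: [-179.7, -39.6, 158.9]
ft_force: [1.1, -0.5, -2.2]
finger_gap: 13.9
[ -30.96   48.2    42.99   -8.39  127.87 -102.83] 13.504120102078296
shift cm [ 3.5   5.42 -4.81] rot deg [  0.09 -39.83  -0.9 ]
shift cm [  4.55  20.4  -10.52] rot deg [  0.84 -64.73  -8.26]
shift cm [  5.84  30.63 -10.15] rot deg [ -1.7  -89.3  -16.41]
```

View pics/w46.png

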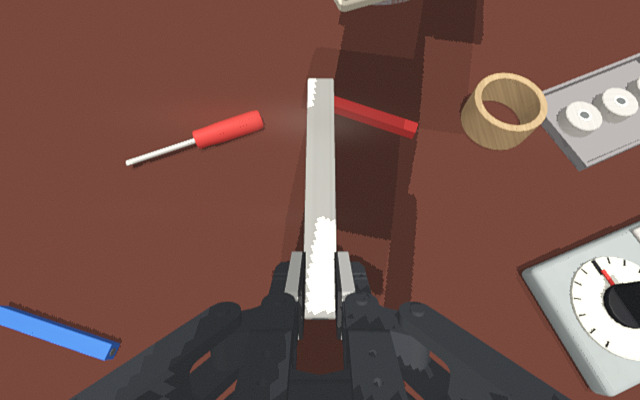

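```bash
python3 -m creep '0.8 1 -1.5 0 -8 0 1;1.7 2.5 -3 0.1 -16 0 1;2.6 4 -4 0.1 -24 -0.5 1;3.5 5.4 -4.8 0.1 -32 -0.9 1;3.8 9 -6.5 0.3 -40 -2 1;4 13 -8 0.5 -48 -4 1;4.3 17 -9.5 0.7 -56 -6 1;4.6 20.4 -10.5 0.8 -64 -8.3 1;4.9 24 -10.4 0 -72 -11 1;5.4 27 -10.3 -1 -80 -14 1;5.8 30.6 -10.2 -1.7 -89.3 -16.4 1;5.8 30.6 -10.2 -1.7 -89.3 -16.4 1;5.8 30.6 -10.2 -1.7 -89.3 -16.4 1;5.8 30.6 -10.2 -1.7 -89.3 -16.4 1;5.8 30.6 -10.2 -1.7 -89.3 -16.4 1'; python3 - <<'E'
from h import *
s=r.sense(); print(s["joint_pos"].round(2),s["finger_gap"],s["tool_pos"].round(1),s["tcp_rot"].round(1))
plan2([640,120,325],186,-50)
plan2([632.5,267.5,325],190,-50)
E
```

```text
time: 63.45
tool_pos: [646.5, -21.8, 327.1]
tcp_rot: [-180.0, 50.0, 173.9]
ft_force: [-0.0, 0.0, -0.8]
finger_gap: 13.4
[ -6.75 -30.41 121.8    0.79  38.56 -91.03] 13.367860137825227 [646.5 -21.8 327.1] [-180.    50.   173.9]
shift cm [ 1.54 14.03 -1.51] rot deg [-9.28  0.04 -7.77]
shift cm [ 3.03 28.62 -3.29] rot deg [-12.35   0.04 -10.34]
```

```bash
python3 -m creep '0.4 4 -0.5 -2.6 0 -2.2 1;0.8 8 -1 -5.2 0 -4.4 1;1.2 11 -1.3 -7.2 0 -6 1;1.5 14 -1.5 -9.2 0 -7.8 1;2 18 -2 -10 0 -8.5 1;2.4 22 -2.5 -11 0 -9.5 1;2.8 26 -2.9 -12 0 -10 1;3 28.6 -3.3 -12.3 0 -10.3 1;3 28.6 -3.3 -12.3 0 -10.3 1;3 28.6 -3.3 -12.3 0 -10.3 1;3 28.6 -3.3 -12.3 0 -10.3 1'; python3 - <<'E'
from h import *
s=r.sense(); print(s["joint_pos"].round(2),s["finger_gap"],s["tool_pos"].round(1),s["tcp_rot"].round(1))
plan2([632.5,267.5,250],190,-50)
E
```

```text
time: 64.55
tool_pos: [633.4, 266.2, 325.6]
tcp_rot: [-180.0, 50.0, -170.2]
ft_force: [0.4, -0.4, -1.0]
finger_gap: 14.1
[ 24.38 -20.79 115.12 -18.24  37.98 -65.99] 14.066255584389046 [633.4 266.2 325.6] [-180.    50.  -170.2]
shift cm [5.84 0.15 4.81] rot deg [-0.13  0.03 -0.1 ]
```

```bash
python3 -m creep '2 0.1 1.6 0 0 0 1;4 0.2 3.2 0 0 0 1;5.9 0.3 4.8 0 0 0 1;5.9 0.3 4.8 0 0 0 1;5.9 0.3 4.8 0 0 0 1;5.9 0.3 4.8 0 0 0 1'; python3 - <<'E'
from h import *
s=r.sense(); print(s["joint_pos"].round(2),s["finger_gap"],s["tool_pos"].round(1),s["tcp_rot"].round(1))
snap("scene","s47",(380,160,480,260),6)
p=s["tool_pos"]
for n,X in dict(bottom=(p[0],p[1],p[2]-118),rimc=(632.5,268,108)).items(): print(n,((w2pix("scene",X)-[380,160])*6).round(0))
for z in (195,162): plan2([632.5,267.5,z],190,-50)
E
```

```text
time: 65.15
tool_pos: [633.0, 268.7, 252.5]
tcp_rot: [179.9, 50.2, -170.3]
ft_force: [0.4, 0.2, -1.2]
finger_gap: 13.7
[ 24.76 -17.14 120.18 -23.48  29.8  -59.61] 13.651955270753632 [633.  268.7 252.5] [ 179.9   50.2 -170.3]
bottom [442. 357.]
rimc [428. 400.]
shift cm [ 4.49 -0.14  3.64] rot deg [-0.12  0.24 -0.16]
shift cm [ 7.02 -0.14  5.75] rot deg [-0.12  0.24 -0.16]
```

View pics/s47.png

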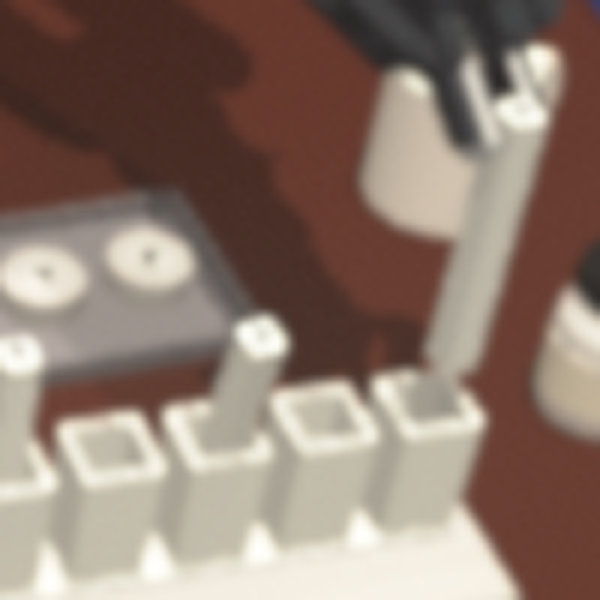

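```bash
python3 - <<'E'
from h import *
p=np.array([633.0,268.7,252.5])
f=lambda X:((w2pix("scene",X)-[380,160])*6).round(1)
print("top",f(p+[0,0,22]),"J",f(p+[10,0,22]),f(p+[0,10,22]))
for nm,X in dict(rim0=(632.5,168,108),rim50=(632.5,218,108)).items(): print(nm,f(X))
snap("wrist","w47"); snap("top","t47",(200,85,340,205),5)
# expected post bottom in wrist
for z in (0,-60,-118): print(w2pix("wrist",p+[0,0,z]).round(1))
E
```

```text
top [515.7 104.7] J [527.  119.5] [538.6 101.8]
rim0 [217.3 430.1]
rim50 [323.3 414.9]
[320.  268.8]
[319.9 162.8]
[319.8  81.9]
```

View pics/w47.png

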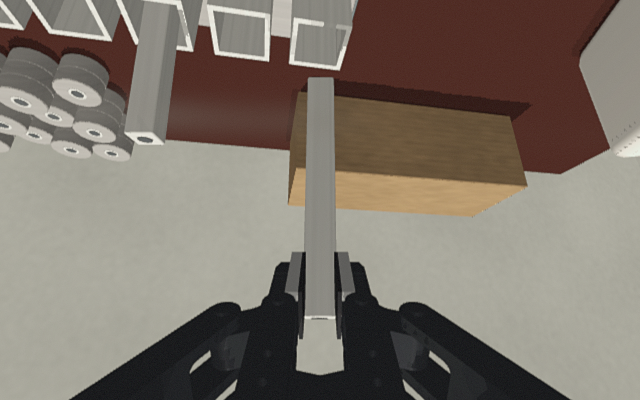

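View pics/t47.png

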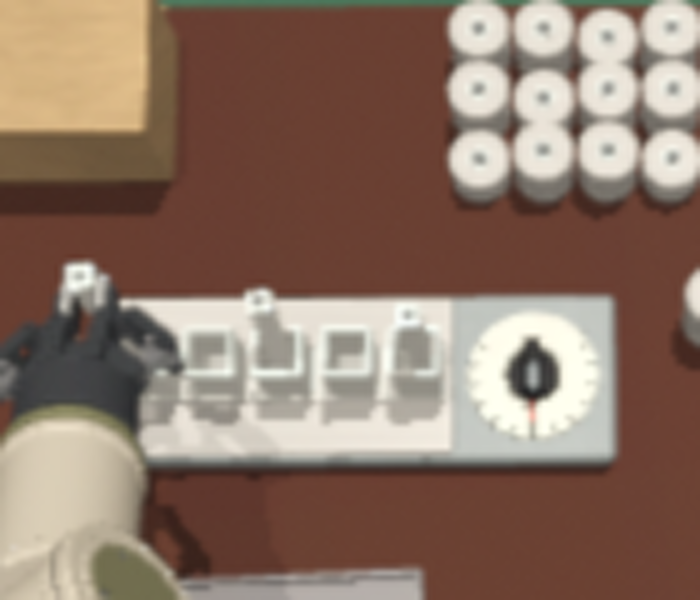

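```bash
python3 - <<'E'
from h import *
im=cv2.imread("pics/w47.png")
cv2.imwrite("pics/w47b.png",cv2.resize(im[0:110,200:380],None,fx=4,fy=4,interpolation=cv2.INTER_CUBIC))
h=np.array([-np.cos(np.radians(10)),-np.sin(np.radians(10)),0]); l=np.array([-h[1],h[0],0])
s=r.sense(); p=np.array(s["tool_pos"])
print(p.round(1))
g=lambda X:((w2pix("wrist",X)-[200,0])*4).round(0)
for a in (8,-8):
  for b in (8,-8): print("post bottom corner",g(p+h*a+l*b+[0,0,-118]))
for dx in (18,15,-15,-18):
  for dy in (18,-18): print("rim",dx,dy,g((632.5+dx,268+dy,108)))
E
```

```text
[632.7 269.1 252.1]
post bottom corner [430. 287.]
post bottom corner [534. 287.]
post bottom corner [433. 360.]
post bottom corner [531. 360.]
rim 18 18 [557. 292.]
rim 18 -18 [358. 266.]
rim 15 18 [561. 279.]
rim 15 -18 [359. 253.]
rim -15 18 [604. 138.]
rim -15 -18 [376. 104.]
rim -18 18 [609. 121.]
rim -18 -18 [378.  86.]
```

View pics/w47b.png

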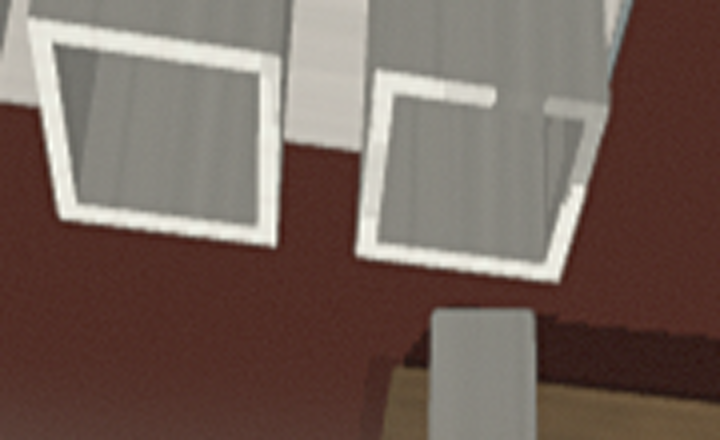

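```bash
python3 - <<'E'
from h import *
plan2([629.5,268,250],190,-47.5)
E
```

```text
shift cm [ 0.38 -0.05 -0.12] rot deg [-0.11  2.71 -0.14]
```

```bash
python3 -m creep '0.3 0 -0.1 0 2.7 -0.1 1;0.4 0 -0.2 0 2.7 -0.1 1;0.4 0 -0.2 0 2.7 -0.1 1;0.4 0 -0.2 0 2.7 -0.1 1'; python3 - <<'E'
from h import *
s=r.sense(); print(s["tool_pos"].round(1),s["tcp_rot"].round(1),s["finger_gap"])
snap("wrist","w48")
im=cv2.imread("pics/w48.png")
cv2.imwrite("pics/w48b.png",cv2.resize(im[0:110,200:380],None,fx=4,fy=4,interpolation=cv2.INTER_CUBIC))
h=np.array([-np.cos(np.radians(10)),-np.sin(np.radians(10)),0]); l=np.array([-h[1],h[0],0])
p=np.array(s["tool_pos"]); g=lambda X:((w2pix("wrist",X)-[200,0])*4).round(0)
for a in (8,):
  for b in (8,-8): print("post bottom corner",g(p+h*a+l*b+[0,0,-118]), g([630,268,p[2]-118]+h*a+l*b))
for dx in (18,-18):
  for dy in (18,-18): print("rim",dx,dy,g((630+dx,268+dy,108)))
E
```

```text
time: 65.7
tool_pos: [628.6, 268.4, 250.4]
tcp_rot: [-179.9, 47.6, -170.1]
ft_force: [0.1, -0.3, -0.9]
finger_gap: 13.6
[628.6 268.4 250.4] [-179.9   47.6 -170.1] 13.594600542758714
post bottom corner [432. 314.] [428. 321.]
post bottom corner [534. 314.] [530. 321.]
rim 18 18 [558. 339.]
rim 18 -18 [364. 314.]
rim -18 18 [609. 175.]
rim -18 -18 [386. 140.]
```

View pics/w48b.png

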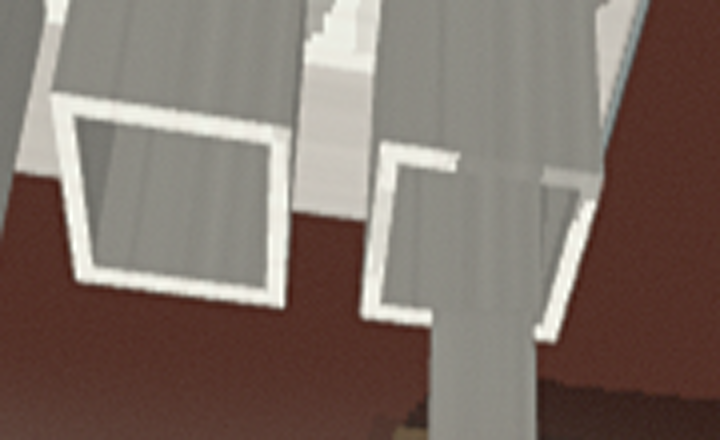

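```bash
python3 - <<'E'
from h import *
snap("scene","s49",(380,160,480,260),6); s=r.sense(); p=s["tool_pos"]
print(((w2pix("scene",p+[0,0,-118])-[380,160])*6).round(0),((w2pix("scene",p+[0,0,22])-[380,160])*6).round(0),((w2pix("scene",(630,268,108))-[380,160])*6).round(0))
for z in (195,162): plan2([629.5,267.5,z],190,-47.5)
E
```

```text
[436. 355.] [508. 103.] [425. 396.]
shift cm [ 3.99 -0.1   3.78] rot deg [-0.11  0.01 -0.04]
shift cm [ 6.42 -0.09  6.01] rot deg [-0.11  0.01 -0.04]
```

View pics/s49.png

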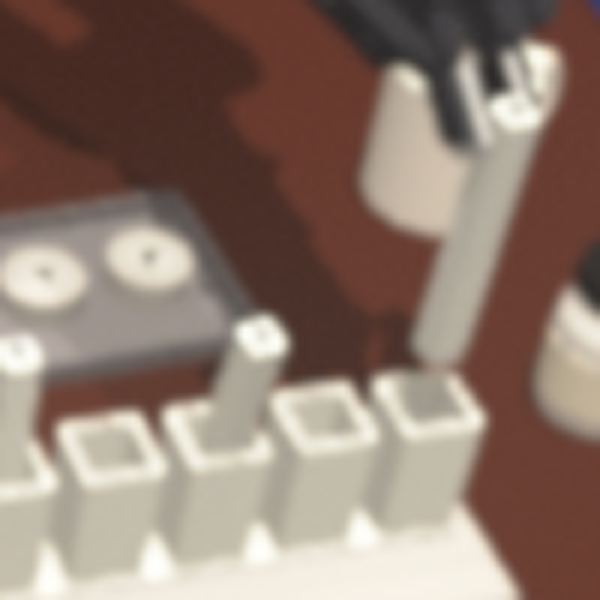

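```bash
python3 - <<'E'
from h import *
for z in (232,215,): plan2([631,267.5,z],190,-47.5)
E
```

```text
shift cm [ 1.16 -0.12  1.39] rot deg [-0.11  0.01 -0.04]
shift cm [ 2.42 -0.12  2.54] rot deg [-0.11  0.01 -0.04]
```

```bash
python3 -m creep '0.6 -0.1 0.8 0 0 0 1;1.1 -0.1 1.4 0 0 0 1;1.1 -0.1 1.4 0 0 0 1;1.1 -0.1 1.4 0 0 0 1;1.5 -0.1 1.8 0 0 0 1;2 -0.1 2.2 0 0 0 1;2.4 -0.1 2.5 0 0 0 1;2.4 -0.1 2.5 0 0 0 1'; python3 - <<'E'
from h import *
s=r.sense(); print(s["joint_pos"].round(1),s["tool_pos"].round(1),s["tcp_rot"].round(1),s["finger_gap"],s["ft_force"].round(1))
snap("scene","s50",(380,160,480,260),6); snap("wrist","w50")
im=cv2.imread("pics/w50.png"); cv2.imwrite("pics/w50b.png",cv2.resize(im[0:150,200:400],None,fx=3.5,fy=3.5,interpolation=cv2.INTER_CUBIC))
for z in (195,162): plan2([631,267.5,z],190,-47.5)
E
```

```text
time: 66.6
tool_pos: [630.0, 267.4, 213.5]
tcp_rot: [-179.9, 47.4, -170.0]
ft_force: [-0.4, 0.2, -1.6]
finger_gap: 13.1
[ 24.4 -13.9 120.4 -22.4  29.  -60.3] [630.  267.4 213.5] [-179.9   47.4 -170. ] 13.075940150988487 [-0.4  0.2 -1.6]
shift cm [ 1.45 -0.02  1.38] rot deg [-0.12 -0.02 -0.03]
shift cm [ 3.88 -0.01  3.61] rot deg [-0.12 -0.02 -0.03]
```

View pics/s50.png

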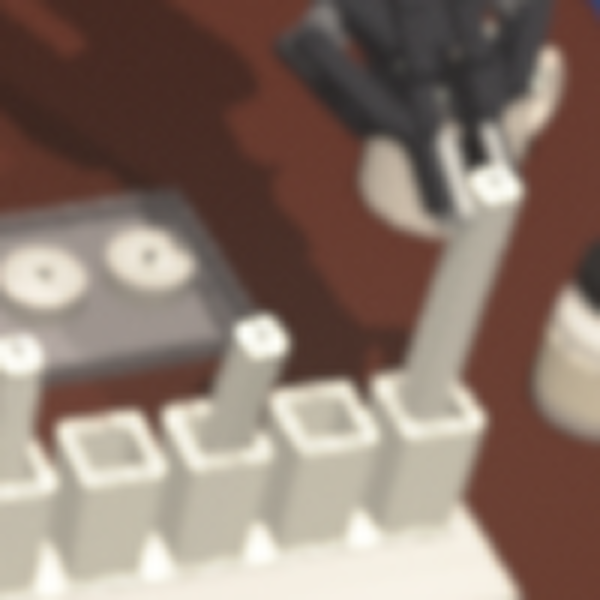

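View pics/w50b.png

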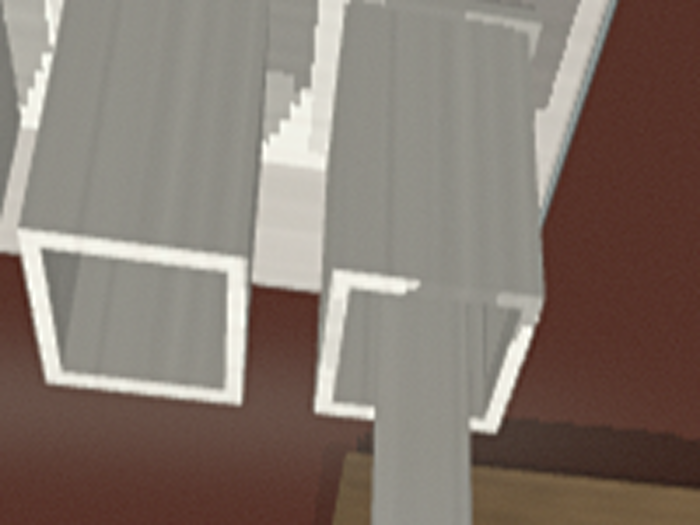

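The post's lower end is inside the cup mouth with no contact force. Lowering further in two stages.

```bash
python3 -m creep '0.8 0 0.8 0 0 0 1;1.5 0 1.4 0 0 0 1;1.5 0 1.4 0 0 0 1;1.5 0 1.4 0 0 0 1'; python3 - <<'E'
from h import *
s=r.sense(); print(s["joint_pos"].round(1),s["tool_pos"].round(1),s["finger_gap"],s["ft_force"].round(1))
snap("scene","s51",(380,160,480,260),6)
for z in (175,162): plan2([631,267.5,z],190,-47.5)
E
```

```text
time: 67.1
tool_pos: [630.4, 267.5, 193.3]
tcp_rot: [-179.9, 47.4, -170.0]
ft_force: [-0.6, -0.0, -1.0]
finger_gap: 13.7
[ 24.3 -12.3 121.3 -24.3  26.6 -58.2] [630.4 267.5 193.3] 13.680069646823316 [-0.6 -0.  -1. ]
shift cm [ 1.4  -0.02  1.31] rot deg [-0.12 -0.05 -0.02]
shift cm [ 2.35 -0.02  2.19] rot deg [-0.12 -0.05 -0.02]
```

View pics/s51.png

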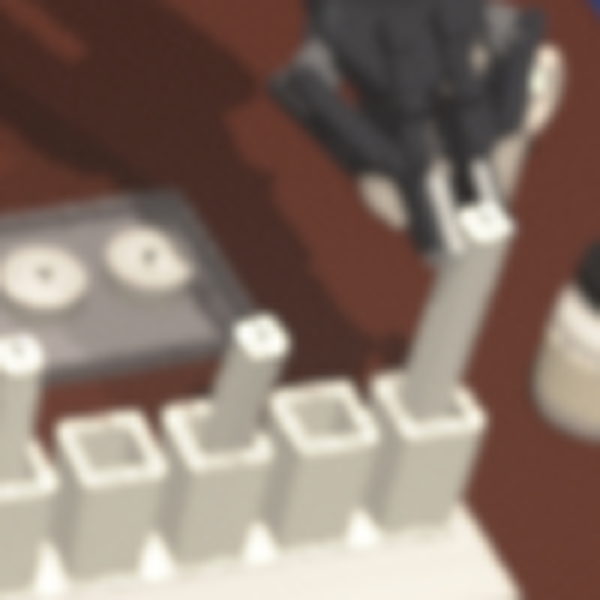

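It is going in freely. Now down to the floor and release.

```bash
python3 -m creep '0.7 0 0.7 0 0 0 1;1.4 0 1.3 0 0 0 1;1.9 0 1.8 0 0 0 1;2.3 0 2.2 0 0 0 1;2.4 0 2.3 0 0 0 1;2.4 0 2.3 0 0 0 1'; python3 - <<'E'
from h import *
s=r.sense(); print(s["joint_pos"].round(1),s["tool_pos"].round(1),s["finger_gap"],s["ft_force"].round(1))
snap("scene","s52",(380,160,480,260),6)
E
```

```text
time: 67.75
tool_pos: [631.3, 267.7, 160.4]
tcp_rot: [-179.9, 47.4, -170.0]
ft_force: [0.8, -0.3, -0.7]
finger_gap: 13.8
[ 24.3  -9.1 122.4 -28.4  22.7 -53.6] [631.3 267.7 160.4] 13.76560999348692 [ 0.8 -0.3 -0.7]
```

View pics/s52.png

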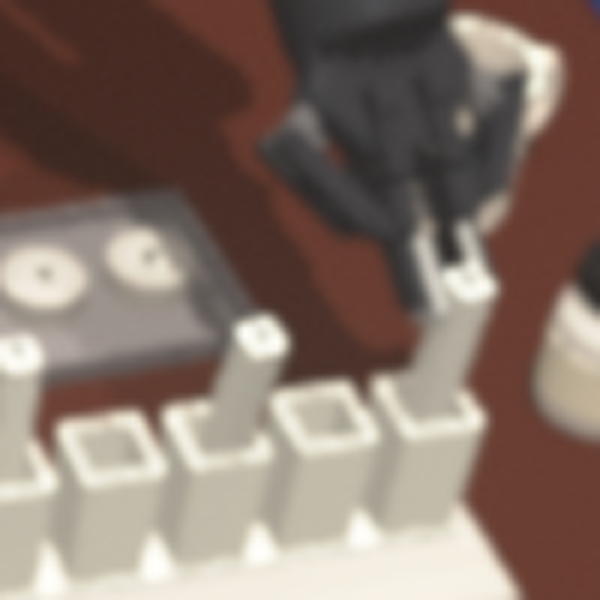

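```bash
python3 -m creep '0.1 0 0.1 0 0 0 1;0.1 0 0.1 0 0 0 2.2;0.1 0 0.1 0 0 0 3;0.1 0 0.1 0 0 0 3.5;0.1 0 0.1 0 0 0 3.5;0 0 -2 0 0 0 3.5;0 0 -5 0 0 0 3.5;-2 0 -8 0 0 0 3.5;-5 0 -10 0 0 0 3.5;-5 0 -10 0 0 0 3.5;-5 0 -10 0 0 0 3.5;-5 0 -10 0 0 0 3.5'; python3 - <<'E'
from h import *
s=r.sense(); print(s["joint_pos"].round(1),s["tool_pos"].round(1),s["finger_gap"],s["ft_force"].round(1))
snap("scene","s53",(330,160,480,280),5.2); snap("top","t53")
plan2([560,0,330],185,-20)
plan2([560,-60,360],180,0)
E
```

```text
time: 69.0
tool_pos: [591.7, 260.7, 263.9]
tcp_rot: [-179.9, 47.4, -170.0]
ft_force: [-0.9, 0.1, -0.4]
finger_gap: 35.2
[ 25.8 -23.9 122.6 -19.8  36.7 -63.1] [591.7 260.7 263.9] 35.162172813151834 [-0.9  0.1 -0.4]
shift cm [  0.26 -25.15 -10.08] rot deg [ 2.64 27.27  4.18]
shift cm [ -1.23 -31.06 -12.86] rot deg [ 3.97 47.17  9.37]
```

View pics/s53.png

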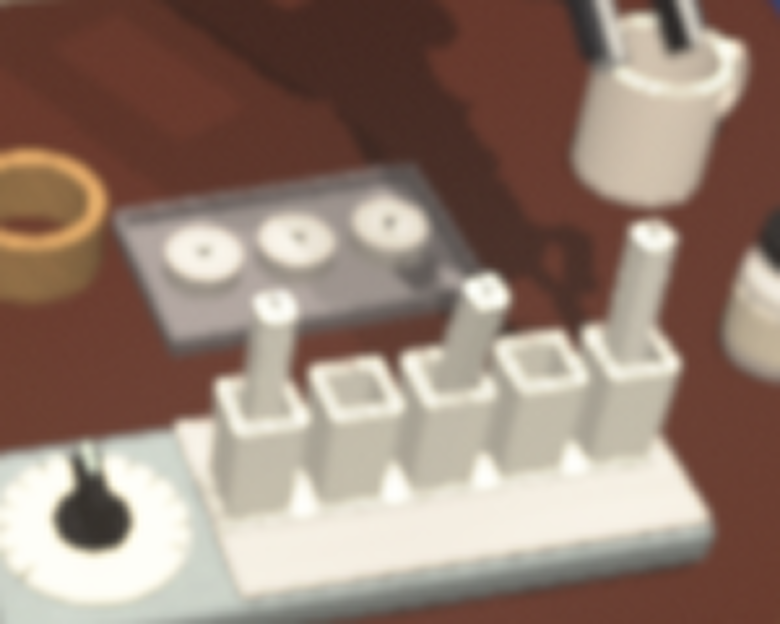

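View pics/t53.png

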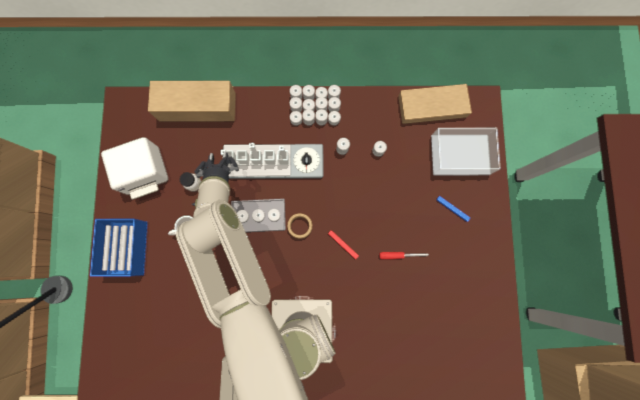

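```bash
python3 -m creep '0 -4 -2 0.5 5 0 4;0 -9 -4 1 10 1 4;0.2 -14 -6 1.6 16 2 4;0.2 -20 -8 2.2 22 3 4;0.3 -25 -10 2.6 27 4 4;-0.5 -28 -11.5 3 35 6 4;-1.2 -31 -12.9 3.5 43 8 4;-1.2 -31 -12.9 4 47 9.4 4;-1.2 -31 -12.9 4 47 9.4 4;-1.2 -31 -12.9 4 47 9.4 4;-1.2 -31 -12.9 4 47 9.4 4'; python3 - <<'E'
from h import *
s=r.sense(); print(s["tool_pos"].round(1),s["tcp_rot"].round(1))
snap("wrist","w54"); snap("scene","s54",(330,160,480,280),5.2); snap("top","t54",(200,120,340,240),5)
for y in (67,167,267): print(((w2pix("scene",(631,y,180))-[330,160])*5.2).round(0),((w2pix("top",(631,y,180))-[200,120])*5).round(0))
E
```

```text
time: 70.2
tool_pos: [558.9, -58.6, 359.2]
tcp_rot: [180.0, 0.2, -179.9]
ft_force: [-0.0, 0.9, 0.1]
finger_gap: 40.1
[558.9 -58.6 359.2] [ 180.     0.2 -179.9]
[273. 293.] [406. 144.]
[468. 266.] [262. 144.]
[658. 240.] [118. 145.]
```

View pics/w54.png

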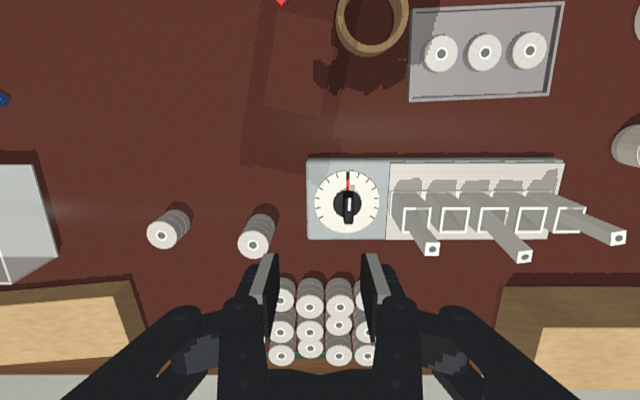

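View pics/t54.png

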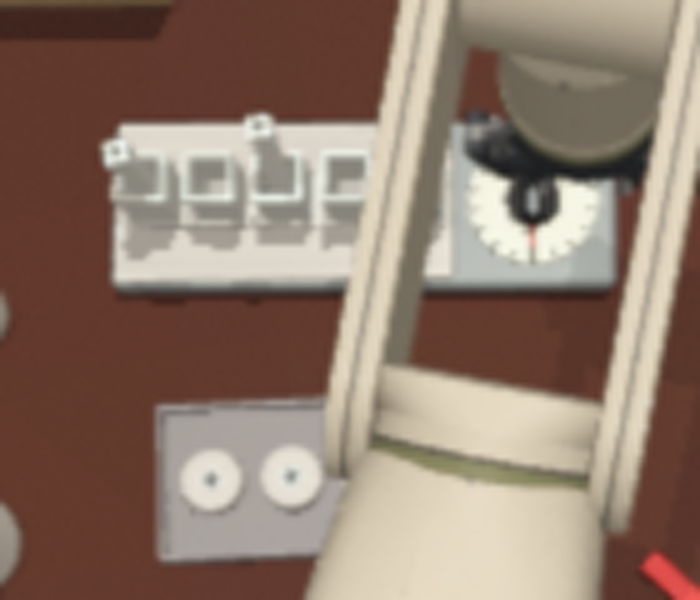

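View pics/s54.png

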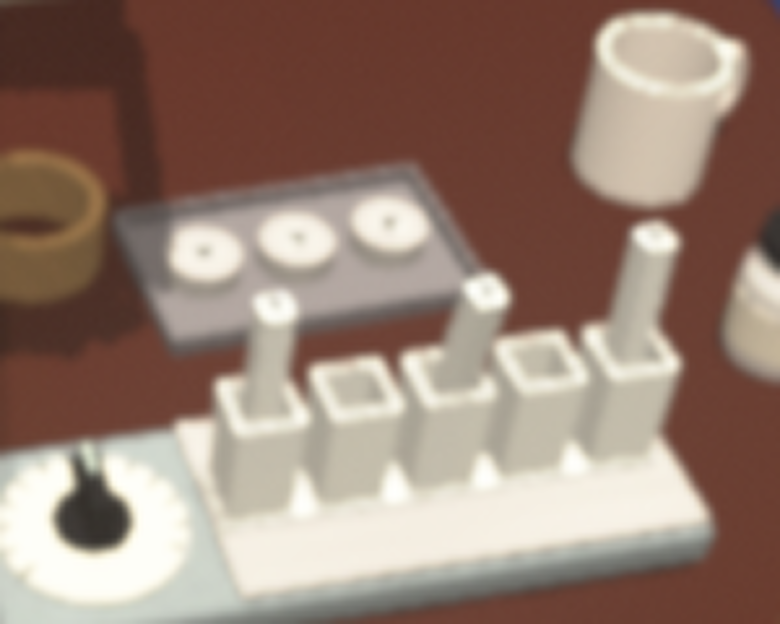

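All three posts' top ends are where posts on the cup floors would put them. The pointer is on zero, the discs are flat in the tray and the gripper is clear. Handing in.

```bash
python3 -c "
from bench import r
print(r.sense()['time']); print(r.hand_in())"
```

```text
70.35
the job is handed in; nothing more can be done
None
```

I handed the job in at about 70 s. No verdict was reported. I laid all three discs flat in the tray, turned the knob to zero, and stood the three posts that were there upright in the -100, 0 and +100 mm cups.

**Dropped post:** My first try at the third post missed its cup. I had shifted the aim by a few millimetres after misreading a camera image. The post fell beside the scale, and I took it back to open table, regripped it and seated it on the second try.

**Last checks:**
- **Discs:** all three lie flat in the tray.
- **Knob:** the pointer is on the broad zero mark.
- **Posts:** two tops are within about 2 px of where a post on the cup floor would show. The middle post leans away from the robot, and its top is about 6 px off. I judged that to be lean, but did not measure the angle.
- **Bystanders:** in the pictures none of them looks moved. I did not measure their positions.
- **Gripper:** it was open and clear of everything at the end.

**Disagreement:** before the last insertion the wrist and scene cameras differed by about 2 to 5 mm on where the post's lower end was. I aimed between the two, and it went in with no contact force showing.

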